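# Pin a spacer pack and torque-check its clamp screw

### The job

Stack all the loose spacer plates in the clamp fixture with their holes over the hole in its base, drop the locating pin through them all until it is fully home, then lower the strap so that its screw rests on the pack. Then prove the screw: pull the sprung lever clockwise (seen from above) until its pointer stands between the two marks, hold it there for five seconds without passing the second mark or turning the screw itself, and let it spring back. Leave the jar of ink and the roll of tape where they are.

Things in the scene. Friction and masses are not known exactly. Their poses are not given: they have to be found in the camera images.
- nest (a point): Middle of the nest floor: top of the fixture's fixed steel base (195 x 50 mm, 20 mm high). x runs to the strap's hinge, y left, z up. Round posts (10 mm dia.) with 12 mm cone points, 52 mm high over this floor, bound 105 x 54 mm for the spacers: on the long sides at x = +-36 mm, so mid-sides are free for fingers, where the base is 50 mm wide; two at each end
- base_hole (a point): Centre of the mouth of the pin hole in the fixture's base, at nest x = -34 mm (the end away from the strap's hinge), on the nest floor 20 mm above the table; 14.5 mm dia., blind, 14 mm deep; same axes as the nest
- strap_hinge (a point): On the strap's hinge axis, between the two cheeks at the fixture's far end (nest x = +110 mm, 49 mm above the nest floor). The hinge axis is this point's y axis (parallel to the nest's y); the x axis points from the strap's tip to the hinge, and turns with the strap
- strap_tab (a point): Middle of the black grip tab at the free end of the strap (tab 12 x 20 x 27 mm, 20 mm wide along the hinge axis). In the strap's frame it lies 105 mm from the hinge axis (towards -x) and 19 mm above the strap's mid plane. The strap is an aluminium bar 22 x 10 mm; the screw's foot sticks out 12 mm below it
- strap (a joint): Strap angle (rad): 0 level, grows as it opens; starts leaning back open at about 1.85 to 2.0 (stop at 2.0), its top then some 175 mm above the table, the lever sticking out sideways at 120 to 160 mm. Falls shut by its own weight below about 1.4. Its foot comes to rest on the spacer pack at about -0.12 with three spacers, 0 with four, +0.12 with five
- screw (a joint): Turn of the clamp screw in the strap (rad, + is clockwise from above with the strap shut). Starts at 0, already run in to its depth; so tight that it turns only at about 1.4 N m
- torque_lever (a joint): Deflection of the sprung torque lever against the screw (rad, + is clockwise from above with the strap shut), 0 at rest. Spring 3 N m per rad: the first mark on the dial sector is at 0.2 rad (0.6 N m), the second at 0.4 rad (1.2 N m); springs back to 0 when let go
- lever_grip (a point): Place to take the lever: a black bar 10 mm wide and 12 mm high with a white pointer line on top, reaching sideways from the screw (to the strap's -y when at rest, 90 mm long); this point is 70 mm from the screw's axis, half-way up the bar. Own y axis runs along the bar towards the screw, z up out of the strap
- screw_foot (a point): Centre of the flat end of the screw's foot (13 mm dia.), which comes to rest on the top spacer; 65 mm from the hinge axis and 17 mm below the strap's mid plane
- lever_axis (a point): On the screw's axis, at the height of the lever; 65 mm from the hinge axis, 35 mm above the end of the screw's foot
- pin_grip (a point): Middle of the black round head of the locating pin (head 22 mm dia., 24 mm high; bare steel shank 11 mm dia., 60 mm long with a chamfered foot). This point is 72 mm above the foot's end. At the start the pin stands upright in a fixed wooden block (60 x 60 x 30 mm, hole 24 mm deep), this point 78 mm above the table
- pin_tip (a point): Lower end of the pin, on its axis; z along the pin towards the head. Stands 6 mm above the table when the pin is home in the fixture, whose hole is 14 mm deep
- gold_jar: Bystander: small white ink jar, 67 mm dia., 74 mm high; origin under its centre
- tape_roll: Bystander: roll of tape lying flat, 72 mm dia., 18 mm high; origin under its centre
- spacer_0_center (a point): Centre (half-way up, 4 mm above its underside) of a loose aluminium spacer plate, 100 x 50 x 8 mm, all alike, with one 18.5 mm hole near one end, its middle at x = -34 mm; x along its length away from the hole, z up. Three to five of them are present, flat on the table
- spacer_1_center (a point): Centre (half-way up, 4 mm above its underside) of a loose aluminium spacer plate, 100 x 50 x 8 mm, all alike, with one 18.5 mm hole near one end, its middle at x = -34 mm; x along its length away from the hole, z up. Three to five of them are present, flat on the table
- spacer_2_center (a point): Centre (half-way up, 4 mm above its underside) of a loose aluminium spacer plate, 100 x 50 x 8 mm, all alike, with one 18.5 mm hole near one end, its middle at x = -34 mm; x along its length away from the hole, z up. Three to five of them are present, flat on the table
- spacer_3_center (a point): Centre (half-way up, 4 mm above its underside) of a loose aluminium spacer plate, 100 x 50 x 8 mm, all alike, with one 18.5 mm hole near one end, its middle at x = -34 mm; x along its length away from the hole, z up. Three to five of them are present, flat on the table
- spacer_4_center (a point): Centre (half-way up, 4 mm above its underside) of a loose aluminium spacer plate, 100 x 50 x 8 mm, all alike, with one 18.5 mm hole near one end, its middle at x = -34 mm; x along its length away from the hole, z up. Three to five of them are present, flat on the table
There are look-alikes about, which are no part of the job. What is shaped like the part that bears spacer_2_center but black is not meant. Leave any green look-alike of the part that bears spacer_1_center alone.

How it is judged:
By the outcome, as a careful person would: the job done as asked, in the order asked, and still so for the second after the job is handed in, with the robot touching nothing.
Of spacer_0, spacer_1, spacer_2, spacer_3, spacer_4 only 3 to 5 are there at a start; the rules pass over those that are not, and their reading is None.
At some moment in a run one of spacer_0, spacer_1, spacer_2, spacer_3, spacer_4 may be knocked a few centimetres aside while the robot is not near it.
It also fails if it takes over 210 s, if anything falls off the work surface, if the arm or the gripper's body presses on something with over 40 N, if the wrist force passes 120 N, or if a joint passes its speed limit or range.

### The arm

A 6-joint arm with a two-finger parallel gripper is mounted at the origin on a cart in front of the work surface, level with it; the furniture and walls round the work are solid. World frame = base frame: x ahead of the robot, y to its left, z up, the work surface at z = 0. Lengths are in m, angles in rad, forces in N, time in s.
With the tool pointing down it reaches from about 0.25 to 0.8 m from the base axis. Payload 3.9 kg.
Tool frame: the origin (TCP) lies on the mounting face of the last link; the fingertips stand 173 mm ahead of it and the grasp point (between the pads) lies 155 mm ahead of it (tip_extent is the distance from the TCP to the fingertips, in m); z points along the fingers, y is the direction in which the jaws open and shut (so a half turn about z gives the same grasp; the last joint's range is limited). The gripper opens to 85 mm and grips with 20 to 120 N. Pads are 22 mm wide; open, the fingers measure 114 mm over their backs; the gripper's body (76 mm by 85 mm) begins 54 mm behind the grasp point. The pads swing forward as they close: fully open they stand 13 mm farther back than shut.
Start: joints at [1.175, 0.26, -0.138, 1.173, 0, 1.571], TCP at [0.202, 0.484, 0.405] pointing down, gripper open.
Joint ranges: [-2.78, 2.78], [-0.83, 1.72], [-1.28, 1.37], [-1.9, 2.12], [-1.57, 1.48], [-3.14, 3.14]. Speed limits (rad/s): [2.57, 2.57, 3.14, 3.14, 3.14, 3.14].

### API

Orientations are given as a 3x3 rotation matrix whose columns are the frame's x, y, z axes.
In Python, from rig import * gives the robot as it stands.
- The arm moves only by the tool play_rows, never from a script. Its arguments are lists of equal length, an entry for each row: "rot": the turn, a rotation vector about the tool's x, y, z in rad, a list of three; "dp": the shift along the tool's x, y, z in m, a list of three; "hand": the finger opening in m, from 0 to 0.0854. A call has exactly 10 rows; each row is the pose to reach, as a shift and turn from the pose commanded when the call began, along the tool's axes at that moment; what a row does not reach only later rows make up. A row lasts 1/12 s, in which the tool goes at most 41.7 mm and 7.16 degrees, less where a joint would pass 70% of its speed; a pose out of reach is approached as far as the arm can. A call with a gripper value outside its range is refused whole. The fingers move at their own pace and stop on an object; "force" is the grip in N (left out, the last holds). Time passes only in rows, so rows that repeat a pose let the fingers close, or fill a call up. It gives the time, the measured TCP pose, the force and the opening at its end, in the units of the state.
- sense(): the state, without advancing time (a new reading comes with each control period).
- read_camera(name): name is "side" or "top" or "wrist"; returns a dict with "pixels" (384x512x3 uint8, red, green, blue), "intrinsics" (3x3 intrinsics, pixels), "k1" (the pictures are not rectified: a ray, as slopes to the right and down, at radius r is drawn at 1 + k1 r^2 times it, then the intrinsics apply), "position" and "orientation" of the camera in the world; the wrist camera has in their place "mount" (4x4, takes a point from camera to tool coordinates, whose origin is the TCP and whose axes are the flange's). Camera axes: x right, y down, z forward; pixel columns grow to the right and rows downward; lengths in m; the calibration is good to about 2 mm. A picture is of the moment at which its call begins: read the wrist's pose just before it. There is no depth.
- job_done(): hands the job in, once; it reports no verdict.
The state is a dict: "t": time; "joints": joint angles; "qd": joint speeds; "joint_torque": joint torques, N m; "tool_pos": TCP position; "ee_rot": TCP orientation; "ft_force": force on the tool from outside, world axes, zero at the start; "wrist_torque": the same for the moment, N m; "opening": opening from 0.0 (shut) to 1.0 (fully open).
Only numpy, scipy, OpenCV 4.12 (cv2) and the standard library are available. Lean on these libraries where they do the work, as an engineer would, in place of code of your own. Each camera call takes 0.05 s, during which the arm holds its last target.

## Working session

There is one attempt and no reset: what is moved stays moved. The work goes in short steps, Python scripts to look and compute and a tool call to move; the robot and the scene stay as the last step left them, time stands still between calls to the robot, and variables do not carry over. Pictures are saved under pics/ and viewed, and the job is handed in when it is done.

Besides the shell and the picture viewer there is one more tool, called after "Emit:" by a JSON object that holds its "op" and its "data", one argument or row to a line. play_rows: Moves the arm, as the interface text tells. Its arguments: {"type":"object","properties":{"rot":{"type":"array"},"dp":{"type":"array"},"hand":{"type":"array"},"force":{"type":"number"}},"required":["rot","dp","hand"]}

```bash
ls; mkdir -p pics; python3 - <<'E'
from rig import *
import cv2
s=sense()
for k in s: print(k,s[k])
for n in ["side","top","wrist"]:
    c=read_camera(n)
    cv2.imwrite(f"pics/{n}0.png",cv2.resize(c["pixels"][:,:,::-1],(768,576),interpolation=cv2.INTER_CUBIC))
    print(n,{k:v for k,v in c.items() if k!="pixels"})
E
```

```text
pics
t 0.0
joints [ 1.17499993e+00  2.60682684e-01 -1.39416944e-01  1.17269969e+00
 -1.05588518e-05  1.57081042e+00]
qd [ 0.00150357 -0.00107594  0.00026694  0.00034318 -0.0008177  -0.00076534]
joint_torque [ 1.32978632e-03 -4.05678320e+01  2.53922725e+01  1.87115930e-02
  8.78136962e-05 -2.18056250e-06]
tool_pos [0.20227336 0.48408075 0.40384715]
ee_rot [[-9.22684386e-01  3.85555368e-01 -7.62497100e-04]
 [ 3.85556122e-01  9.22682527e-01 -1.85221077e-03]
 [-1.05870528e-05 -2.00299138e-03 -9.99997994e-01]]
ft_force [-0.16155416 -0.317892    0.39056756]
wrist_torque [ 0.01031434 -0.02604618 -0.05164575]
opening 1.0005473724837024
side {'intrinsics': array([[414.93041182,   0.        , 254.1710472 ],
       [  0.        , 414.93041182, 188.3627718 ],
       [  0.        ,   0.        ,   1.        ]]), 'k1': -0.13683599463807727, 'position': array([0.9749269 , 1.14080929, 0.72625124]), 'orientation': array([[-0.92246098,  0.17591981, -0.34368293],
       [ 0.38606312,  0.43084977, -0.8156738 ],
       [ 0.00458253, -0.88511056, -0.46535825]])}
top {'intrinsics': array([[416.8544769 ,   
[... 235 characters left out ...]
rray([[ 0.24382874, -0.85323058,  0.46102617],
       [-0.96978305, -0.21045573,  0.1234067 ],
       [-0.00826878, -0.47718547, -0.87876371]])}
wrist {'intrinsics': array([[274.68222436,   0.        , 252.35984851],
       [  0.        , 274.68222436, 190.75549727],
       [  0.        ,   0.        ,   1.        ]]), 'k1': -0.030204139201697622, 'mount': array([[ 8.99004035e-04, -9.64812815e-01, -2.62936159e-01,
         6.64870270e-02],
       [ 9.99999501e-01,  7.52989525e-04,  6.56089463e-04,
         6.24872539e-04],
       [-4.35015349e-04, -2.62936618e-01,  9.64813011e-01,
         3.04926723e-02],
       [ 0.00000000e+00,  0.00000000e+00,  0.00000000e+00,
         1.00000000e+00]])}
```

View pics/side0.png

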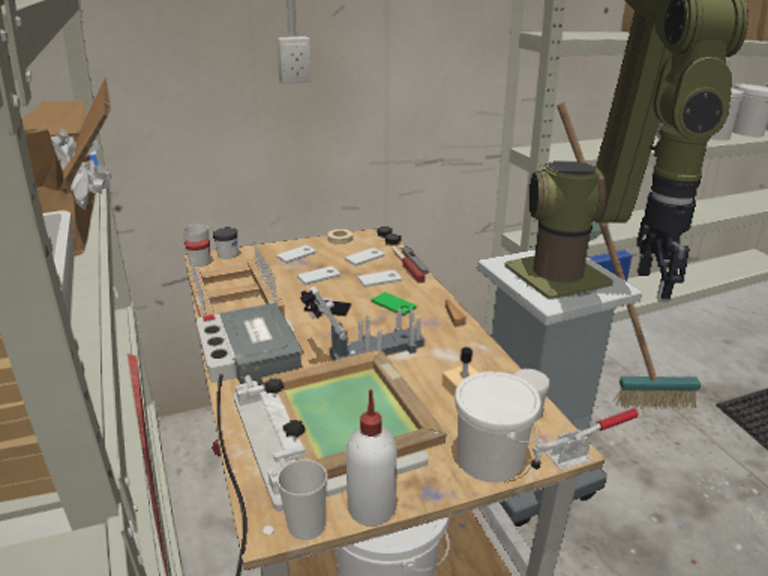

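View pics/top0.png

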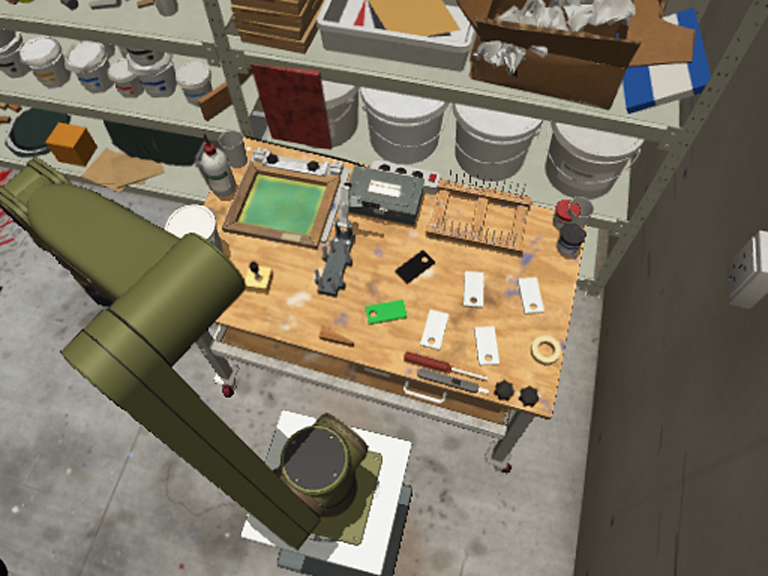

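View pics/wrist0.png

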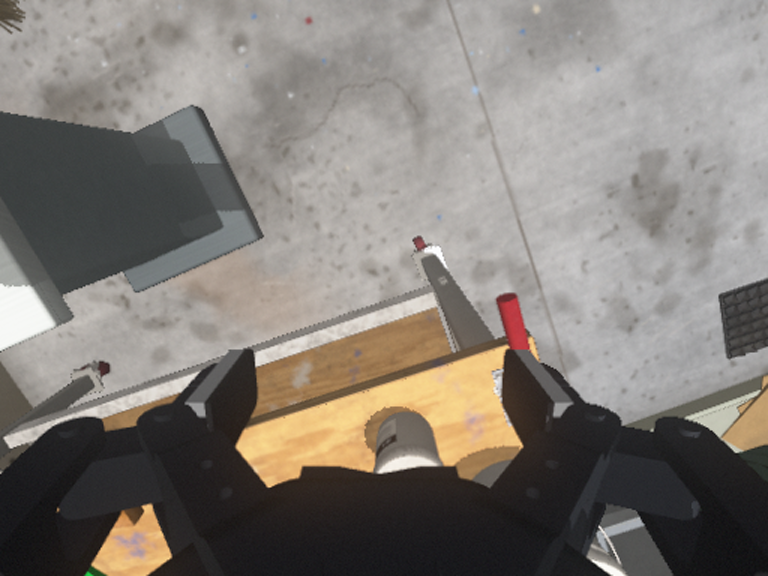

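```bash
cat > h.py <<'E'
from rig import *
import numpy as np, cv2
from scipy.spatial.transform import Rotation as R
def cam(n):
    s=sense(); c=read_camera(n)
    if n=="wrist":
        T=np.eye(4);T[:3,:3]=s["ee_rot"];T[:3,3]=s["tool_pos"]
        M=T@c["mount"]; c["position"]=M[:3,3]; c["orientation"]=M[:3,:3]
    return c
def proj(c,P):
    P=np.atleast_2d(P); v=(P-c["position"])@c["orientation"]
    x=v[:,:2]/v[:,2:]; r2=(x**2).sum(1,keepdims=True)
    x=x*(1+c["k1"]*r2); K=c["intrinsics"]
    return x*[K[0,0],K[1,1]]+[K[0,2],K[1,2]]
def ray(c,uv):
    K=c["intrinsics"]; d=(np.atleast_2d(uv)-[K[0,2],K[1,2]])/[K[0,0],K[1,1]]
    x=d.copy()
    for _ in range(30): x=d/(1+c["k1"]*(x**2).sum(1,keepdims=True))
    v=np.c_[x,np.ones(len(x))]@c["orientation"].T
    return c["position"],v
def unproj(c,uv,z):
    o,v=ray(c,uv); return o+v*((z-o[2])/v[:,2:])
def crop(c,x0,y0,w,h,s,name):
    im=c["pixels"][y0:y0+h,x0:x0+w,::-1]
    cv2.imwrite("pics/"+name+".png",cv2.resize(im,None,fx=s,fy=s,interpolation=cv2.INTER_CUBIC))
def cmd():
    import json,os
    return json.load(open("cmd.json")) if os.path.exists("cmd.json") else None
def full(c,name,s=1.5): crop(c,0,0,512,384,s,name)
def down(yaw):  # tool z down, tool y axis at world angle yaw
    y=np.array([np.cos(yaw),np.sin(yaw),0]); z=np.array([0,0,-1.]); x=np.cross(y,z)
    return np.c_[x,y,z]
def rel(p,Rm,p0=None,R0=None):
    s=sense(); R0=s["ee_rot"] if R0 is None else R0; p0=s["tool_pos"] if p0 is None else p0
    R0=np.array(R0);dp=R0.T@(np.array(p)-p0); rv=R.from_matrix(R0.T@Rm).as_rotvec()
    print("dp",dp.round(4).tolist(),"rot",rv.round(4).tolist(),"steps",(np.linalg.norm(dp)/.0417).round(1),(np.degrees(np.linalg.norm(rv))/7.16).round(1))
E
python3 - <<'E'
from h import *
c=cam("top"); crop(c,140,90,260,195,3,"topc")
c=cam("side"); crop(c,120,145,260,160,3,"sidec")
E
```

```text
(no output)
```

View pics/topc.png

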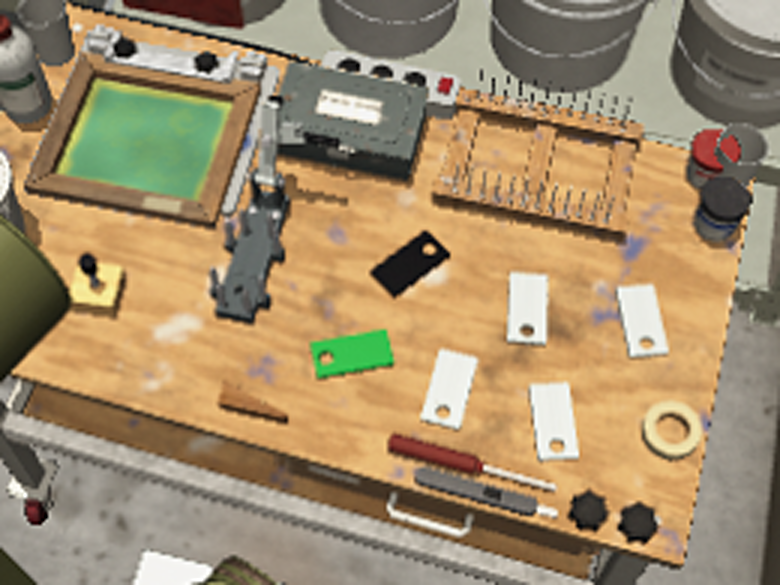

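View pics/sidec.png

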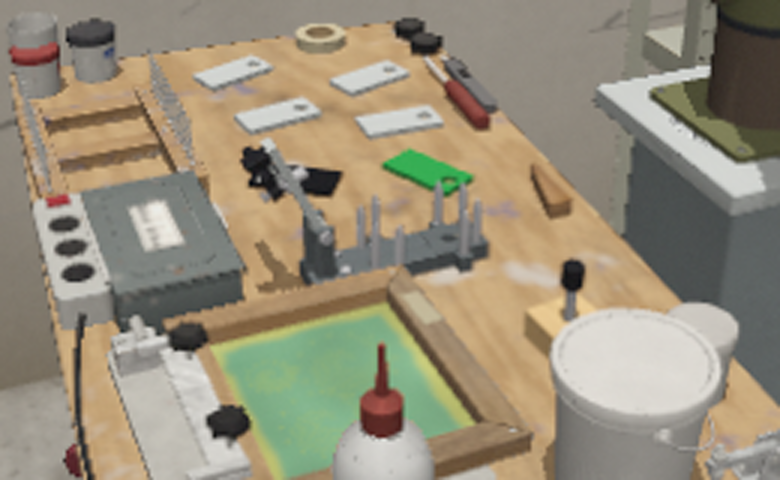

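Candidates: silver plates at top crop (528,308), (640,320), (449,388), (554,420); look-alikes green (352,353) and black (410,262) are excluded. The fixture is at (250,255) and the pin at (90,270).

```bash
python3 - <<'E'
from h import *
c=cam("top")
f=lambda a: np.array(a)/3.+[140,90]
pl={"A":[(510,273),(547,274),(545,343),(508,340)],"B":[(617,288),(653,285),(667,352),(631,356)],"C":[(441,350),(476,356),(459,428),(422,418)],"D":[(529,386),(566,382),(579,457),(540,459)],
"G":[(310,342),(386,331),(393,360),(319,377)],"K":[(371,272),(433,232),(449,250),(394,296)]}
for k,v in pl.items():
    P=unproj(c,f(v),.008); ct=P.mean(0); d=(P[0]+P[1]-P[2]-P[3])/2
    print(k,ct.round(3),"len",np.linalg.norm(d).round(3),"yaw",np.degrees(np.arctan2(d[1],d[0])).round(1),"w",np.linalg.norm(P[0]-P[1]).round(3))
P=unproj(c,f([(218,315),(252,320),(283,215),(245,210)]),.02);print("base",P.round(3))
print("pin head", unproj(c,f([(88,263)]),.078), "block",unproj(c,f([(73,267),(123,265),(113,308),(71,300)]),.03).round(3))
print("strap top", unproj(c,f([(270,95)]),.175))
print("tape",unproj(c,f([(672,430)]),.01),"jar",unproj(c,f([(717,225)]),.0))
print("wedge",unproj(c,f([(253,403)]),.01), "driver",unproj(c,f([(390,445),(553,487),(415,478)]),.01).round(3))
E
```

```text
A [ 0.576 -0.228  0.008] len 0.101 yaw 8.7 w 0.049
B [ 0.593 -0.376  0.008] len 0.099 yaw 18.3 w 0.048
C [ 0.439 -0.153  0.008] len 0.1 yaw -1.2 w 0.045
D [ 0.426 -0.288  0.008] len 0.1 yaw 18.3 w 0.047
G [ 0.457 -0.022  0.008] len 0.047 yaw 26.7 w 0.099
K [ 0.605 -0.067  0.008] len 0.041 yaw 52.0 w 0.104
base [[0.462 0.157 0.02 ]
 [0.465 0.112 0.02 ]
 [0.629 0.116 0.02 ]
 [0.624 0.168 0.02 ]]
pin head [[0.46571708 0.32465203 0.078     ]] block [[0.48  0.36  0.03 ]
 [0.498 0.297 0.03 ]
 [0.434 0.289 0.03 ]
 [0.432 0.346 0.03 ]]
strap top [[0.70546848 0.14619902 0.175     ]]
tape [[ 0.4470127  -0.43302765  0.01      ]] jar [[ 0.76714485 -0.45758104  0.        ]]
wedge [[0.35820894 0.08054664 0.01      ]] driver [[ 0.345 -0.098  0.01 ]
 [ 0.339 -0.302  0.01 ]
 [ 0.31  -0.137  0.01 ]]
```

```bash
python3 - <<'E'
from h import *
rel([.545,.137,.46],down(np.pi/2))
E
```

```text
dp [-0.45, -0.1884, -0.0554] rot [-0.0006, -0.0001, -0.3958] steps 11.8 3.2
```

Emit:
{"op": "play_rows", "data": {
  "rot": [
    [0, 0, -0.05],
    [0, 0, -0.1],
    [0, 0, -0.2],
    [0, 0, -0.3],
    [0, 0, -0.396],
    [0, 0, -0.396],
    [0, 0, -0.396],
    [0, 0, -0.396],
    [0, 0, -0.396],
    [0, 0, -0.396]
  ],
  "dp": [
    [-0.02, -0.008, -0.03],
    [-0.05, -0.02, -0.055],
    [-0.09, -0.037, -0.055],
    [-0.45, -0.188, -0.055],
    [-0.45, -0.188, -0.055],
    [-0.45, -0.188, -0.055],
    [-0.45, -0.188, -0.055],
    [-0.45, -0.188, -0.055],
    [-0.45, -0.188, -0.055],
    [-0.45, -0.188, -0.055]
  ],
  "hand": [0.085, 0.085, 0.085, 0.085, 0.085, 0.085, 0.085, 0.085, 0.085, 0.085]
}}

```text
t: 1.13
tool_pos: [0.4756, 0.2072, 0.4598]
ee_rot: [[-1.0, -0.0, 0.0], [-0.0, 1.0, 0.0], [-0.0, 0.0, -1.0]]
ft_force: [0.7, 1.1, -0.5]
opening: 0.995
```

```bash
python3 - <<'E'
from h import *
s=sense();print(s["t"],s["tool_pos"],s["joints"],s["ft_force"])
c=cam("wrist");full(c,"w1")
E
```

```text
1.1333 [0.47561459 0.20721563 0.45984018] [ 4.10844284e-01  2.31994703e-01 -3.27006182e-02  1.30574103e+00
  1.31598818e-04  4.10793677e-01] [ 0.69592111  1.05927219 -0.52175294]
```

View pics/w1.png

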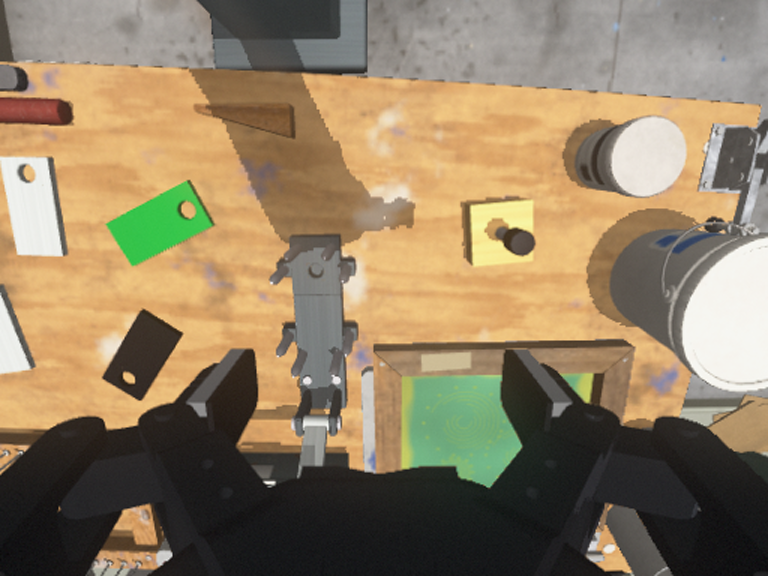

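Emit:
{"op": "play_rows", "data": {
  "rot": [
    [0, 0, 0],
    [0, 0, 0],
    [0, 0, 0],
    [0, 0, 0],
    [0, 0, 0],
    [0, 0, 0],
    [0, 0, 0],
    [0, 0, 0],
    [0, 0, 0],
    [0, 0, 0]
  ],
  "dp": [
    [-0.03, -0.03, 0.03],
    [-0.04, -0.07, 0.06],
    [-0.04, -0.07, 0.06],
    [-0.04, -0.07, 0.06],
    [-0.04, -0.07, 0.06],
    [-0.04, -0.07, 0.06],
    [-0.04, -0.07, 0.06],
    [-0.04, -0.07, 0.06],
    [-0.04, -0.07, 0.06],
    [-0.04, -0.07, 0.06]
  ],
  "hand": [0.085, 0.085, 0.085, 0.085, 0.085, 0.085, 0.085, 0.085, 0.085, 0.085]
}}

```text
t: 2.02
tool_pos: [0.5145, 0.1398, 0.4003]
ee_rot: [[-1.0, -0.001, 0.001], [-0.001, 1.0, 0.0], [-0.001, 0.0, -1.0]]
ft_force: [-1.0, -0.3, 0.8]
opening: 0.997
```

```bash
python3 - <<'E'
from h import *
s=sense();print(s["t"],s["tool_pos"],s["qd"].round(3))
c=cam("wrist");full(c,"w2"); crop(c,160,120,200,150,4,"w2c")
E
```

```text
2.0167 [0.51449947 0.13978895 0.40031047] [-0.007  0.002 -0.005 -0.001 -0.001 -0.002]
```

View pics/w2.png

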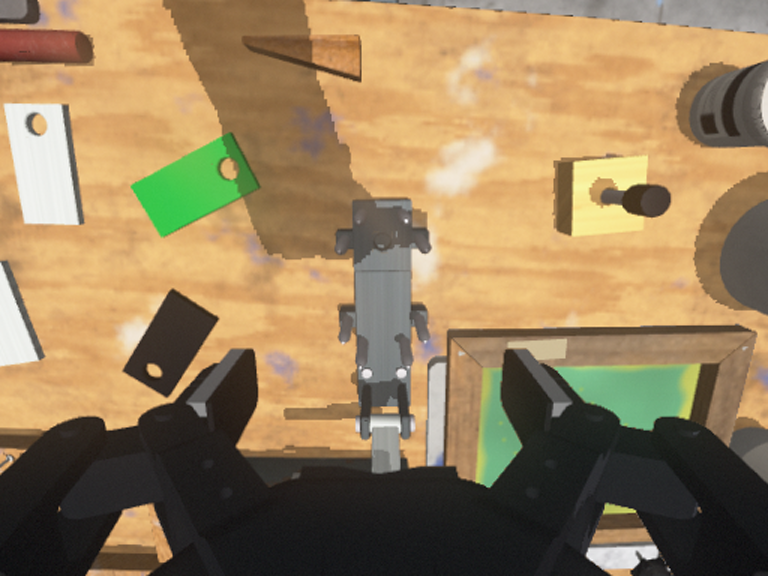

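View pics/w2c.png

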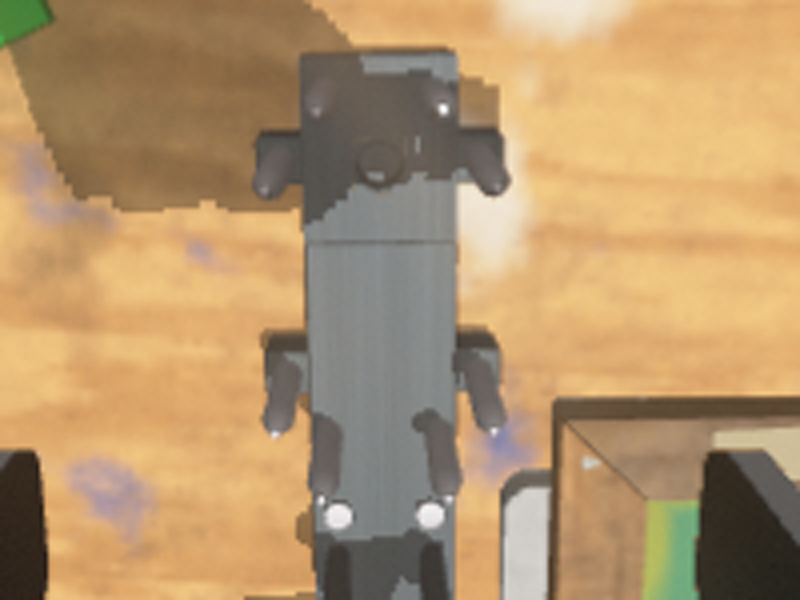

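```bash
python3 - <<'E'
from h import *
from scipy.optimize import least_squares
c=cam("wrist")
f=lambda a: np.array(a)/4.+[160,120]
h=unproj(c,f([(382,163)]),.02); print("hole",h)
tips=[(265,190),(503,187),(276,433),(494,430)]
P=unproj(c,f(tips),.072); print(P.round(4))
E=unproj(c,f([(315,105),(444,107),(320,500),(447,497)]),.072); print(E.round(4))
m=P[:, :2].mean(0); ax=(P[2]+P[3]-P[0]-P[1])[:2]; ay=(P[0]-P[1]+P[2]-P[3])[:2]
print(m, np.degrees(np.arctan2(ax[1],ax[0])), np.linalg.norm(ax)/2, np.degrees(np.arctan2(ay[1],ay[0]))-90,np.linalg.norm(ay)/2)
print("base edge",unproj(c,f([(301,55),(456,50),(306,240),(457,240)]),.02).round(4))
E
```

```text
hole [[0.50406274 0.14452957 0.02      ]]
[[0.5033 0.1118 0.072 ]
 [0.5023 0.1771 0.072 ]
 [0.5752 0.1133 0.072 ]
 [0.5741 0.177  0.072 ]]
[[0.4801 0.1258 0.072 ]
 [0.4805 0.1605 0.072 ]
 [0.5966 0.126  0.072 ]
 [0.5956 0.1637 0.072 ]]
[0.5387189  0.14480139] 0.5518289506542416 0.07182863899567359 -179.10547407550314 0.06448232635900221
base edge [[0.4701 0.119  0.02  ]
 [0.4685 0.1675 0.02  ]
 [0.5294 0.1199 0.02  ]
 [0.5293 0.1691 0.02  ]]
```

```bash
python3 - <<'E'
from h import *
rel([.56,-.26,.42],down(np.pi/2+.2))
E
```

```text
dp [-0.0451, -0.3996, -0.02] rot [0.0002, 0.0006, -0.199] steps 9.7 1.6
```

Emit:
{"op": "play_rows", "data": {
  "rot": [
    [0, 0, 0],
    [0, 0, -0.1],
    [0, 0, -0.2],
    [0, 0, -0.2],
    [0, 0, -0.2],
    [0, 0, -0.2],
    [0, 0, -0.2],
    [0, 0, -0.2],
    [0, 0, -0.2],
    [0, 0, -0.2]
  ],
  "dp": [
    [-0.045, -0.4, -0.02],
    [-0.045, -0.4, -0.02],
    [-0.045, -0.4, -0.02],
    [-0.045, -0.4, -0.02],
    [-0.045, -0.4, -0.02],
    [-0.045, -0.4, -0.02],
    [-0.045, -0.4, -0.02],
    [-0.045, -0.4, -0.02],
    [-0.045, -0.4, -0.02],
    [-0.045, -0.4, -0.02]
  ],
  "hand": [0.085, 0.085, 0.085, 0.085, 0.085, 0.085, 0.085, 0.085, 0.085, 0.085]
}}

```text
t: 2.95
tool_pos: [0.5597, -0.2645, 0.4198]
ee_rot: [[-0.98, -0.197, 0.001], [-0.197, 0.98, -0.002], [-0.0, -0.002, -1.0]]
ft_force: [0.4, 1.1, -0.0]
opening: 0.998
```

```bash
python3 - <<'E'
from h import *
s=sense();print(s["t"],s["tool_pos"],s["qd"].round(3))
c=cam("wrist");full(c,"w3"); s=sense();print(s["t"],s["tool_pos"])
E
```

```text
2.95 [ 0.55967204 -0.26447204  0.41979667] [-0.447  0.297  0.509  0.227  0.028 -0.446]
3.0 [ 0.56023616 -0.26814861  0.41952248]
```

View pics/w3.png

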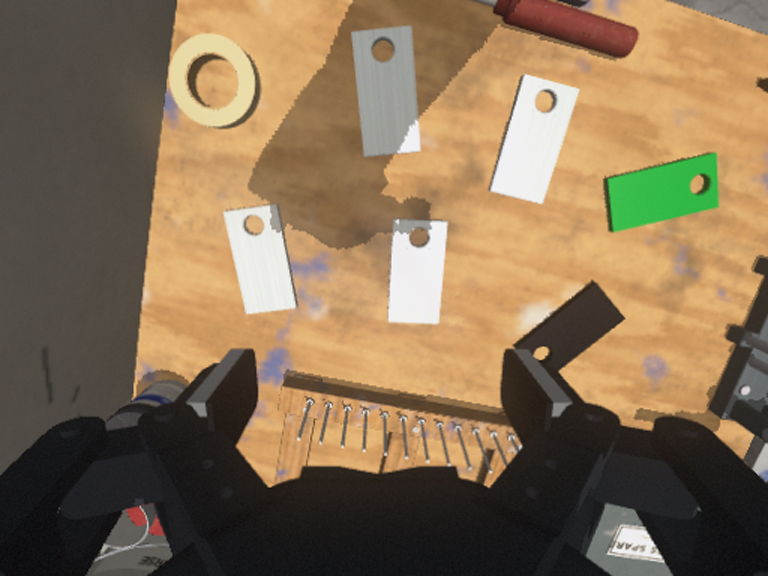

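```bash
python3 - <<'E'
from h import *
for i in range(6): read_camera("wrist")
s=sense();print(s["t"],s["tool_pos"],s["qd"].round(3))
c=cam("wrist");crop(c,140,0,260,225,3,"w4"); np.savez("w4.npz",**c)
E
```

```text
3.3 [ 0.55964552 -0.25958743  0.41972662] [ 0.007 -0.004 -0.001  0.    -0.003 -0.001]
```

View pics/w4.png

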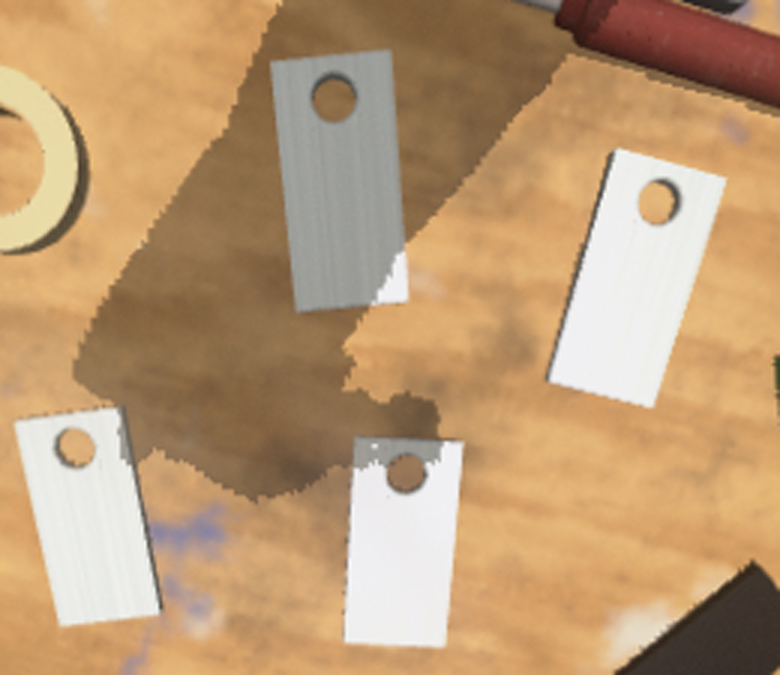

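Four silver plates clear: D (340,180), C (637,278), A (405,542), B (88,517), holes toward the robot.

```bash
cat >> h.py <<'E'
def plate(c,corners,hole=None,z=.008):
    # corners: hole-end left,right (as image), far-end right,left
    P=unproj(c,corners,z)[:,:2]; d=(P[2]+P[3]-P[0]-P[1])/2
    w=(P[1]+P[2]-P[0]-P[3])/2
    yaw=np.arctan2(d[1],d[0]); ct=P.mean(0)
    out=dict(ct=ct.round(4),yaw=round(float(yaw),3),len=np.linalg.norm(d).round(4),w=np.linalg.norm(w).round(4))
    if hole is not None:
        H=unproj(c,[hole],z)[0,:2]; u=d/np.linalg.norm(d)
        out["hole_local"]=(round(float((H-ct)@u),4),round(float((H-ct)@[-u[1],u[0]]),4))
    return out
E
python3 - <<'E'
from h import *
c=dict(np.load("w4.npz"))
f=lambda a: np.array(a)/3.+[140,0]
for n,k,h in [("D",[(271,63),(391,51),(408,300),(297,311)],(334,98)),("C",[(616,150),(726,179),(653,407),(549,381)],(658,202)),
 ("A",[(355,438),(463,440),(446,647),(345,642)],(406,473)),("B",[(15,421),(120,407),(161,613),(62,627)],(76,447))]:
    print(n,plate(c,f(k),f(h)))
E
```

```text
D {'ct': array([ 0.4278, -0.2835]), 'yaw': 0.297, 'len': np.float64(0.0994), 'w': np.float64(0.0496), 'hole_local': (-0.0341, -0.0002)}
C {'ct': array([ 0.4403, -0.1488]), 'yaw': -0.028, 'len': np.float64(0.0993), 'w': np.float64(0.0498), 'hole_local': (-0.034, -0.0008)}
A {'ct': array([ 0.5771, -0.2234]), 'yaw': 0.159, 'len': np.float64(0.1004), 'w': np.float64(0.0497), 'hole_local': (-0.0345, -0.0004)}
B {'ct': array([ 0.595 , -0.3706]), 'yaw': 0.335, 'len': np.float64(0.1001), 'w': np.float64(0.0494), 'hole_local': (-0.0347, 0.0008)}
```

```bash
python3 - <<'E'
from h import *
rel([.5771,-.2234,.172],down(np.pi/2+.159))
rel([.5771,-.2234,.172],down(np.pi/2+.159),[.5596,-.26,.42],down(np.pi/2+.2))
E
```

```text
dp [-0.0244, 0.0317, 0.2479] rot [0.0004, -0.0002, 0.0431] steps 6.0 0.3
dp [-0.0244, 0.0324, 0.248] rot [0.0, 0.0, 0.041] steps 6.0 0.3
```

Emit:
{"op": "play_rows", "data": {
  "rot": [
    [0, 0, 0.042],
    [0, 0, 0.042],
    [0, 0, 0.042],
    [0, 0, 0.042],
    [0, 0, 0.042],
    [0, 0, 0.042],
    [0, 0, 0.042],
    [0, 0, 0.042],
    [0, 0, 0.042],
    [0, 0, 0.042]
  ],
  "dp": [
    [-0.015, 0.02, 0.03],
    [-0.0244, 0.032, 0.07],
    [-0.0244, 0.032, 0.11],
    [-0.0244, 0.032, 0.15],
    [-0.0244, 0.032, 0.19],
    [-0.0244, 0.032, 0.215],
    [-0.0244, 0.032, 0.23],
    [-0.0244, 0.032, 0.24],
    [-0.0244, 0.032, 0.246],
    [-0.0244, 0.032, 0.248]
  ],
  "hand": [0.085, 0.085, 0.085, 0.085, 0.085, 0.085, 0.085, 0.085, 0.085, 0.085]
}}

```text
t: 4.18
tool_pos: [0.5774, -0.224, 0.1715]
ee_rot: [[-0.987, -0.159, -0.0], [-0.159, 0.987, 0.0], [0.0, 0.0, -1.0]]
ft_force: [-0.6, 0.1, -0.1]
opening: 0.997
```

```bash
python3 - <<'E'
from h import *
s=sense();print(s["t"],s["tool_pos"],s["qd"].round(3),s["ft_force"])
c=cam("wrist");full(c,"w5"); c=cam("side");crop(c,140,140,160,120,5,"s5")
E
```

```text
4.1833 [ 0.5773817  -0.22398754  0.17147603] [-0.006  0.009  0.001 -0.036 -0.002  0.   ] [-0.64434412  0.13209823 -0.07971506]
```

View pics/w5.png

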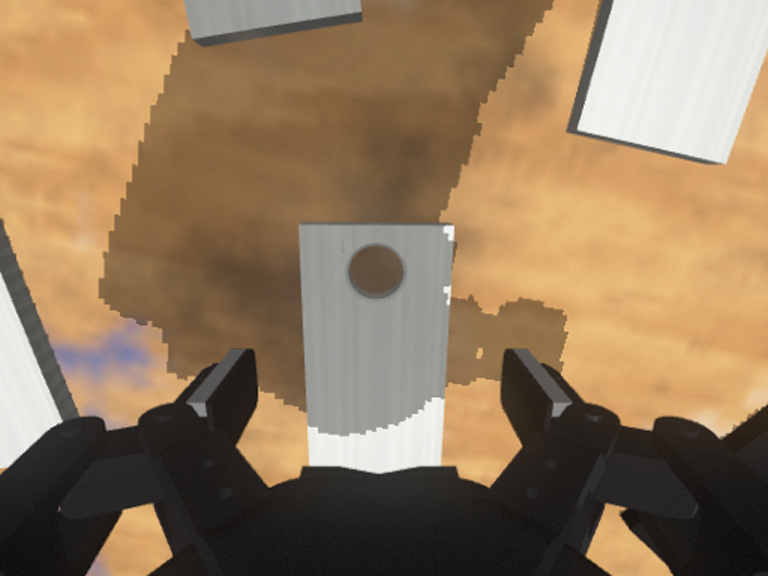

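View pics/s5.png

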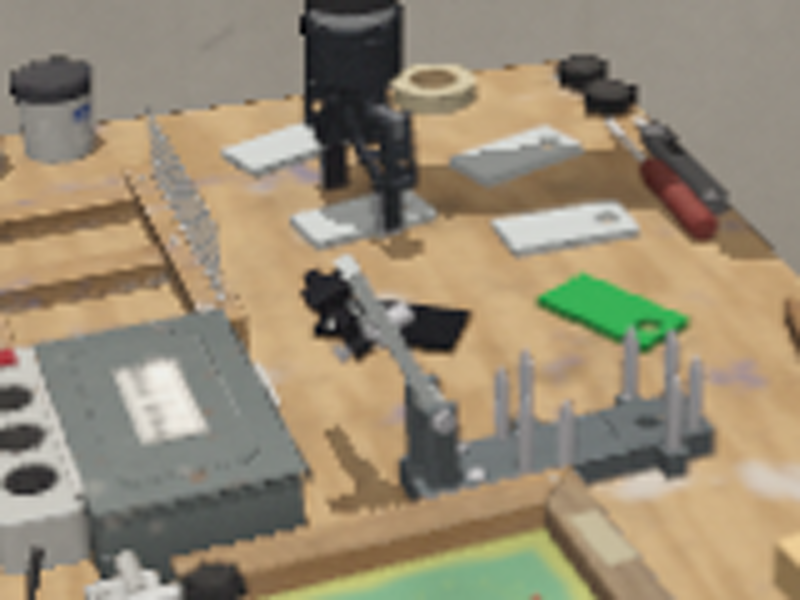

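Emit:
{"op": "play_rows", "data": {
  "rot": [
    [0, 0, 0],
    [0, 0, 0],
    [0, 0, 0],
    [0, 0, 0],
    [0, 0, 0],
    [0, 0, 0],
    [0, 0, 0],
    [0, 0, 0],
    [0, 0, 0],
    [0, 0, 0]
  ],
  "dp": [
    [0, 0, 0],
    [0, 0, 0],
    [0, 0, 0],
    [0, 0, 0],
    [0, 0, 0],
    [0, 0, 0],
    [0, 0, 0],
    [0, 0, 0],
    [0, 0, -0.005],
    [0, 0, -0.012]
  ],
  "hand": [0.045, 0.045, 0.045, 0.045, 0.045, 0.045, 0.045, 0.045, 0.045, 0.045],
  "force": 40
}}

```text
t: 5.12
tool_pos: [0.5767, -0.2246, 0.1835]
ee_rot: [[-0.988, -0.157, -0.002], [-0.157, 0.988, 0.001], [0.001, 0.001, -1.0]]
ft_force: [-0.3, -0.2, 0.1]
opening: 0.566
```

```bash
python3 - <<'E'
from h import *
s=sense();print(s["t"],s["tool_pos"],s["opening"],s["ft_force"])
c=cam("side");crop(c,180,160,80,60,8,"s6")
rel([.5385,.1447,.30],down(np.pi/2+.01))
E
```

```text
5.1167 [ 0.5767259  -0.22458837  0.18353029] 0.5661315824953645 [-0.31213465 -0.1908661   0.06084955]
dp [-0.0198, 0.371, -0.1149] rot [-0.0004, 0.0009, 0.1482] steps 9.3 1.2
```

View pics/s6.png

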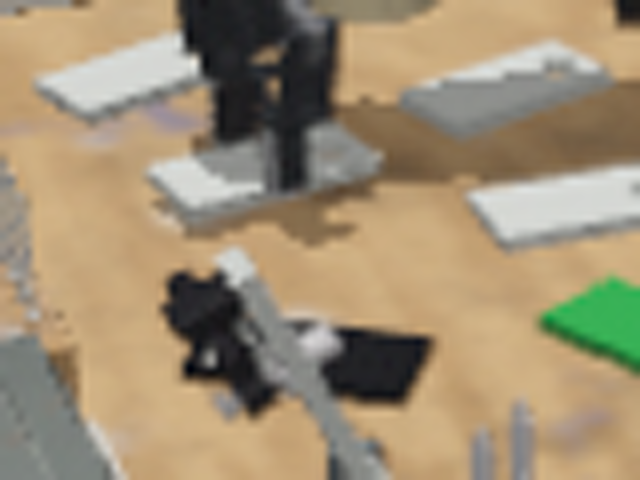

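Emit:
{"op": "play_rows", "data": {
  "rot": [
    [0, 0, 0],
    [0, 0, 0.05],
    [0, 0, 0.1],
    [0, 0, 0.148],
    [0, 0, 0.148],
    [0, 0, 0.148],
    [0, 0, 0.148],
    [0, 0, 0.148],
    [0, 0, 0.148],
    [0, 0, 0.148]
  ],
  "dp": [
    [0, 0.005, -0.04],
    [-0.002, 0.03, -0.07],
    [-0.005, 0.065, -0.09],
    [-0.008, 0.105, -0.1],
    [-0.011, 0.147, -0.1],
    [-0.014, 0.19, -0.1],
    [-0.017, 0.23, -0.1],
    [-0.018, 0.27, -0.1],
    [-0.019, 0.31, -0.1],
    [-0.02, 0.34, -0.1]
  ],
  "hand": [0.045, 0.045, 0.045, 0.045, 0.045, 0.045, 0.045, 0.045, 0.045, 0.045]
}}

```text
t: 6.0
tool_pos: [0.5425, 0.117, 0.2841]
ee_rot: [[-1.0, -0.012, 0.0], [-0.012, 1.0, 0.001], [-0.0, 0.001, -1.0]]
ft_force: [0.6, 0.2, -1.7]
opening: 0.564
```

```bash
python3 - <<'E'
from h import *
s=sense();print(s["t"],s["tool_pos"],s["opening"],s["ft_force"])
rel([.5385,.1447,.23],down(np.pi/2+.01))
E
```

```text
6.0 [0.54254907 0.11698557 0.28406404] 0.5641636437414788 [ 0.55638907  0.22151009 -1.74488598]
dp [0.0037, 0.0277, 0.0541] rot [0.001, 0.0001, 0.0019] steps 1.5 0.0
```

Emit:
{"op": "play_rows", "data": {
  "rot": [
    [0, 0, 0],
    [0, 0, 0.002],
    [0, 0, 0.002],
    [0, 0, 0.002],
    [0, 0, 0.002],
    [0, 0, 0.002],
    [0, 0, 0.002],
    [0, 0, 0.002],
    [0, 0, 0.002],
    [0, 0, 0.002]
  ],
  "dp": [
    [0.002, 0.012, 0.01],
    [0.003, 0.022, 0.02],
    [0.004, 0.027, 0.028],
    [0.004, 0.029, 0.03],
    [0.004, 0.029, 0.03],
    [0.004, 0.029, 0.03],
    [0.004, 0.029, 0.03],
    [0.004, 0.029, 0.03],
    [0.004, 0.029, 0.03],
    [0.004, 0.029, 0.03]
  ],
  "hand": [0.045, 0.045, 0.045, 0.045, 0.045, 0.045, 0.045, 0.045, 0.045, 0.045]
}}

```text
t: 6.83
tool_pos: [0.5394, 0.1427, 0.2541]
ee_rot: [[-1.0, -0.007, 0.001], [-0.007, 1.0, 0.0], [-0.001, 0.0, -1.0]]
ft_force: [-0.8, -0.1, -1.0]
opening: 0.57
```

```bash
python3 - <<'E'
from h import *
s=sense();print(s["t"],s["tool_pos"],s["opening"],s["ft_force"])
rel([.5385,.1447,.20],down(np.pi/2+.01))
c=cam("wrist");full(c,"w7")
E
```

```text
6.8333 [0.53937142 0.14272137 0.25405611] 0.569813650332686 [-0.76864958 -0.10220405 -1.02216977]
dp [0.0009, 0.002, 0.0541] rot [0.0001, 0.0006, -0.0026] steps 1.3 0.0
```

View pics/w7.png

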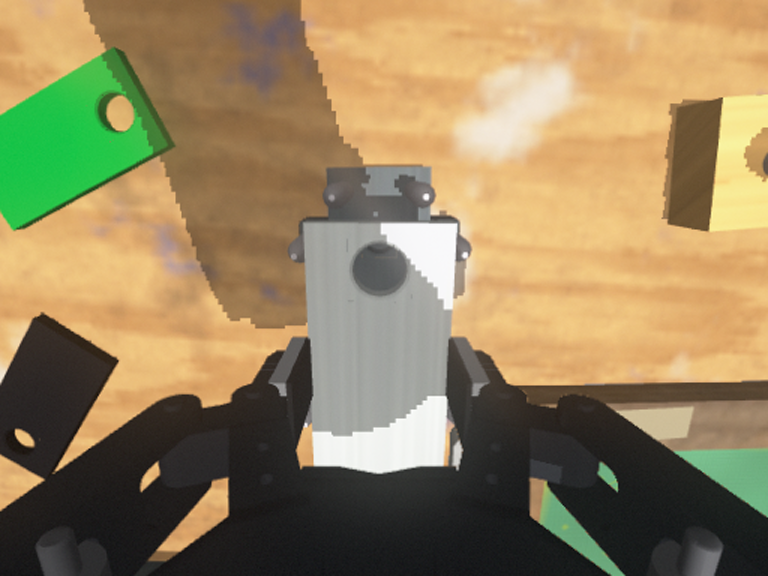

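```bash
python3 - <<'E'
from h import *
c=cam("wrist"); crop(c,180,90,150,120,5,"w7c")
E
```

```text
(no output)
```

View pics/w7c.png

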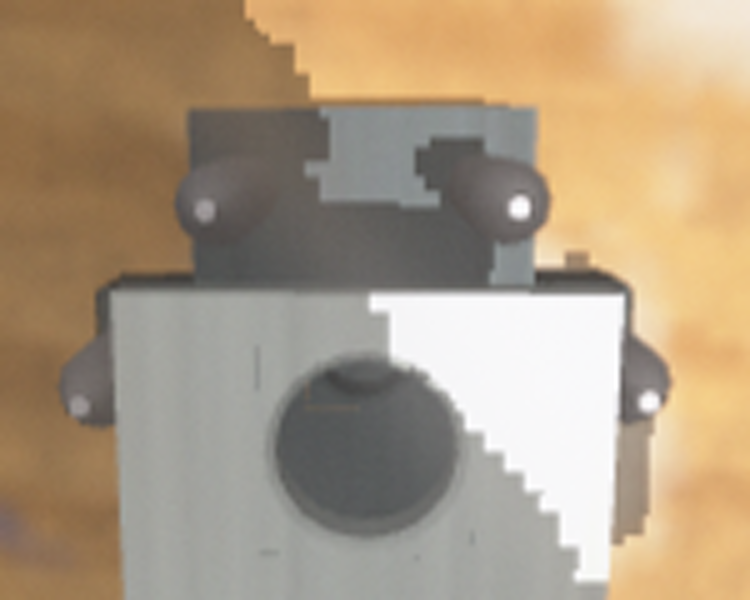

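```bash
python3 - <<'E'
from h import *
c=cam("wrist")
f=lambda a: np.array(a)/5.+[180,90]
P=unproj(c,f([(79,406),(650,401),(205,210),(519,207)]),.072);print("posts",P.round(4))
for z in (.088,.092): 
  Q=unproj(c,f([(366,444),(111,292),(623,292)]),z);print("hole, corners",Q.round(4))
s=sense();print(s["tool_pos"])
E
```

```text
posts [[0.5033 0.1116 0.072 ]
 [0.5021 0.1757 0.072 ]
 [0.4816 0.1262 0.072 ]
 [0.481  0.1601 0.072 ]]
hole, corners [[0.5037 0.1438 0.088 ]
 [0.4886 0.1186 0.088 ]
 [0.4882 0.1689 0.088 ]]
hole, corners [[0.5028 0.1437 0.092 ]
 [0.4882 0.1193 0.092 ]
 [0.4878 0.1681 0.092 ]]
[0.53920817 0.1430384  0.25389819]
```

```bash
python3 - <<'E'
from h import *
s=sense()
c=cam("wrist")
c["position"]=c["position"]+np.array([.5145,.1398,.4003])-s["tool_pos"]
f=lambda a: np.array(a)/4.+[160,120]
print(unproj(c,f([(502,475),(552,400)]),.02).round(3), unproj(c,f([(502,475),(552,400)]),.04).round(3))
E
```

```text
[[0.612 0.187 0.02 ]
 [0.585 0.203 0.02 ]] [[0.603 0.185 0.04 ]
 [0.577 0.2   0.04 ]]
```

Emit:
{"op": "play_rows", "data": {
  "rot": [
    [0, 0, -0.006],
    [0, 0, -0.006],
    [0, 0, -0.006],
    [0, 0, -0.006],
    [0, 0, -0.006],
    [0, 0, -0.006],
    [0, 0, -0.006],
    [0, 0, -0.006],
    [0, 0, -0.006],
    [0, 0, -0.006]
  ],
  "dp": [
    [-0.001, 0, 0.004],
    [-0.001, 0, 0.012],
    [-0.001, 0, 0.022],
    [-0.001, 0, 0.032],
    [-0.001, 0, 0.042],
    [-0.001, 0, 0.05],
    [-0.001, 0, 0.056],
    [-0.001, 0, 0.0595],
    [-0.001, 0, 0.061],
    [-0.001, 0, 0.061]
  ],
  "hand": [0.045, 0.045, 0.045, 0.045, 0.045, 0.045, 0.045, 0.045, 0.045, 0.045]
}}

```text
t: 7.87
tool_pos: [0.5395, 0.143, 0.1931]
ee_rot: [[-1.0, -0.014, -0.001], [-0.014, 1.0, -0.0], [0.001, -0.0, -1.0]]
ft_force: [-3.4, -0.2, 3.5]
opening: 0.566
```

```bash
python3 - <<'E'
from h import *
s=sense();print(s["t"],s["tool_pos"],s["opening"],s["ft_force"],s["wrist_torque"])
c=cam("wrist"); crop(c,180,90,150,120,5,"w8c")
E
```

```text
7.8667 [0.5395091  0.14302953 0.19314136] 0.5658444290929875 [-3.4417353  -0.19759428  3.45634829] [-0.20387663  0.673857   -0.02273954]
```

View pics/w8c.png

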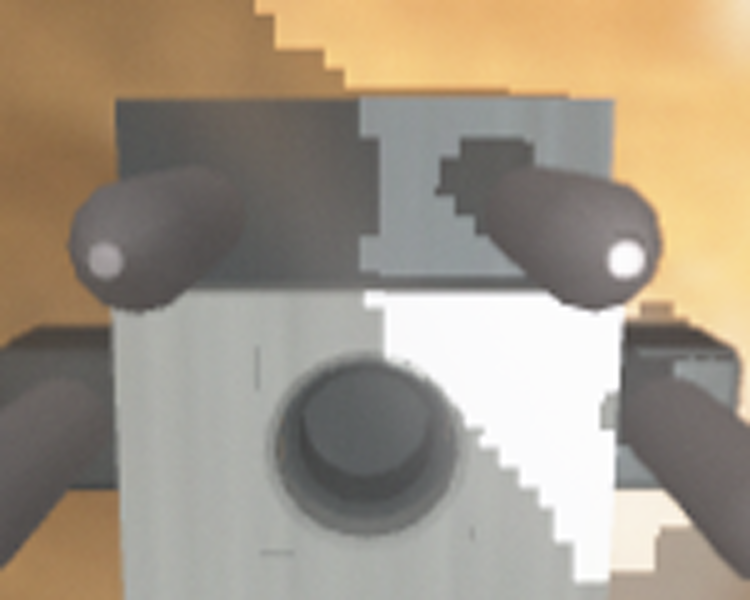

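Emit:
{"op": "play_rows", "data": {
  "rot": [
    [0, 0, 0],
    [0, 0, 0],
    [0, 0, 0],
    [0, 0, 0],
    [0, 0, 0],
    [0, 0, 0],
    [0, 0, 0],
    [0, 0, 0],
    [0, 0, 0],
    [0, 0, 0]
  ],
  "dp": [
    [0, 0, 0],
    [0, 0, 0],
    [0, 0, 0],
    [0, 0, -0.01],
    [0, 0, -0.03],
    [0, 0, -0.065],
    [0, 0, -0.1],
    [0, -0.02, -0.13],
    [0, -0.06, -0.14],
    [0, -0.1, -0.14]
  ],
  "hand": [0.065, 0.065, 0.065, 0.065, 0.065, 0.065, 0.085, 0.085, 0.085, 0.085]
}}

```text
t: 8.75
tool_pos: [0.5432, 0.0432, 0.3376]
ee_rot: [[-1.0, -0.018, 0.009], [-0.018, 1.0, 0.001], [-0.009, 0.001, -1.0]]
ft_force: [0.2, -0.7, -0.8]
opening: 0.992
```

```bash
python3 - <<'E'
from h import *
s=sense();print(s["t"],s["tool_pos"],s["opening"],s["ft_force"])
c=cam("wrist"); full(c,"w9")
np.savez("w9.npz",**c)
E
```

```text
8.75 [0.54321423 0.04324304 0.33761174] 0.9923958544177326 [ 0.18385945 -0.66920379 -0.84357126]
```

View pics/w9.png

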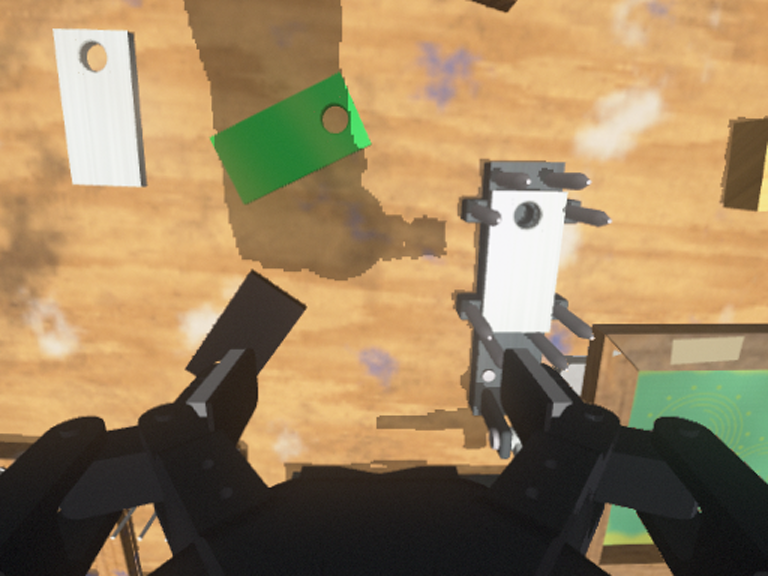

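```bash
python3 - <<'E'
from h import *
c=dict(np.load("w9.npz"))
print(plate(c,np.array([(53,29),(130,31),(145,186),(73,184)])/1.5,np.array((93,56))/1.5))
rel([.4403,-.1488,.172],down(np.pi/2-.028),[.5405,.043,.333],down(np.pi/2+.014))
rel([.4403,-.1488,.172],down(np.pi/2-.028))
E
```

```text
{'ct': array([ 0.4403, -0.1482]), 'yaw': -0.024, 'len': np.float64(0.0996), 'w': np.float64(0.0521), 'hole_local': (-0.0341, -0.0007)}
dp [0.1029, -0.1904, 0.161] rot [0.0, 0.0, 0.042] steps 6.5 0.3
dp [0.1047, -0.1832, 0.1645] rot [-0.0063, 0.0057, 0.0376] steps 6.4 0.3
```

Emit:
{"op": "play_rows", "data": {
  "rot": [
    [0, 0, 0.042],
    [0, 0, 0.042],
    [0, 0, 0.042],
    [0, 0, 0.042],
    [0, 0, 0.042],
    [0, 0, 0.042],
    [0, 0, 0.042],
    [0, 0, 0.042],
    [0, 0, 0.042],
    [0, 0, 0.042]
  ],
  "dp": [
    [0.016, -0.028, 0.004],
    [0.034, -0.062, 0.015],
    [0.052, -0.096, 0.03],
    [0.07, -0.13, 0.05],
    [0.088, -0.163, 0.07],
    [0.1, -0.184, 0.09],
    [0.104, -0.19, 0.105],
    [0.104, -0.19, 0.11],
    [0.104, -0.19, 0.11],
    [0.104, -0.19, 0.11]
  ],
  "hand": [0.085, 0.085, 0.085, 0.085, 0.085, 0.085, 0.085, 0.085, 0.085, 0.085]
}}

```text
t: 9.63
tool_pos: [0.4411, -0.1479, 0.2233]
ee_rot: [[-1.0, 0.027, 0.001], [0.027, 1.0, 0.0], [-0.001, 0.0, -1.0]]
ft_force: [-0.2, -1.2, 1.5]
opening: 0.994
```

```bash
python3 - <<'E'
from h import *
s=sense();print(s["t"],s["tool_pos"],s["qd"].round(3))
c=cam("wrist"); full(c,"w10")
np.savez("w10.npz",**c)
rel([.4403,-.1487,.1715],down(np.pi/2-.028))
E
```

```text
9.6333 [ 0.44108783 -0.14793951  0.22333195] [ 0.014 -0.01   0.019  0.    -0.001 -0.002]
dp [0.0013, -0.0009, 0.0522] rot [-0.0003, 0.0021, 0.0014] steps 1.3 0.0
```

View pics/w10.png

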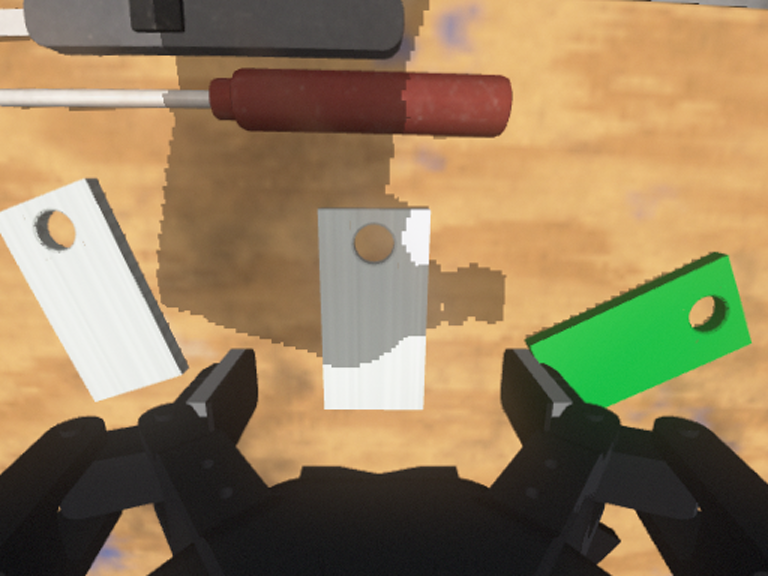

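```bash
python3 - <<'E'
from h import *
c=dict(np.load("w10.npz"))
print(unproj(c,np.array([(528,342),(600,405),(187,370),(93,180)])/1.5,.008).round(4))
print(plate(c,np.array([(319,208),(431,208),(423,409),(324,409)])/1.5,np.array((374,242))/1.5))
E
```

```text
[[ 0.4555 -0.075   0.008 ]
 [ 0.4915 -0.0352  0.008 ]
 [ 0.4661 -0.2429  0.008 ]
 [ 0.3736 -0.2714  0.008 ]]
{'ct': array([ 0.4398, -0.1492]), 'yaw': -0.036, 'len': np.float64(0.1006), 'w': np.float64(0.0499), 'hole_local': (-0.0351, -0.0003)}
```

Emit:
{"op": "play_rows", "data": {
  "rot": [
    [0, 0, 0.002],
    [0, 0, 0.002],
    [0, 0, 0.002],
    [0, 0, 0.002],
    [0, 0, 0.002],
    [0, 0, 0.002],
    [0, 0, 0.002],
    [0, 0, 0.002],
    [0, 0, 0.002],
    [0, 0, 0.002]
  ],
  "dp": [
    [0.0013, -0.001, 0.015],
    [0.0013, -0.001, 0.03],
    [0.0013, -0.001, 0.042],
    [0.0013, -0.001, 0.048],
    [0.0013, -0.001, 0.051],
    [0.0013, -0.001, 0.052],
    [0.0013, -0.001, 0.052],
    [0.0013, -0.001, 0.052],
    [0.0013, -0.001, 0.052],
    [0.0013, -0.001, 0.052]
  ],
  "hand": [0.075, 0.075, 0.075, 0.075, 0.075, 0.075, 0.075, 0.045, 0.045, 0.045]
}}

```text
t: 10.52
tool_pos: [0.4394, -0.1494, 0.1717]
ee_rot: [[-1.0, 0.03, 0.001], [0.03, 1.0, -0.001], [-0.001, -0.0, -1.0]]
ft_force: [-1.5, 0.3, 5.8]
opening: 0.564
```

```bash
python3 - <<'E'
from h import *
s=sense();print(s["t"],s["tool_pos"],s["opening"],s["ft_force"])
rel([.5385,.1447,.284],down(np.pi/2+.012))
E
```

```text
10.5167 [ 0.43935564 -0.14940599  0.17165842] 0.5635539661178698 [-1.54168538  0.31323775  5.8242616 ]
dp [-0.0905, 0.2969, -0.1123] rot [-0.0005, 0.0014, -0.0418] steps 7.9 0.3
```

Emit:
{"op": "play_rows", "data": {
  "rot": [
    [0, 0, 0],
    [0, 0, 0],
    [0, 0, -0.02],
    [0, 0, -0.042],
    [0, 0, -0.042],
    [0, 0, -0.042],
    [0, 0, -0.042],
    [0, 0, -0.042],
    [0, 0, -0.042],
    [0, 0, -0.042]
  ],
  "dp": [
    [0, 0, -0.01],
    [0, 0, -0.04],
    [-0.01, 0.03, -0.07],
    [-0.02, 0.065, -0.09],
    [-0.032, 0.105, -0.1],
    [-0.045, 0.145, -0.108],
    [-0.057, 0.185, -0.112],
    [-0.068, 0.225, -0.112],
    [-0.079, 0.26, -0.112],
    [-0.086, 0.282, -0.112]
  ],
  "hand": [0.045, 0.045, 0.045, 0.045, 0.045, 0.045, 0.045, 0.045, 0.045, 0.045]
}}

```text
t: 11.35
tool_pos: [0.5344, 0.1338, 0.2834]
ee_rot: [[-1.0, -0.015, 0.003], [-0.015, 1.0, 0.002], [-0.003, 0.002, -1.0]]
ft_force: [0.3, 0.0, -1.5]
opening: 0.567
```

Emit:
{"op": "play_rows", "data": {
  "rot": [
    [0, 0, 0],
    [0, 0, 0],
    [0, 0, 0],
    [0, 0, 0],
    [0, 0, 0],
    [0, 0, 0],
    [0, 0, 0],
    [0, 0, 0],
    [0, 0, 0],
    [0, 0, 0]
  ],
  "dp": [
    [-0.003, 0.008, 0.005],
    [-0.0045, 0.013, 0.015],
    [-0.0045, 0.015, 0.025],
    [-0.0045, 0.015, 0.03],
    [-0.0045, 0.015, 0.03],
    [-0.0045, 0.015, 0.03],
    [-0.0045, 0.015, 0.03],
    [-0.0045, 0.015, 0.03],
    [-0.0045, 0.015, 0.03],
    [-0.0045, 0.015, 0.03]
  ],
  "hand": [0.045, 0.045, 0.045, 0.045, 0.045, 0.045, 0.045, 0.045, 0.045, 0.045]
}}

```text
t: 12.18
tool_pos: [0.5378, 0.1449, 0.2532]
ee_rot: [[-1.0, -0.012, 0.001], [-0.012, 1.0, 0.0], [-0.001, 0.0, -1.0]]
ft_force: [0.8, 0.2, -0.9]
opening: 0.57
```

```bash
python3 - <<'E'
from h import *
s=sense();print(s["t"],s["tool_pos"],s["opening"],s["ft_force"],np.arctan2(-s["ee_rot"][0,1],s["ee_rot"][1,1]))
c=cam("wrist"); crop(c,180,90,150,120,5,"w11"); np.savez("w11.npz",**c)
E
```

```text
12.1833 [0.53777295 0.14485305 0.25318132] 0.5698471196785684 [ 0.84520195  0.15419201 -0.88982362] 0.011733299413895934
```

View pics/w11.png

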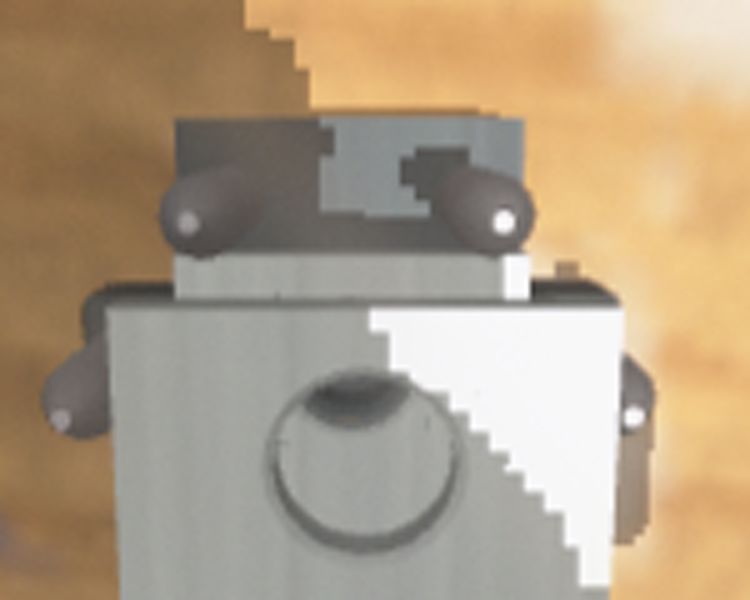

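```bash
cat >> h.py <<'E'
def align(c,posts,hole,cor,z,s=5.,off=(180,90)):
    f=lambda a: np.array(a)/s+np.array(off)
    P=unproj(c,f(posts),.072)[:,:2]; H=unproj(c,f([hole]),z)[0,:2]; C=unproj(c,f(cor),z)[:,:2]
    nx=np.mean([P[0,0]+.036,P[1,0]+.036,P[2,0]+.0575,P[3,0]+.0575]); ny=(P[0,1]+P[1,1])/2+.036*.012
    print("nest",nx.round(4),ny.round(4),"end y mid",P[2:,1].mean().round(4))
    print("plate ctr by hole",(H+[.034,.0004]).round(4),"by corners",(C.mean(0)+[.05,.0006]).round(4),"w",np.linalg.norm(C[1]-C[0]).round(4),"yaw",((C[0,0]-C[1,0])/.05).round(3),"postyaw",((P[0,0]-P[1,0])/.064).round(3))
E
python3 - <<'E'
from h import *
c=dict(np.load("w11.npz"))
align(c,[(60,420),(633,416),(187,224),(504,222)],(364,462),[(107,308),(621,306)],.0896)
E
```

```text
nest 0.5389 0.1438 end y mid 0.1431
plate ctr by hole [0.5376 0.1458] by corners [0.5382 0.1458] w 0.0498 yaw 0.016 postyaw 0.02
```

Emit:
{"op": "play_rows", "data": {
  "rot": [
    [0, 0, 0],
    [0, 0, 0],
    [0, 0, 0],
    [0, 0, 0],
    [0, 0, 0],
    [0, 0, 0],
    [0, 0, 0],
    [0, 0, 0],
    [0, 0, 0],
    [0, 0, 0]
  ],
  "dp": [
    [-0.0008, -0.0017, 0.002],
    [-0.0008, -0.0017, 0.008],
    [-0.0008, -0.0017, 0.018],
    [-0.0008, -0.0017, 0.028],
    [-0.0008, -0.0017, 0.037],
    [-0.0008, -0.0017, 0.044],
    [-0.0008, -0.0017, 0.049],
    [-0.0008, -0.0017, 0.0515],
    [-0.0008, -0.0017, 0.0525],
    [-0.0008, -0.0017, 0.0525]
  ],
  "hand": [0.045, 0.045, 0.045, 0.045, 0.045, 0.045, 0.045, 0.045, 0.045, 0.045]
}}

```text
t: 13.07
tool_pos: [0.5384, 0.1434, 0.2001]
ee_rot: [[-1.0, -0.012, -0.0], [-0.012, 1.0, -0.0], [0.0, -0.0, -1.0]]
ft_force: [0.6, 0.1, -1.6]
opening: 0.568
```

```bash
python3 - <<'E'
from h import *
s=sense();print(s["t"],s["tool_pos"],s["opening"],s["ft_force"],s["wrist_torque"])
E
```

```text
13.0667 [0.53837487 0.14340929 0.20015   ] 0.567822881409706 [ 0.56777759  0.07918396 -1.62627343] [ 0.00445385 -0.01876099 -0.02069077]
```

Emit:
{"op": "play_rows", "data": {
  "rot": [
    [0, 0, 0],
    [0, 0, 0],
    [0, 0, 0],
    [0, 0, 0],
    [0, 0, 0],
    [0, 0, 0],
    [0, 0, 0],
    [0, 0, 0],
    [0, 0, 0],
    [0, 0, 0]
  ],
  "dp": [
    [0, 0, 0],
    [0, 0, 0],
    [0, 0, 0],
    [0, 0, -0.01],
    [0, 0, -0.03],
    [0, 0, -0.06],
    [0, 0, -0.09],
    [0, -0.02, -0.12],
    [0, -0.06, -0.13],
    [0, -0.1, -0.13]
  ],
  "hand": [0.065, 0.065, 0.065, 0.065, 0.065, 0.065, 0.085, 0.085, 0.085, 0.085]
}}

```text
t: 13.9
tool_pos: [0.5412, 0.0435, 0.3352]
ee_rot: [[-1.0, -0.016, 0.009], [-0.016, 1.0, 0.001], [-0.009, 0.001, -1.0]]
ft_force: [0.5, -0.9, 0.0]
opening: 1.0
```

```bash
python3 - <<'E'
from h import *
s=sense();print(s["t"],s["tool_pos"],s["opening"],s["ft_force"])
c=cam("wrist"); full(c,"w12")
rel([.4278,-.2835,.24],down(np.pi/2+.297),[.5377,.0435,.330],down(np.pi/2+.012))
E
```

```text
13.9 [0.54121867 0.04350169 0.33521101] 0.9996048630892274 [ 5.28794684e-01 -8.65974777e-01  7.02102454e-04]
dp [0.1138, -0.3257, 0.09] rot [0.0, 0.0, -0.285] steps 8.5 2.3
```

View pics/w12.png

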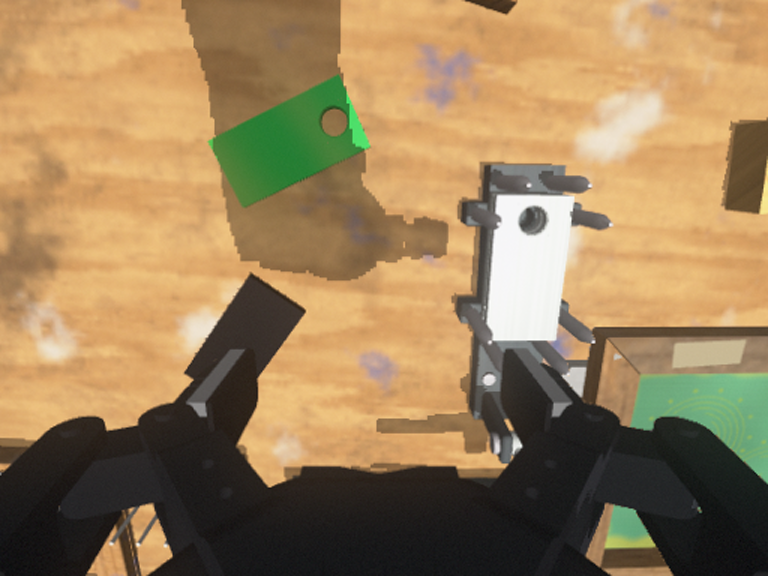

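Two stacked, holes aligned. On to D.

Emit:
{"op": "play_rows", "data": {
  "rot": [
    [0, 0, -0.03],
    [0, 0, -0.07],
    [0, 0, -0.12],
    [0, 0, -0.17],
    [0, 0, -0.22],
    [0, 0, -0.27],
    [0, 0, -0.285],
    [0, 0, -0.285],
    [0, 0, -0.285],
    [0, 0, -0.285]
  ],
  "dp": [
    [0.014, -0.038, 0],
    [0.028, -0.076, 0],
    [0.042, -0.115, 0],
    [0.056, -0.155, 0.01],
    [0.07, -0.195, 0.02],
    [0.083, -0.235, 0.035],
    [0.096, -0.275, 0.05],
    [0.107, -0.305, 0.07],
    [0.112, -0.32, 0.083],
    [0.114, -0.3257, 0.09]
  ],
  "hand": [0.085, 0.085, 0.085, 0.085, 0.085, 0.085, 0.085, 0.085, 0.085, 0.085]
}}

```text
t: 14.78
tool_pos: [0.428, -0.2861, 0.2391]
ee_rot: [[-0.957, -0.288, -0.002], [-0.288, 0.957, -0.0], [0.002, 0.0, -1.0]]
ft_force: [0.2, -0.3, 0.3]
opening: 0.996
```

```bash
python3 - <<'E'
from h import *
for i in range(4): read_camera("wrist")
s=sense();print(s["t"],s["tool_pos"],s["qd"].round(3))
c=cam("wrist"); full(c,"w13"); np.savez("w13.npz",**c)
rel([.4278,-.2835,.1715],down(np.pi/2+.297))
E
```

```text
14.9833 [ 0.43006192 -0.28297817  0.24087507] [ 0.019 -0.014  0.007 -0.002 -0.001 -0.003]
dp [0.0028, 0.0001, 0.0697] rot [-0.0005, 0.0012, 0.0017] steps 1.7 0.0
```

View pics/w13.png

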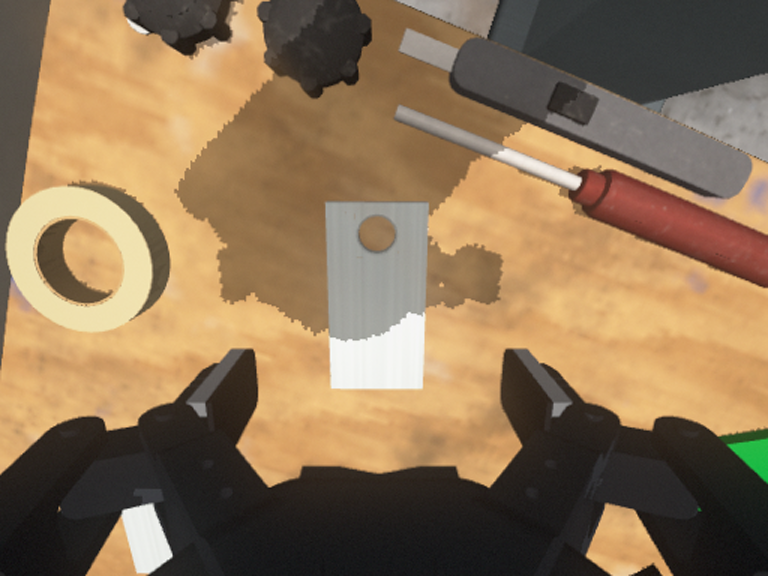

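```bash
python3 - <<'E'
from h import *
c=dict(np.load("w13.npz"))
print(plate(c,np.array([(326,202),(429,202),(423,388),(331,388)])/1.5,np.array((377,233))/1.5))
E
```

```text
{'ct': array([ 0.4273, -0.2838]), 'yaw': 0.295, 'len': np.float64(0.0999), 'w': np.float64(0.0501), 'hole_local': (-0.0349, -0.0002)}
```

Emit:
{"op": "play_rows", "data": {
  "rot": [
    [0, 0, 0.001],
    [0, 0, 0.001],
    [0, 0, 0.001],
    [0, 0, 0.001],
    [0, 0, 0.001],
    [0, 0, 0.001],
    [0, 0, 0.001],
    [0, 0, 0.001],
    [0, 0, 0.001],
    [0, 0, 0.001]
  ],
  "dp": [
    [0.002, 0, 0.02],
    [0.0025, 0, 0.04],
    [0.0025, 0, 0.056],
    [0.0025, 0, 0.064],
    [0.0025, 0, 0.0675],
    [0.0025, 0, 0.069],
    [0.0025, 0, 0.069],
    [0.0025, 0, 0.069],
    [0.0025, 0, 0.069],
    [0.0025, 0, 0.069]
  ],
  "hand": [0.075, 0.075, 0.075, 0.075, 0.075, 0.075, 0.075, 0.045, 0.045, 0.045]
}}

```text
t: 15.87
tool_pos: [0.4278, -0.2847, 0.1724]
ee_rot: [[-0.956, -0.292, 0.002], [-0.292, 0.956, -0.001], [-0.001, -0.002, -1.0]]
ft_force: [-0.6, -0.8, 5.2]
opening: 0.563
```

```bash
python3 - <<'E'
from h import *
s=sense();print(s["t"],s["tool_pos"],s["opening"],s["ft_force"])
rel([.5385,.143,.29],down(np.pi/2+.012))
E
```

```text
15.8667 [ 0.42777716 -0.28471271  0.17243014] 0.5630311840328909 [-0.63983604 -0.78380956  5.19412154]
dp [-0.2309, 0.3766, -0.1178] rot [-0.0013, 0.0016, 0.2841] steps 11.0 2.3
```

Emit:
{"op": "play_rows", "data": {
  "rot": [
    [0, 0, 0],
    [0, 0, 0],
    [0, 0, 0.05],
    [0, 0, 0.1],
    [0, 0, 0.15],
    [0, 0, 0.2],
    [0, 0, 0.25],
    [0, 0, 0.284],
    [0, 0, 0.284],
    [0, 0, 0.284]
  ],
  "dp": [
    [0, 0, -0.01],
    [0, 0, -0.04],
    [-0.018, 0.028, -0.065],
    [-0.038, 0.06, -0.085],
    [-0.058, 0.094, -0.1],
    [-0.079, 0.128, -0.11],
    [-0.1, 0.162, -0.118],
    [-0.121, 0.196, -0.118],
    [-0.141, 0.23, -0.118],
    [-0.16, 0.26, -0.118]
  ],
  "hand": [0.045, 0.045, 0.045, 0.045, 0.045, 0.045, 0.045, 0.045, 0.045, 0.045]
}}

```text
t: 16.7
tool_pos: [0.5044, 0.0132, 0.2905]
ee_rot: [[-1.0, -0.013, 0.001], [-0.013, 1.0, 0.0], [-0.001, 0.0, -1.0]]
ft_force: [-0.0, -0.4, -1.0]
opening: 0.57
```

```bash
python3 - <<'E'
from h import *
s=sense();print(s["t"],s["tool_pos"],s["opening"],s["ft_force"])
rel([.5385,.143,.26],down(np.pi/2+.012))
E
```

```text
16.7 [0.50435454 0.01322114 0.29052911] 0.5695503128911298 [-0.04741818 -0.4298229  -0.9591892 ]
dp [-0.0357, 0.1293, 0.0306] rot [0.0003, 0.0014, 0.0007] steps 3.3 0.0
```

Emit:
{"op": "play_rows", "data": {
  "rot": [
    [0, 0, 0],
    [0, 0, 0],
    [0, 0, 0],
    [0, 0, 0],
    [0, 0, 0],
    [0, 0, 0],
    [0, 0, 0],
    [0, 0, 0],
    [0, 0, 0],
    [0, 0, 0]
  ],
  "dp": [
    [-0.01, 0.037, 0],
    [-0.02, 0.072, 0.005],
    [-0.028, 0.1, 0.015],
    [-0.033, 0.12, 0.025],
    [-0.035, 0.127, 0.033],
    [-0.0355, 0.129, 0.035],
    [-0.0355, 0.129, 0.035],
    [-0.0355, 0.129, 0.035],
    [-0.0355, 0.129, 0.035],
    [-0.0355, 0.129, 0.035]
  ],
  "hand": [0.045, 0.045, 0.045, 0.045, 0.045, 0.045, 0.045, 0.045, 0.045, 0.045]
}}

```text
t: 17.53
tool_pos: [0.5383, 0.1393, 0.2549]
ee_rot: [[-1.0, -0.01, 0.001], [-0.01, 1.0, -0.0], [-0.001, -0.0, -1.0]]
ft_force: [-0.1, 0.1, -1.3]
opening: 0.572
```

```bash
python3 - <<'E'
from h import *
s=sense();print(s["t"],s["tool_pos"],s["opening"],s["ft_force"],np.arctan2(-s["ee_rot"][0,1],s["ee_rot"][1,1]))
c=cam("wrist"); crop(c,180,90,150,120,5,"w14"); np.savez("w14.npz",**c)
E
```

```text
17.5333 [0.53833793 0.13927621 0.25487408] 0.5718196698721425 [-0.10695232  0.11980997 -1.25889149] 0.01044533308429169
```

View pics/w14.png

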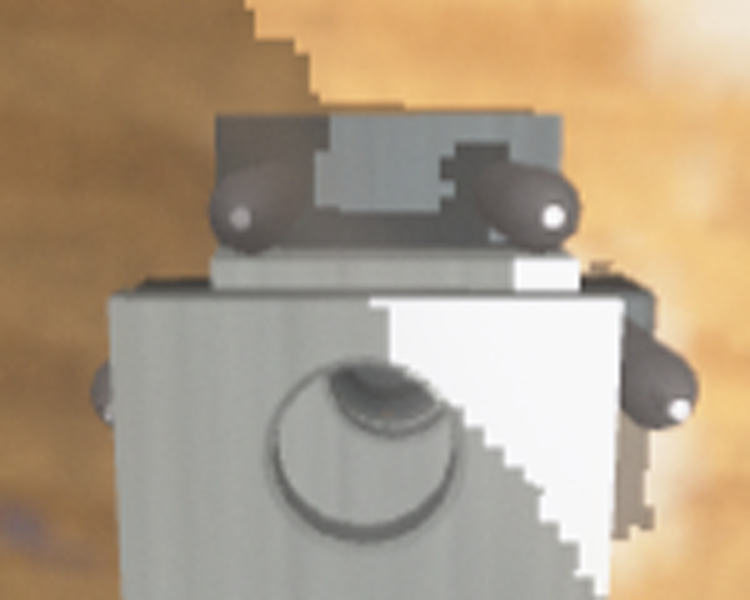

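```bash
python3 - <<'E'
from h import *
c=dict(np.load("w14.npz"))
align(c,[(109,415),(680,409),(240,217),(553,215)],(364,453),[(108,297),(621,297)],.0905)
s=sense();print(s["tool_pos"])
E
```

```text
nest 0.5388 0.1437 end y mid 0.1431
plate ctr by hole [0.5374 0.1402] by corners [0.5379 0.1402] w 0.0499 yaw 0.011 postyaw 0.022
[0.53837809 0.1394092  0.25484091]
```

Emit:
{"op": "play_rows", "data": {
  "rot": [
    [0, 0, -0.002],
    [0, 0, -0.002],
    [0, 0, -0.002],
    [0, 0, -0.002],
    [0, 0, -0.002],
    [0, 0, -0.002],
    [0, 0, -0.002],
    [0, 0, -0.002],
    [0, 0, -0.002],
    [0, 0, -0.002]
  ],
  "dp": [
    [-0.001, 0.002, 0],
    [-0.001, 0.004, 0.002],
    [-0.001, 0.004, 0.008],
    [-0.001, 0.004, 0.017],
    [-0.001, 0.004, 0.027],
    [-0.001, 0.004, 0.036],
    [-0.001, 0.004, 0.042],
    [-0.001, 0.004, 0.045],
    [-0.001, 0.004, 0.0455],
    [-0.001, 0.004, 0.0455]
  ],
  "hand": [0.045, 0.045, 0.045, 0.045, 0.045, 0.045, 0.045, 0.045, 0.045, 0.045]
}}

```text
t: 18.42
tool_pos: [0.5386, 0.1443, 0.2085]
ee_rot: [[-1.0, -0.014, -0.002], [-0.014, 1.0, -0.001], [0.002, -0.0, -1.0]]
ft_force: [-1.1, -0.4, 0.0]
opening: 0.568
```

```bash
python3 - <<'E'
from h import *
s=sense();print(s["t"],s["tool_pos"],s["opening"],s["ft_force"],s["wrist_torque"])
E
```

```text
18.4167 [0.53864848 0.14430349 0.20846439] 0.5675833103867589 [-1.14913664 -0.38735322  0.00801139] [-0.05237753  0.14355588 -0.02435781]
```

Release, retreat.

Emit:
{"op": "play_rows", "data": {
  "rot": [
    [0, 0, 0],
    [0, 0, 0],
    [0, 0, 0],
    [0, 0, 0],
    [0, 0, 0],
    [0, 0, 0],
    [0, 0, 0],
    [0, 0, 0],
    [0, 0, 0],
    [0, 0, 0]
  ],
  "dp": [
    [0, 0, 0],
    [0, 0, 0],
    [0, 0, 0],
    [0, 0, -0.01],
    [0, 0, -0.03],
    [0, 0, -0.06],
    [0, 0, -0.09],
    [0, -0.02, -0.12],
    [0, -0.06, -0.13],
    [0, -0.1, -0.13]
  ],
  "hand": [0.065, 0.065, 0.065, 0.065, 0.065, 0.065, 0.085, 0.085, 0.085, 0.085]
}}

```text
t: 19.25
tool_pos: [0.5423, 0.0445, 0.3435]
ee_rot: [[-1.0, -0.018, 0.009], [-0.018, 1.0, 0.001], [-0.009, 0.001, -1.0]]
ft_force: [1.5, -0.8, 0.3]
opening: 0.994
```

```bash
python3 - <<'E'
from h import *
s=sense();print(s["t"],s["tool_pos"],s["opening"],s["ft_force"])
c=cam("wrist"); crop(c,256,80,180,150,4,"w15")
c=cam("top"); crop(c,200,140,200,110,4,"t15")
rel([.595,-.3706,.26],down(np.pi/2+.335),[.5385,.0445,.338],down(np.pi/2+.012))
E
```

```text
19.25 [0.54226371 0.04453358 0.34353115] 0.9939509608203156 [ 1.53511059 -0.84191856  0.28750437]
dp [-0.0515, -0.4157, 0.078] rot [0.0, 0.0, -0.323] steps 10.2 2.6
```

View pics/w15.png

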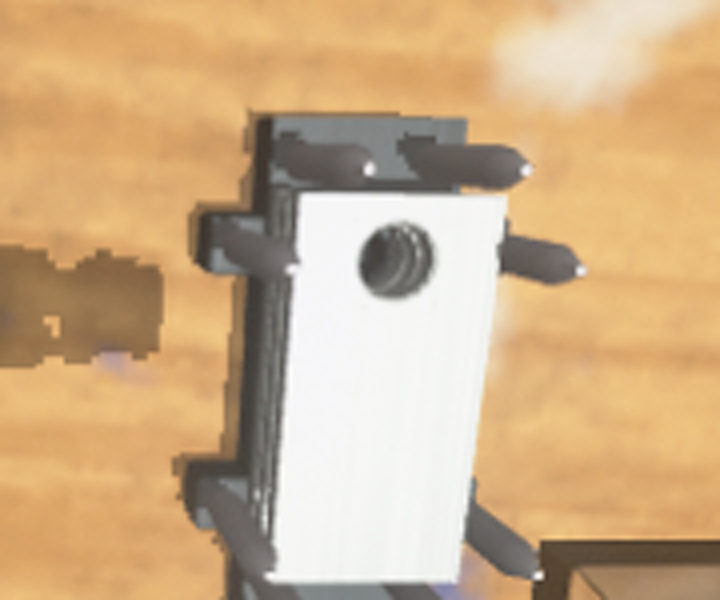

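View pics/t15.png

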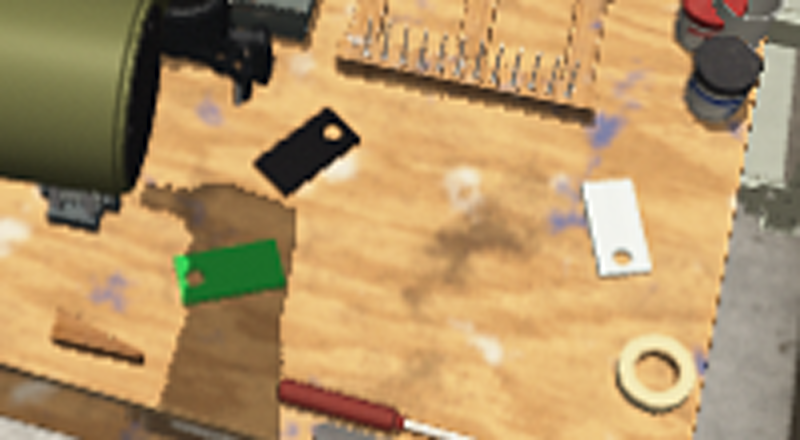

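Emit:
{"op": "play_rows", "data": {
  "rot": [
    [0, 0, 0],
    [0, 0, -0.05],
    [0, 0, -0.1],
    [0, 0, -0.16],
    [0, 0, -0.22],
    [0, 0, -0.28],
    [0, 0, -0.32],
    [0, 0, -0.323],
    [0, 0, -0.323],
    [0, 0, -0.323]
  ],
  "dp": [
    [-0.005, -0.04, 0],
    [-0.01, -0.08, 0],
    [-0.015, -0.12, 0],
    [-0.02, -0.16, 0],
    [-0.025, -0.2, 0],
    [-0.03, -0.24, 0.01],
    [-0.035, -0.28, 0.025],
    [-0.04, -0.32, 0.045],
    [-0.044, -0.355, 0.06],
    [-0.048, -0.385, 0.07]
  ],
  "hand": [0.085, 0.085, 0.085, 0.085, 0.085, 0.085, 0.085, 0.085, 0.085, 0.085]
}}

```text
t: 20.18
tool_pos: [0.5939, -0.3417, 0.267]
ee_rot: [[-0.944, -0.33, -0.001], [-0.33, 0.944, 0.001], [0.001, 0.001, -1.0]]
ft_force: [1.0, 0.8, 0.5]
opening: 0.996
```

Emit:
{"op": "play_rows", "data": {
  "rot": [
    [0, 0, 0],
    [0, 0, 0],
    [0, 0, 0],
    [0, 0, 0],
    [0, 0, 0],
    [0, 0, 0],
    [0, 0, 0],
    [0, 0, 0],
    [0, 0, 0],
    [0, 0, 0]
  ],
  "dp": [
    [0.004, -0.012, 0.005],
    [0.006, -0.022, 0.015],
    [0.006, -0.028, 0.02],
    [0.006, -0.03, 0.024],
    [0.006, -0.03, 0.024],
    [0.006, -0.03, 0.024],
    [0.006, -0.03, 0.024],
    [0.006, -0.03, 0.024],
    [0.006, -0.03, 0.024],
    [0.006, -0.03, 0.024]
  ],
  "hand": [0.085, 0.085, 0.085, 0.085, 0.085, 0.085, 0.085, 0.085, 0.085, 0.085]
}}

```text
t: 21.02
tool_pos: [0.5986, -0.3697, 0.2453]
ee_rot: [[-0.944, -0.331, 0.001], [-0.331, 0.944, -0.0], [-0.0, -0.001, -1.0]]
ft_force: [0.2, 0.2, 0.7]
opening: 0.995
```

```bash
python3 - <<'E'
from h import *
s=sense();print(s["t"],s["tool_pos"],s["qd"].round(3))
c=cam("wrist"); full(c,"w16"); np.savez("w16.npz",**c)
rel([.595,-.3706,.1715],down(np.pi/2+.335))
E
```

```text
21.0167 [ 0.59857932 -0.36970663  0.24531229] [-0.004  0.005  0.    -0.001  0.001 -0.   ]
dp [0.0036, 0.0005, 0.0737] rot [-0.0004, 0.0004, 0.0026] steps 1.8 0.0
```

View pics/w16.png

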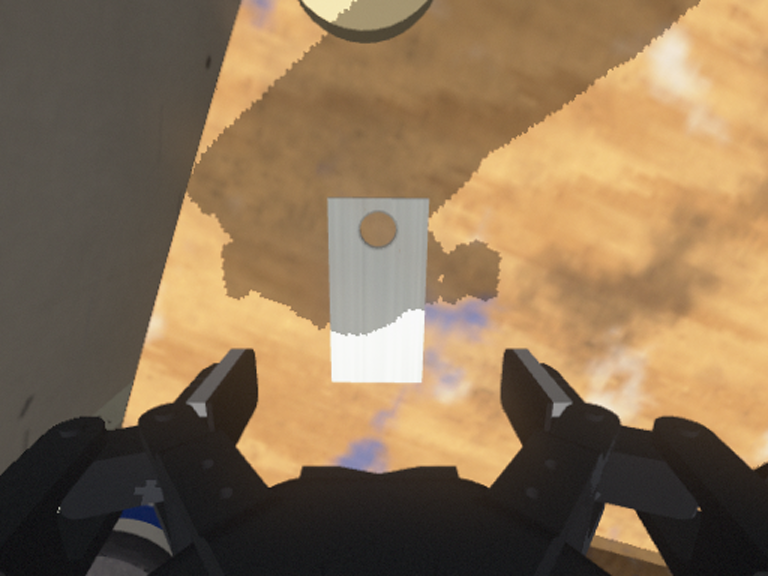

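```bash
python3 - <<'E'
from h import *
c=dict(np.load("w16.npz"))
print(plate(c,np.array([(327,198),(429,198),(422,383),(331,382)])/1.5,np.array((378,230))/1.5))
print(unproj(c,np.array([(152,330),(213,110)])/1.5,0).round(3))
E
```

```text
{'ct': array([ 0.5947, -0.3713]), 'yaw': 0.33, 'len': np.float64(0.1006), 'w': np.float64(0.0505), 'hole_local': (-0.0345, 0.0001)}
[[ 0.658 -0.483  0.   ]
 [ 0.534 -0.478  0.   ]]
```

Emit:
{"op": "play_rows", "data": {
  "rot": [
    [0, 0, 0.002],
    [0, 0, 0.002],
    [0, 0, 0.002],
    [0, 0, 0.002],
    [0, 0, 0.002],
    [0, 0, 0.002],
    [0, 0, 0.002],
    [0, 0, 0.002],
    [0, 0, 0.002],
    [0, 0, 0.002]
  ],
  "dp": [
    [0.002, 0, 0.02],
    [0.0035, 0, 0.045],
    [0.0035, 0, 0.06],
    [0.0035, 0, 0.068],
    [0.0035, 0, 0.072],
    [0.0035, 0, 0.0735],
    [0.0035, 0, 0.0735],
    [0.0035, 0, 0.0735],
    [0.0035, 0, 0.0735],
    [0.0035, 0, 0.0735]
  ],
  "hand": [0.075, 0.075, 0.075, 0.075, 0.075, 0.075, 0.075, 0.045, 0.045, 0.045]
}}

```text
t: 21.9
tool_pos: [0.5958, -0.3717, 0.1728]
ee_rot: [[-0.944, -0.329, 0.002], [-0.329, 0.944, -0.002], [-0.002, -0.002, -1.0]]
ft_force: [0.7, -0.3, 3.1]
opening: 0.568
```

```bash
python3 - <<'E'
from h import *
s=sense();print(s["t"],s["tool_pos"],s["opening"],s["ft_force"])
rel([.5385,.1435,.29],down(np.pi/2+.012))
E
```

```text
21.9 [ 0.59576162 -0.37169427  0.17284834] 0.5676752505560374 [ 0.72337926 -0.27790399  3.12896487]
dp [-0.1156, 0.5051, -0.1181] rot [-0.002, 0.0021, 0.3232] steps 12.7 2.6
```

Emit:
{"op": "play_rows", "data": {
  "rot": [
    [0, 0, 0],
    [0, 0, 0],
    [0, 0, 0.05],
    [0, 0, 0.1],
    [0, 0, 0.15],
    [0, 0, 0.2],
    [0, 0, 0.25],
    [0, 0, 0.3],
    [0, 0, 0.323],
    [0, 0, 0.323]
  ],
  "dp": [
    [0, 0, -0.01],
    [0, 0, -0.04],
    [-0.007, 0.03, -0.065],
    [-0.016, 0.068, -0.085],
    [-0.025, 0.107, -0.1],
    [-0.034, 0.147, -0.11],
    [-0.043, 0.187, -0.118],
    [-0.052, 0.227, -0.118],
    [-0.061, 0.267, -0.118],
    [-0.07, 0.306, -0.118]
  ],
  "hand": [0.045, 0.045, 0.045, 0.045, 0.045, 0.045, 0.045, 0.045, 0.045, 0.045]
}}

```text
t: 22.73
tool_pos: [0.56, -0.0583, 0.2906]
ee_rot: [[-1.0, -0.011, 0.002], [-0.011, 1.0, -0.0], [-0.002, -0.0, -1.0]]
ft_force: [0.2, 0.6, -1.0]
opening: 0.572
```

```bash
python3 - <<'E'
from h import *
s=sense();print(s["t"],s["tool_pos"],s["opening"],s["ft_force"])
rel([.5385,.1435,.26],down(np.pi/2+.012))
E
```

```text
22.7333 [ 0.56001599 -0.05833009  0.29058714] 0.5722964854731313 [ 0.21948572  0.61656116 -0.99773762]
dp [0.0193, 0.2021, 0.0305] rot [-0.0001, 0.0017, -0.001] steps 4.9 0.0
```

Emit:
{"op": "play_rows", "data": {
  "rot": [
    [0, 0, 0],
    [0, 0, 0],
    [0, 0, 0],
    [0, 0, 0],
    [0, 0, 0],
    [0, 0, 0],
    [0, 0, 0],
    [0, 0, 0],
    [0, 0, 0],
    [0, 0, 0]
  ],
  "dp": [
    [0.005, 0.035, 0],
    [0.009, 0.075, 0],
    [0.012, 0.115, 0.005],
    [0.015, 0.15, 0.01],
    [0.018, 0.178, 0.018],
    [0.0193, 0.195, 0.026],
    [0.0193, 0.202, 0.033],
    [0.0193, 0.203, 0.035],
    [0.0193, 0.203, 0.035],
    [0.0193, 0.203, 0.035]
  ],
  "hand": [0.045, 0.045, 0.045, 0.045, 0.045, 0.045, 0.045, 0.045, 0.045, 0.045]
}}

```text
t: 23.57
tool_pos: [0.539, 0.1416, 0.2545]
ee_rot: [[-1.0, -0.011, 0.0], [-0.011, 1.0, -0.001], [-0.0, -0.001, -1.0]]
ft_force: [0.5, 0.6, -1.8]
opening: 0.569
```

```bash
python3 - <<'E'
from h import *
s=sense();print(s["t"],s["tool_pos"],s["opening"],s["ft_force"],np.arctan2(-s["ee_rot"][0,1],s["ee_rot"][1,1]))
c=cam("wrist"); crop(c,180,90,150,120,5,"w17"); np.savez("w17.npz",**c)
E
```

```text
23.5667 [0.53903421 0.14158457 0.25446092] 0.5687757451570645 [ 0.51122254  0.58346199 -1.80991432] 0.010926874479415342
```

View pics/w17.png

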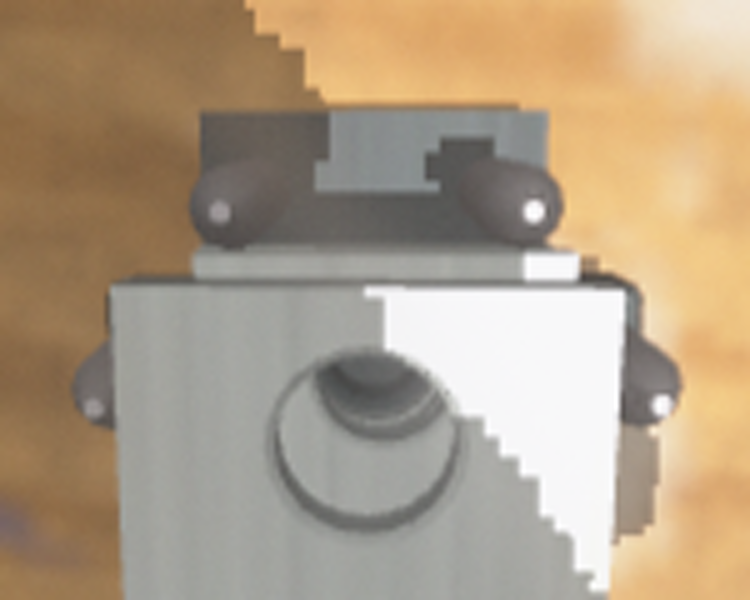

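```bash
python3 - <<'E'
from h import *
c=dict(np.load("w17.npz"))
align(c,[(93,409),(661,405),(219,212),(534,210)],(366,441),[(110,286),(624,286)],.0897)
s=sense();print(s["tool_pos"])
E
```

```text
nest 0.5388 0.1439 end y mid 0.1431
plate ctr by hole [0.5369 0.1426] by corners [0.5374 0.1427] w 0.05 yaw 0.012 postyaw 0.019
[0.53922403 0.14140977 0.25464618]
```

Emit:
{"op": "play_rows", "data": {
  "rot": [
    [0, 0, -0.002],
    [0, 0, -0.002],
    [0, 0, -0.002],
    [0, 0, -0.002],
    [0, 0, -0.002],
    [0, 0, -0.002],
    [0, 0, -0.002],
    [0, 0, -0.002],
    [0, 0, -0.002],
    [0, 0, -0.002]
  ],
  "dp": [
    [-0.0008, 0.001, 0],
    [-0.0016, 0.0015, 0.001],
    [-0.0016, 0.0015, 0.004],
    [-0.0016, 0.0015, 0.01],
    [-0.0016, 0.0015, 0.018],
    [-0.0016, 0.0015, 0.026],
    [-0.0016, 0.0015, 0.032],
    [-0.0016, 0.0015, 0.0355],
    [-0.0016, 0.0015, 0.037],
    [-0.0016, 0.0015, 0.037]
  ],
  "hand": [0.045, 0.045, 0.045, 0.045, 0.045, 0.045, 0.045, 0.045, 0.045, 0.045]
}}

```text
t: 24.45
tool_pos: [0.5401, 0.1441, 0.217]
ee_rot: [[-1.0, -0.014, -0.001], [-0.014, 1.0, -0.0], [0.001, -0.0, -1.0]]
ft_force: [0.0, -0.1, -0.8]
opening: 0.568
```

```bash
python3 - <<'E'
from h import *
s=sense();print(s["t"],s["tool_pos"],s["opening"],s["ft_force"],s["wrist_torque"])
E
```

```text
24.45 [0.54008045 0.14412767 0.21695746] 0.5676812063752419 [ 0.03441848 -0.12146695 -0.82003082] [-0.00247935 -0.05874473  0.02711806]
```

Emit:
{"op": "play_rows", "data": {
  "rot": [
    [0, 0, 0],
    [0, 0, 0],
    [0, 0, 0],
    [0, 0, 0],
    [0, 0, 0],
    [0, 0, 0],
    [0, 0, 0],
    [0, 0, 0],
    [0, 0, 0],
    [0, 0, 0]
  ],
  "dp": [
    [0, 0, 0],
    [0, 0, 0],
    [0, 0, 0],
    [0, 0, -0.01],
    [0, 0, -0.03],
    [0, 0, -0.06],
    [0, 0, -0.1],
    [0, 0, -0.13],
    [0, 0.02, -0.14],
    [0, 0.04, -0.14]
  ],
  "hand": [0.065, 0.065, 0.065, 0.065, 0.065, 0.065, 0.085, 0.085, 0.085, 0.085]
}}

```text
t: 25.28
tool_pos: [0.5412, 0.1842, 0.3626]
ee_rot: [[-1.0, -0.012, 0.008], [-0.012, 1.0, 0.003], [-0.009, 0.003, -1.0]]
ft_force: [0.9, -0.2, -0.0]
opening: 0.992
```

```bash
python3 - <<'E'
from h import *
for i in range(3): read_camera("wrist")
s=sense();print(s["t"],s["tool_pos"],s["opening"],s["ft_force"])
c=cam("wrist"); full(c,"w18"); np.savez("w18.npz",**c)
crop(c,160,90,160,120,5,"w18c")
E
```

```text
25.4333 [0.53990409 0.18505089 0.35839494] 0.9943130768466377 [-0.92570221 -0.53562957 -0.91089078]
```

View pics/w18.png

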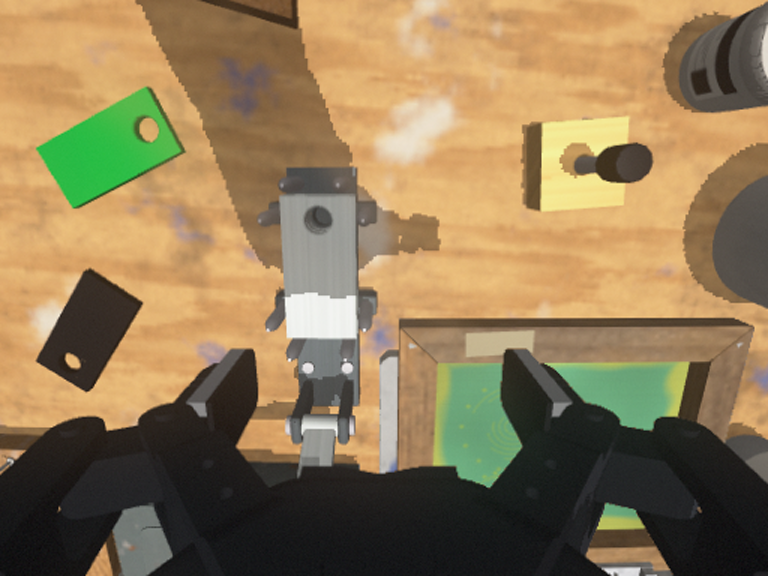

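View pics/w18c.png

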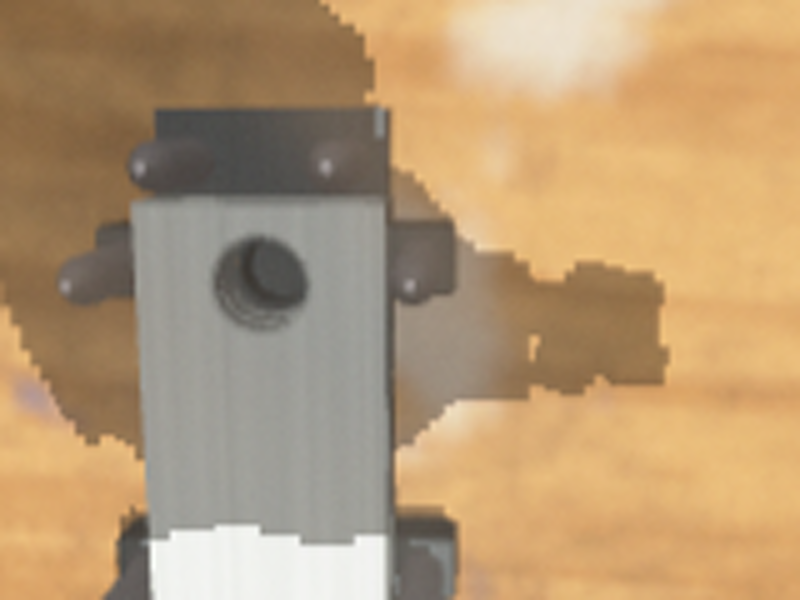

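```bash
python3 - <<'E'
from h import *
cs=cam("side");ct=cam("top")
def tri(a,b):
    A=[];B=[]
    for c,uv in ((cs,a),(ct,b)):
        o,v=ray(c,[uv]);v=v[0]/np.linalg.norm(v[0]);M=np.eye(3)-np.outer(v,v);A.append(M);B.append(M@o)
    return np.linalg.solve(sum(A),sum(B))
print("bucket",tri(np.array((497,402))/1.5,np.array((190,225))/1.5))
f=lambda a: np.array(a)/3.+[140,90]; g=lambda a: np.array(a)/3.+[120,145]
print("pin head top",tri(g((572,266)),f((87,262))))
c=dict(np.load("w18.npz"))
print("pin", unproj(c,np.array([(632,162)])/1.5,.09), "blk",unproj(c,np.array([(542,124),(630,116),(625,205),(542,211)])/1.5,.03).mean(0))
rel([.466,.335,.36],down(0.012))
E
```

```text
bucket [0.51826301 0.51265919 0.12231523]
pin head top [0.46196415 0.32400302 0.08574412]
pin [[0.46449315 0.32671541 0.09      ]] blk [0.46511524 0.32926983 0.03      ]
dp [0.0715, 0.1524, -0.0031] rot [-0.0014, -0.0002, 1.5727] steps 4.0 12.6
```

Emit:
{"op": "play_rows", "data": {
  "rot": [
    [0, 0, 0.12],
    [0, 0, 0.24],
    [0, 0, 0.36],
    [0, 0, 0.48],
    [0, 0, 0.6],
    [0, 0, 0.72],
    [0, 0, 0.84],
    [0, 0, 0.96],
    [0, 0, 1.08],
    [0, 0, 1.2]
  ],
  "dp": [
    [0.008, 0.015, 0],
    [0.016, 0.03, 0],
    [0.024, 0.045, 0],
    [0.032, 0.06, 0],
    [0.04, 0.075, 0],
    [0.05, 0.09, 0],
    [0.055, 0.105, 0],
    [0.06, 0.12, 0],
    [0.065, 0.132, 0],
    [0.07, 0.14, 0]
  ],
  "hand": [0.085, 0.085, 0.085, 0.085, 0.085, 0.085, 0.085, 0.085, 0.085, 0.085]
}}

```text
t: 26.42
tool_pos: [0.4677, 0.3234, 0.3567]
ee_rot: [[-0.37, 0.929, -0.001], [0.929, 0.37, -0.001], [-0.0, -0.001, -1.0]]
ft_force: [-0.5, 0.1, -0.9]
opening: 0.996
```

Emit:
{"op": "play_rows", "data": {
  "rot": [
    [0, 0, 0.12],
    [0, 0, 0.24],
    [0, 0, 0.35],
    [0, 0, 0.37],
    [0, 0, 0.37],
    [0, 0, 0.37],
    [0, 0, 0.37],
    [0, 0, 0.37],
    [0, 0, 0.37],
    [0, 0, 0.37]
  ],
  "dp": [
    [0, 0, 0.01],
    [0, 0, 0.02],
    [0, 0, 0.03],
    [0, 0, 0.03],
    [0, 0, 0.03],
    [0, 0, 0.03],
    [0, 0, 0.03],
    [0, 0, 0.03],
    [0, 0, 0.03],
    [0, 0, 0.03]
  ],
  "hand": [0.06, 0.06, 0.06, 0.06, 0.06, 0.06, 0.06, 0.06, 0.06, 0.06]
}}

```text
t: 27.25
tool_pos: [0.468, 0.3232, 0.3276]
ee_rot: [[-0.015, 1.0, 0.001], [1.0, 0.015, 0.0], [0.0, 0.001, -1.0]]
ft_force: [-0.9, 0.0, 0.2]
opening: 0.7
```

```bash
python3 - <<'E'
from h import *
s=sense();print(s["t"],s["tool_pos"],s["joints"].round(2),s["ee_rot"].round(3).tolist())
c=cam("wrist"); full(c,"w19"); np.savez("w19.npz",**c)
E
```

```text
27.25 [0.46801151 0.32317831 0.32760441] [ 0.6   0.38 -0.18  1.02  0.    2.16] [[-0.015, 1.0, 0.001], [1.0, 0.015, 0.0], [0.0, 0.001, -1.0]]
```

View pics/w19.png

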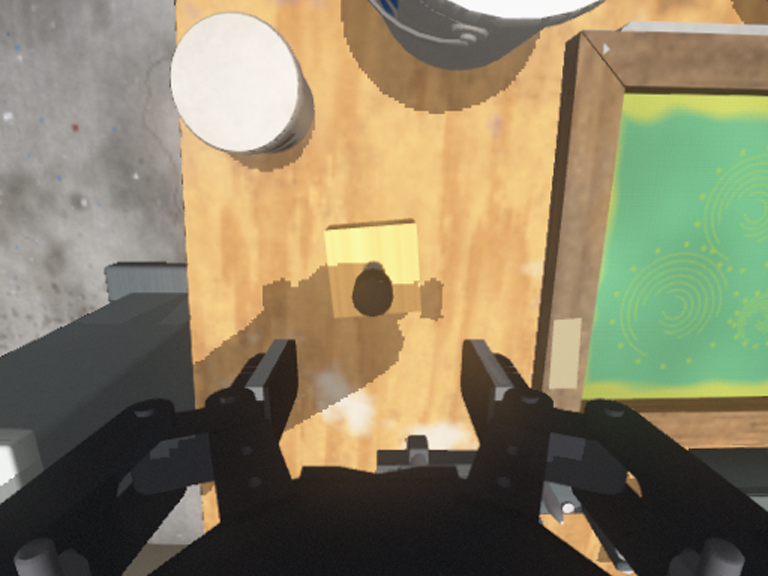

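```bash
python3 - <<'E'
from h import *
c=dict(np.load("w19.npz")); crop(c,210,150,90,70,8,"w19c")
print("pin", unproj(c,np.array([(373,296)])/1.5,.09), "blk",unproj(c,np.array([(326,229),(414,221),(420,313),(334,318)])/1.5,.03))
E
```

```text
pin [[0.46549126 0.32857291 0.09      ]] blk [[0.43393652 0.3554935  0.03      ]
 [0.49076212 0.36156389 0.03      ]
 [0.49728767 0.29908445 0.03      ]
 [0.43839908 0.29451214 0.03      ]]
```

View pics/w19c.png

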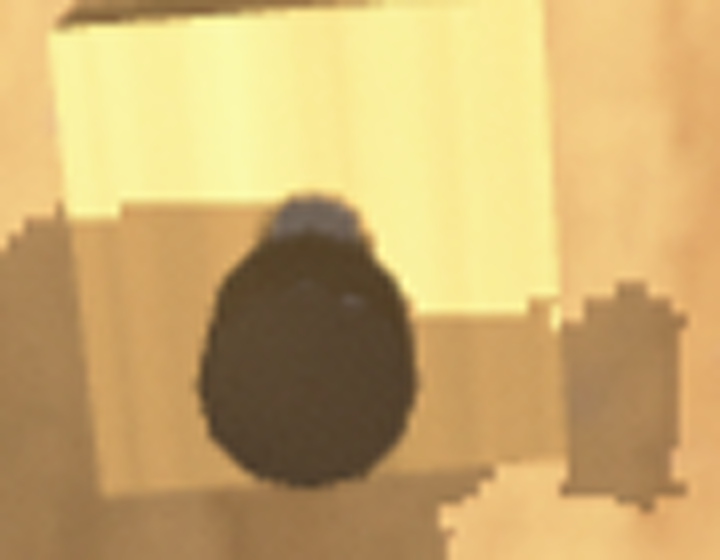

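Emit:
{"op": "play_rows", "data": {
  "rot": [
    [0, 0, 0.003],
    [0, 0, 0.003],
    [0, 0, 0.003],
    [0, 0, 0.003],
    [0, 0, 0.003],
    [0, 0, 0.003],
    [0, 0, 0.003],
    [0, 0, 0.003],
    [0, 0, 0.003],
    [0, 0, 0.003]
  ],
  "dp": [
    [0.005, -0.0025, 0.01],
    [0.005, -0.0025, 0.03],
    [0.005, -0.0025, 0.05],
    [0.005, -0.0025, 0.067],
    [0.005, -0.0025, 0.078],
    [0.005, -0.0025, 0.084],
    [0.005, -0.0025, 0.0865],
    [0.005, -0.0025, 0.0865],
    [0.005, -0.0025, 0.0865],
    [0.005, -0.0025, 0.0865]
  ],
  "hand": [0.06, 0.06, 0.06, 0.06, 0.06, 0.06, 0.06, 0.06, 0.05, 0.04]
}}

```text
t: 28.13
tool_pos: [0.4657, 0.3285, 0.2415]
ee_rot: [[-0.012, 1.0, 0.001], [1.0, 0.012, 0.001], [0.001, 0.001, -1.0]]
ft_force: [-0.6, 0.5, 0.0]
opening: 0.481
```

```bash
python3 - <<'E'
from h import *
s=sense();print(s["t"],s["tool_pos"],s["opening"],s["ft_force"])
c=cam("wrist"); crop(c,160,150,190,180,4,"w20")
E
```

```text
28.1333 [0.46570869 0.32845115 0.24154994] 0.4812994548337847 [-0.61902389  0.51987072  0.02254034]
```

View pics/w20.png

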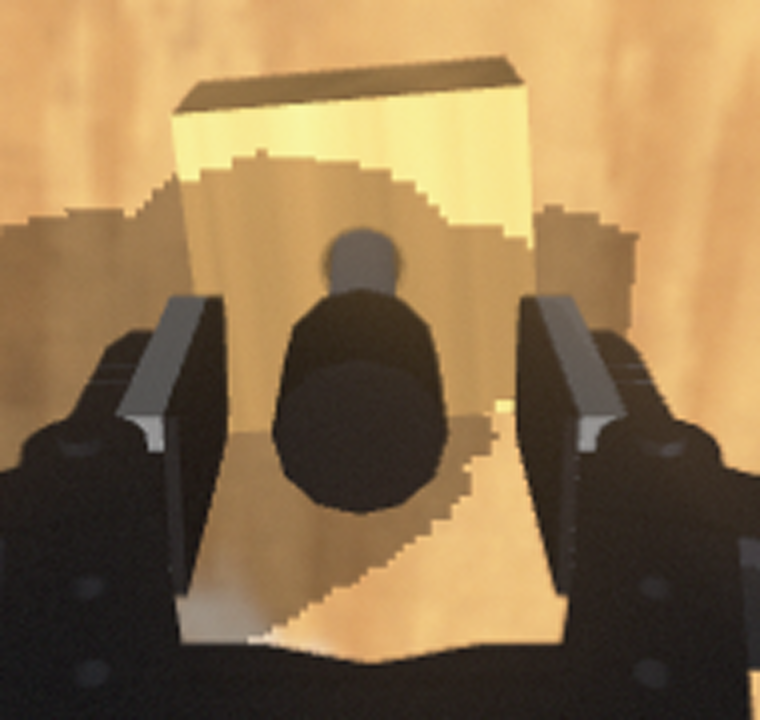

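Emit:
{"op": "play_rows", "data": {
  "rot": [
    [0, 0, 0],
    [0, 0, 0],
    [0, 0, 0],
    [0, 0, 0],
    [0, 0, 0],
    [0, 0, 0],
    [0, 0, 0],
    [0, 0, 0],
    [0, 0, 0],
    [0, 0, 0]
  ],
  "dp": [
    [0, -0.001, 0],
    [0, -0.001, 0],
    [0, -0.001, 0],
    [0, -0.001, 0],
    [0, -0.001, 0],
    [0, -0.001, 0],
    [0, -0.001, 0],
    [0, -0.001, -0.004],
    [0, -0.001, -0.02],
    [0, -0.001, -0.045]
  ],
  "hand": [0.03, 0.02, 0.015, 0.015, 0.015, 0.015, 0.015, 0.015, 0.015, 0.015],
  "force": 60
}}

```text
t: 29.02
tool_pos: [0.4634, 0.3274, 0.2835]
ee_rot: [[-0.012, 1.0, -0.005], [1.0, 0.012, -0.003], [-0.003, -0.005, -1.0]]
ft_force: [0.6, -0.1, -1.5]
opening: 0.231
```

```bash
python3 - <<'E'
from h import *
s=sense();print(s["t"],s["tool_pos"],s["opening"],s["ft_force"])
c=cam("wrist"); crop(c,160,150,190,180,4,"w21")
c=cam("side"); crop(c,270,190,100,80,7,"s21")
rel([.5045,.1442,.36],down(.012))
E
```

```text
29.0167 [0.46336511 0.32736403 0.28353774] 0.23112117777709182 [ 0.56256428 -0.0505101  -1.47632944]
dp [-0.185, 0.037, -0.0716] rot [0.0049, -0.0032, -0.0] steps 4.8 0.0
```

View pics/w21.png

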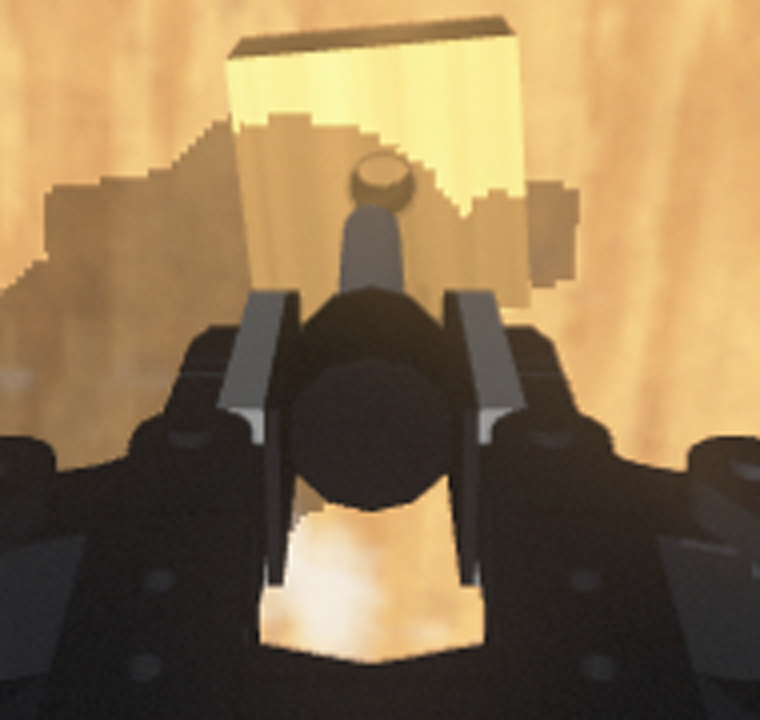

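View pics/s21.png

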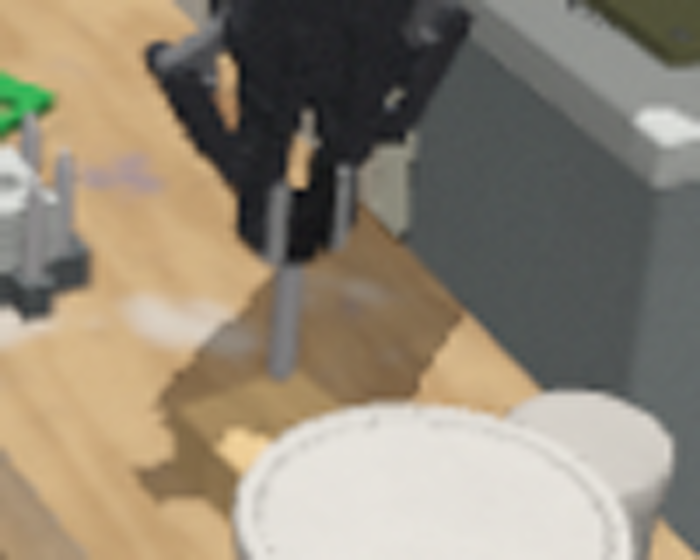

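Emit:
{"op": "play_rows", "data": {
  "rot": [
    [0, 0, 0],
    [0, 0, 0],
    [0, 0, 0],
    [0, 0, 0],
    [0, 0, 0],
    [0, 0, 0],
    [0, 0, 0],
    [0, 0, 0],
    [0, 0, 0],
    [0, 0, 0]
  ],
  "dp": [
    [0, 0, -0.02],
    [-0.01, 0.002, -0.04],
    [-0.035, 0.008, -0.053],
    [-0.07, 0.015, -0.055],
    [-0.105, 0.023, -0.055],
    [-0.14, 0.03, -0.055],
    [-0.165, 0.035, -0.055],
    [-0.178, 0.038, -0.055],
    [-0.183, 0.039, -0.055],
    [-0.184, 0.039, -0.055]
  ],
  "hand": [0.015, 0.015, 0.015, 0.015, 0.015, 0.015, 0.015, 0.015, 0.015, 0.015]
}}

```text
t: 29.95
tool_pos: [0.5055, 0.1436, 0.34]
ee_rot: [[-0.01, 1.0, -0.001], [1.0, 0.01, -0.0], [-0.0, -0.001, -1.0]]
ft_force: [0.1, 0.0, -1.1]
opening: 0.228
```

```bash
python3 - <<'E'
from h import *
for i in range(3): read_camera("wrist")
s=sense();print(s["t"],s["tool_pos"],s["opening"],s["ft_force"],s["ee_rot"].round(4).tolist())
c=cam("wrist"); full(c,"w22"); np.savez("w22.npz",**c); crop(c,180,50,150,150,5,"w22c")
E
```

```text
30.1 [0.50534686 0.14531881 0.34035007] 0.23127846877429833 [-0.14961178  0.36833021 -1.05694275] [[-0.0129, 0.9999, -0.0006], [0.9999, 0.0129, 0.0004], [0.0004, -0.0006, -1.0]]
```

View pics/w22.png

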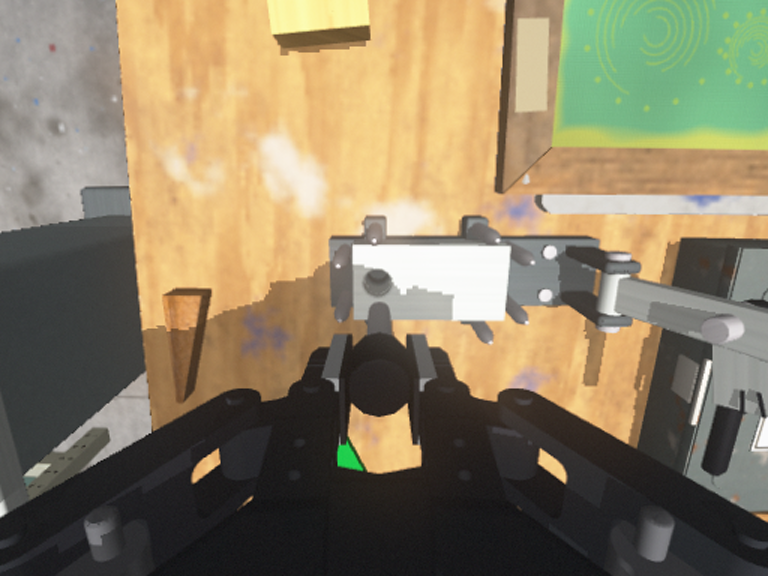

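View pics/w22c.png

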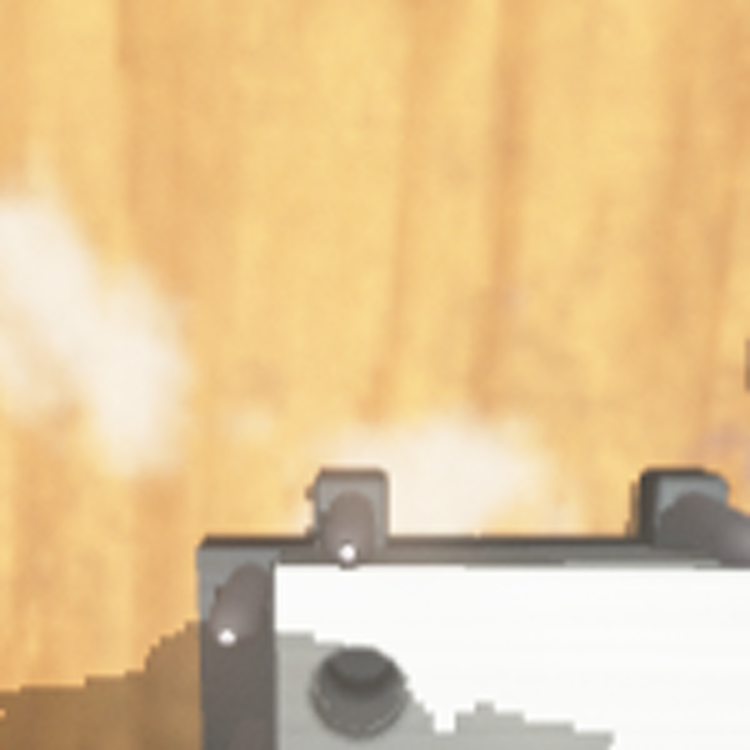

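```bash
python3 - <<'E'
from h import *
c=dict(np.load("w22.npz")); crop(c,220,170,70,80,8,"w22d")
f=lambda a: np.array(a)/5.+[180,50]
print("side post",unproj(c,f([(347,552)]),.072),"end post",unproj(c,f([(227,636)]),.072),"tophole",unproj(c,f([(358,692)]),.052))
print("tip proj (8x crop)",(proj(c,[[.5053,.1453,.105],[.5053,.1508,.105]])-[220,170])*8)
print("plate corners",unproj(c,f([(275,563)]),.052), unproj(c,np.array([(351,246),(507,245),(510,319),(354,320)])/1.5,.052).round(4))
E
```

```text
side post [[0.50252256 0.17513125 0.072     ]] end post [[0.48142656 0.15986195 0.072     ]] tophole [[0.50477346 0.14467511 0.052     ]]
tip proj (8x crop) [[256.4724794  278.50048226]
 [257.23731591 224.73907258]]
plate corners [[0.48872408 0.16971344 0.052     ]] [[0.4878 0.1684 0.052 ]
 [0.5865 0.1704 0.052 ]
 [0.5933 0.1209 0.052 ]
 [0.4896 0.1188 0.052 ]]
```

View pics/w22d.png

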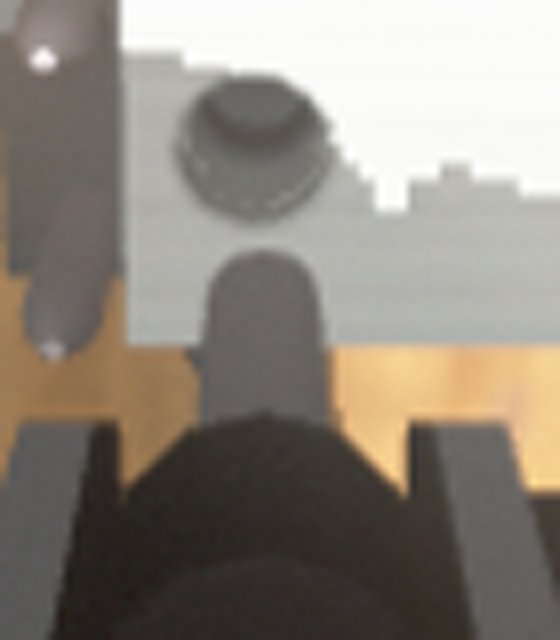

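Emit:
{"op": "play_rows", "data": {
  "rot": [
    [0, 0, 0],
    [0, 0, 0],
    [0, 0, 0],
    [0, 0, 0],
    [0, 0, 0],
    [0, 0, 0],
    [0, 0, 0],
    [0, 0, 0],
    [0, 0, 0],
    [0, 0, 0]
  ],
  "dp": [
    [-0.0008, -0.001, 0.004],
    [-0.0008, -0.001, 0.012],
    [-0.0008, -0.001, 0.022],
    [-0.0008, -0.001, 0.032],
    [-0.0008, -0.001, 0.041],
    [-0.0008, -0.001, 0.05],
    [-0.0008, -0.001, 0.058],
    [-0.0008, -0.001, 0.065],
    [-0.0008, -0.001, 0.07],
    [-0.0008, -0.001, 0.072]
  ],
  "hand": [0.015, 0.015, 0.015, 0.015, 0.015, 0.015, 0.015, 0.015, 0.015, 0.015]
}}

```text
t: 30.98
tool_pos: [0.5043, 0.1436, 0.2677]
ee_rot: [[-0.012, 1.0, -0.001], [1.0, 0.012, -0.0], [-0.0, -0.001, -1.0]]
ft_force: [1.0, 0.0, 0.0]
opening: 0.23
```

```bash
python3 - <<'E'
from h import *
s=sense();print(s["t"],s["tool_pos"],s["opening"],s["ft_force"],s["wrist_torque"])
c=cam("wrist"); crop(c,190,120,120,110,6,"w23")
E
```

```text
30.9833 [0.5042823  0.14362628 0.26768602] 0.2295760778032641 [1.01460838 0.03813441 0.01547651] [-0.03807431  0.03491663 -0.03448564]
```

View pics/w23.png

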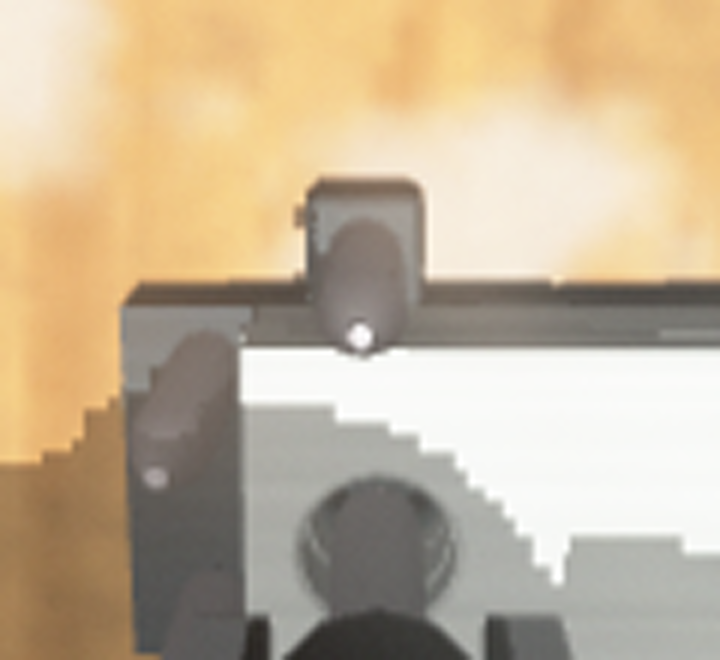

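Emit:
{"op": "play_rows", "data": {
  "rot": [
    [0, 0, 0],
    [0, 0, 0],
    [0, 0, 0],
    [0, 0, 0],
    [0, 0, 0],
    [0, 0, 0],
    [0, 0, 0],
    [0, 0, 0],
    [0, 0, 0],
    [0, 0, 0]
  ],
  "dp": [
    [0, 0, 0.003],
    [0, 0, 0.006],
    [0, 0, 0.009],
    [0, 0, 0.012],
    [0, 0, 0.015],
    [0, 0, 0.018],
    [0, 0, 0.021],
    [0, 0, 0.023],
    [0, 0, 0.025],
    [0, 0, 0.0255]
  ],
  "hand": [0.015, 0.015, 0.015, 0.015, 0.015, 0.015, 0.015, 0.015, 0.015, 0.015]
}}

```text
t: 31.87
tool_pos: [0.5044, 0.1437, 0.2428]
ee_rot: [[-0.012, 1.0, -0.0], [1.0, 0.012, -0.0], [-0.0, -0.0, -1.0]]
ft_force: [-0.3, -0.6, -1.6]
opening: 0.229
```

```bash
python3 - <<'E'
from h import *
s=sense();print(s["t"],s["tool_pos"],s["opening"],s["ft_force"],s["wrist_torque"])
c=cam("side"); crop(c,210,175,100,75,7,"s24")
E
```

```text
31.8667 [0.504415   0.14370826 0.2428314 ] 0.22943348354632861 [-0.27233032 -0.5658607  -1.61937119] [0.00666433 0.00428736 0.03586016]
```

View pics/s24.png

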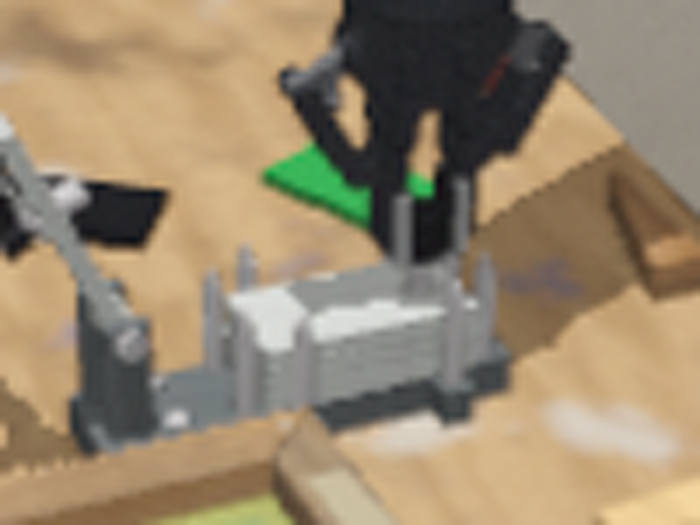

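Emit:
{"op": "play_rows", "data": {
  "rot": [
    [0, 0, 0],
    [0, 0, 0],
    [0, 0, 0],
    [0, 0, 0],
    [0, 0, 0],
    [0, 0, 0],
    [0, 0, 0],
    [0, 0, 0],
    [0, 0, 0],
    [0, 0, 0]
  ],
  "dp": [
    [0, 0, 0.0005],
    [0, 0, 0.001],
    [0, 0, 0.0015],
    [0, 0, 0.002],
    [0, 0, 0.0025],
    [0, 0, 0.0025],
    [0, 0, 0.0025],
    [0, 0, 0.0025],
    [0, 0, 0.0025],
    [0, 0, 0.0025]
  ],
  "hand": [0.015, 0.015, 0.015, 0.015, 0.015, 0.015, 0.015, 0.015, 0.015, 0.015]
}}

```text
t: 32.75
tool_pos: [0.5047, 0.1438, 0.2414]
ee_rot: [[-0.012, 1.0, 0.001], [1.0, 0.012, 0.0], [0.0, 0.001, -1.0]]
ft_force: [-1.8, -0.0, 5.5]
opening: 0.23
```

```bash
python3 - <<'E'
from h import *
s=sense();print(s["t"],s["tool_pos"],s["opening"],s["ft_force"],s["wrist_torque"])
E
```

```text
32.75 [0.50470604 0.14383833 0.24137384] 0.2303372354468317 [-1.82885949 -0.01462487  5.49799078] [-0.00907353  0.31153617 -0.06060682]
```

Emit:
{"op": "play_rows", "data": {
  "rot": [
    [0, 0, 0],
    [0, 0, 0],
    [0, 0, 0],
    [0, 0, 0],
    [0, 0, 0],
    [0, 0, 0],
    [0, 0, 0],
    [0, 0, 0],
    [0, 0, 0],
    [0, 0, 0]
  ],
  "dp": [
    [0, 0, 0],
    [0, 0, 0],
    [0, 0, 0],
    [0, 0, 0],
    [0, 0, -0.01],
    [0, 0, -0.03],
    [0, 0, -0.06],
    [0, 0, -0.09],
    [0, 0, -0.12],
    [0, 0, -0.13]
  ],
  "hand": [0.045, 0.045, 0.045, 0.045, 0.045, 0.045, 0.045, 0.045, 0.045, 0.045]
}}

```text
t: 33.58
tool_pos: [0.5056, 0.1441, 0.3759]
ee_rot: [[-0.012, 1.0, 0.007], [1.0, 0.012, 0.002], [0.002, 0.007, -1.0]]
ft_force: [0.7, 0.3, 0.5]
opening: 0.529
```

```bash
python3 - <<'E'
from h import *
for i in range(3): read_camera("wrist")
s=sense();print(s["t"],s["tool_pos"],s["opening"],s["ft_force"])
c=cam("wrist"); full(c,"w25"); np.savez("w25.npz",**c)
c=cam("side"); crop(c,190,150,120,100,6,"s25");c=cam("top"); crop(c,200,110,120,90,6,"t25")
E
```

```text
33.7333 [0.50474454 0.14382283 0.37150329] 0.5288352046777037 [-0.91804712 -0.09975074 -0.7940512 ]
```

View pics/w25.png

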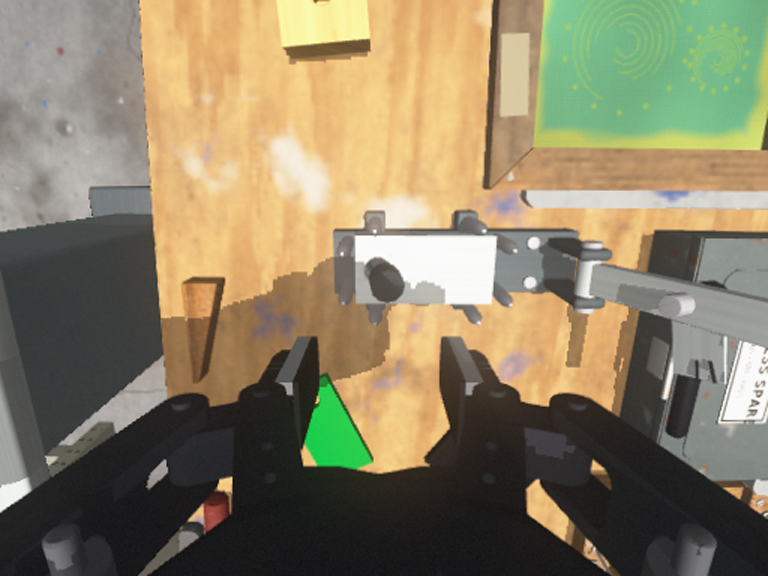

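View pics/s25.png

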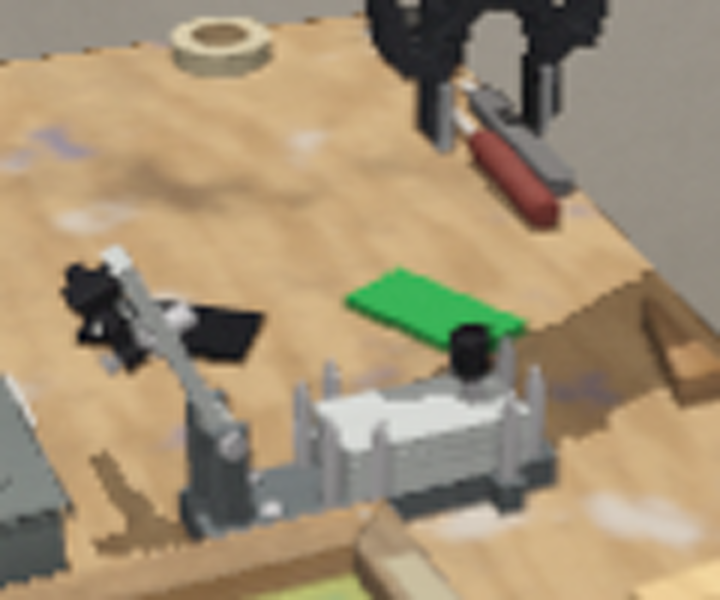

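View pics/t25.png

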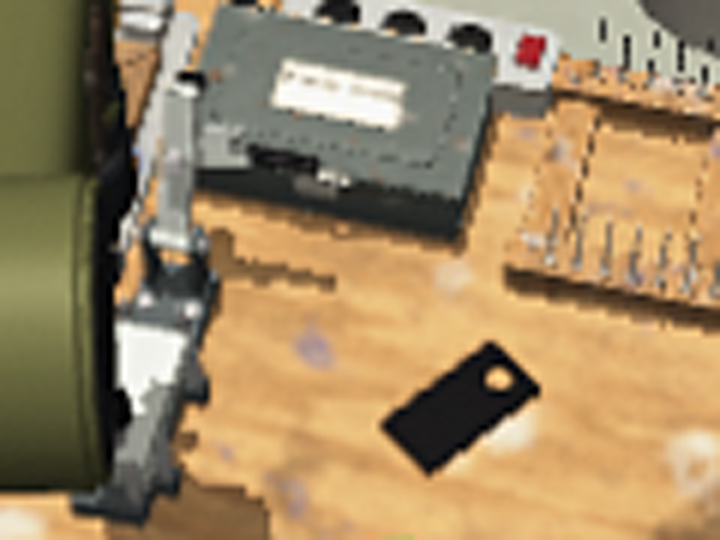

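```bash
python3 - <<'E'
from h import *
rel([.62,.145,.42],down(np.pi/2+.012))
E
```

```text
dp [0.0, 0.116, -0.0515] rot [-0.0034, -0.0019, -1.5709] steps 3.0 12.6
```

Emit:
{"op": "play_rows", "data": {
  "rot": [
    [0, 0, -0.12],
    [0, 0, -0.24],
    [0, 0, -0.36],
    [0, 0, -0.48],
    [0, 0, -0.6],
    [0, 0, -0.72],
    [0, 0, -0.84],
    [0, 0, -0.96],
    [0, 0, -1.08],
    [0, 0, -1.2]
  ],
  "dp": [
    [0, 0, -0.01],
    [0, 0.01, -0.02],
    [0, 0.02, -0.03],
    [0, 0.035, -0.045],
    [0, 0.05, -0.05],
    [0, 0.065, -0.05],
    [0, 0.08, -0.05],
    [0, 0.095, -0.05],
    [0, 0.107, -0.05],
    [0, 0.115, -0.05]
  ],
  "hand": [0.06, 0.06, 0.06, 0.06, 0.06, 0.06, 0.06, 0.06, 0.06, 0.06]
}}

```text
t: 34.72
tool_pos: [0.6204, 0.1451, 0.418]
ee_rot: [[-0.938, 0.346, -0.004], [0.346, 0.938, -0.001], [0.003, -0.002, -1.0]]
ft_force: [0.0, 0.8, -0.2]
opening: 0.703
```

Emit:
{"op": "play_rows", "data": {
  "rot": [
    [0, 0, -0.12],
    [0, 0, -0.24],
    [0, 0, -0.35],
    [0, 0, -0.371],
    [0, 0, -0.371],
    [0, 0, -0.371],
    [0, 0, -0.371],
    [0, 0, -0.371],
    [0, 0, -0.371],
    [0, 0, -0.371]
  ],
  "dp": [
    [0, 0, 0],
    [0, 0, 0],
    [0, 0, 0],
    [0, 0, 0],
    [0, 0, 0],
    [0, 0, 0],
    [0, 0, 0],
    [0, 0, 0],
    [0, 0, 0],
    [0, 0, 0]
  ],
  "hand": [0.06, 0.06, 0.06, 0.06, 0.06, 0.06, 0.06, 0.06, 0.06, 0.06]
}}

```text
t: 35.55
tool_pos: [0.6195, 0.1451, 0.4208]
ee_rot: [[-1.0, -0.012, 0.0], [-0.012, 1.0, 0.0], [-0.0, 0.0, -1.0]]
ft_force: [-0.0, -0.2, -0.5]
opening: 0.701
```

```bash
python3 - <<'E'
from h import *
s=sense();print(s["t"],s["tool_pos"],s["opening"],s["ee_rot"].round(3).tolist())
c=cam("wrist"); crop(c,130,80,256,192,3,"w26"); np.savez("w26.npz",**c)
c=cam("side"); crop(c,190,150,80,100,7,"s26"); np.savez("s26.npz",**c)
E
```

```text
35.55 [0.61950358 0.14512985 0.42077591] 0.7005133942728298 [[-1.0, -0.012, 0.0], [-0.012, 1.0, 0.0], [-0.0, 0.0, -1.0]]
```

View pics/w26.png

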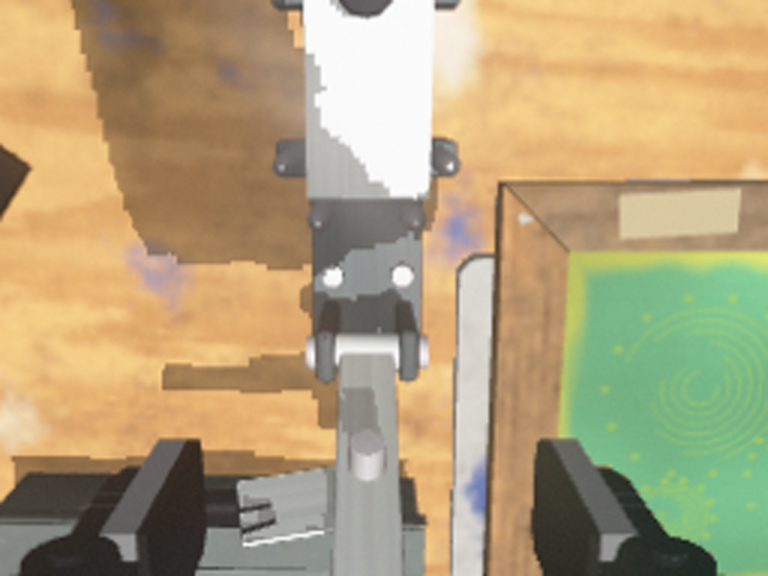

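View pics/s26.png

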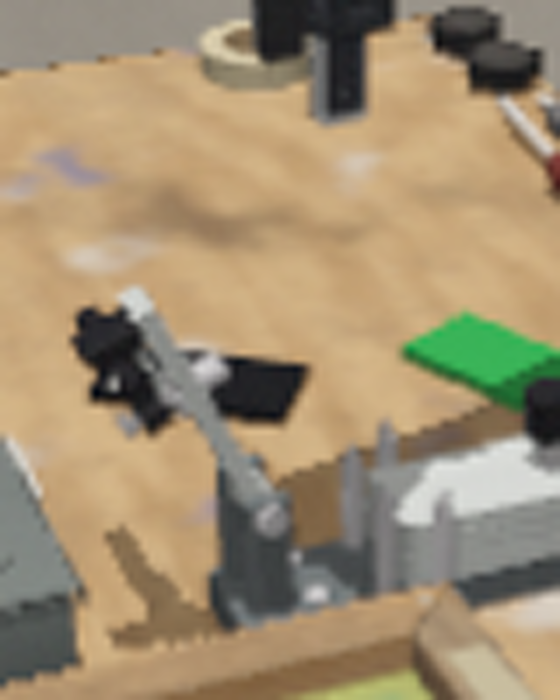

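```bash
cat >> h.py <<'E'
HG=np.array([.6488,.1456,.069]); YAW=.013
def strap_pt(th,d,n,y=0):
    ex=np.array([np.cos(YAW),np.sin(YAW),0]);ey=np.array([-np.sin(YAW),np.cos(YAW),0]);ez=np.array([0,0,1.])
    return HG+d*(-np.cos(th)*ex+np.sin(th)*ez)+n*(np.sin(th)*ex+np.cos(th)*ez)+y*ey
E
python3 - <<'E'
from h import *
w=dict(np.load("w26.npz")); s=dict(np.load("s26.npz"))
print("hinge w",(proj(w,[HG])-[130,80])*3,"obs 367,350 | side",(proj(s,[HG+[0,.022,0]])-[190,150])*7,"obs 270,518")
for th in (1.8,1.85,1.9,1.95,2.0):
    print(th,((proj(w,[strap_pt(th,.065,-.017)])-[130,80])*3).round(0),"obs 367,455|",((proj(s,[strap_pt(th,.111,-.005,.011),strap_pt(th,.105,.0325,.01),strap_pt(th,.065,.018,-.09)])-[190,150])*7).round(0).tolist(),"tab",strap_pt(th,.105,.019).round(4))
E
```

```text
hinge w [[365.38896351 350.94049636]] obs 367,350 | side [[262.79133473 519.96162923]] obs 270,518
1.8 [[365. 404.]] obs 367,455| [[199.0, 287.0], [116.0, 334.0], [102.0, 293.0]] tab [0.6912 0.1462 0.1669]
1.85 [[365. 414.]] obs 367,455| [[186.0, 292.0], [106.0, 342.0], [95.0, 297.0]] tab [0.696  0.1462 0.1647]
1.9 [[365. 423.]] obs 367,455| [[174.0, 297.0], [95.0, 351.0], [89.0, 302.0]] tab [0.7007 0.1463 0.1622]
1.95 [[365. 432.]] obs 367,455| [[162.0, 304.0], [85.0, 360.0], [84.0, 307.0]] tab [0.7053 0.1463 0.1595]
2.0 [[365. 441.]] obs 367,455| [[149.0, 310.0], [76.0, 370.0], [78.0, 313.0]] tab [0.7098 0.1464 0.1566]
```

Emit:
{"op": "play_rows", "data": {
  "rot": [
    [0, 0, 0],
    [0, 0, 0],
    [0, 0, 0],
    [0, 0, 0],
    [0, 0, 0],
    [0, 0, 0],
    [0, 0, 0],
    [0, 0, 0],
    [0, 0, 0],
    [0, 0, 0]
  ],
  "dp": [
    [-0.03, 0, 0],
    [-0.06, 0, 0.01],
    [-0.08, 0, 0.02],
    [-0.087, 0, 0.02],
    [-0.09, 0, 0.02],
    [-0.09, 0, 0.02],
    [-0.09, 0, 0.02],
    [-0.09, 0, 0.02],
    [-0.09, 0, 0.02],
    [-0.09, 0, 0.02]
  ],
  "hand": [0.06, 0.06, 0.06, 0.06, 0.06, 0.06, 0.06, 0.06, 0.06, 0.06]
}}

```text
t: 36.48
tool_pos: [0.709, 0.1463, 0.4016]
ee_rot: [[-1.0, -0.012, 0.001], [-0.012, 1.0, 0.0], [-0.001, 0.0, -1.0]]
ft_force: [-0.1, 0.8, -0.3]
opening: 0.704
```

```bash
python3 - <<'E'
from h import *
s=sense();print(s["t"],s["tool_pos"],s["opening"],s["joints"].round(2))
c=cam("wrist"); crop(c,130,120,256,192,3,"w27"); np.savez("w27.npz",**c)
for th in (1.9,1.95,2.0):
    print(th,((proj(c,[strap_pt(th,.111,-.005),strap_pt(th,.111,.019),strap_pt(th,.111,.0325),strap_pt(th,.065,-.017),strap_pt(th,.065,.018,-.09)])-[130,120])*3).round(0).tolist())
E
```

```text
36.4833 [0.70897214 0.14631399 0.40161035] 0.7036252201926608 [ 0.2   0.63  0.45  1.39 -0.    0.19]
1.9 [[364.0, 147.0], [364.0, 228.0], [364.0, 270.0], [365.0, 28.0], [68.0, 138.0]]
1.95 [[364.0, 167.0], [364.0, 243.0], [365.0, 282.0], [365.0, 40.0], [71.0, 146.0]]
2.0 [[364.0, 186.0], [365.0, 257.0], [365.0, 292.0], [365.0, 52.0], [75.0, 153.0]]
```

View pics/w27.png

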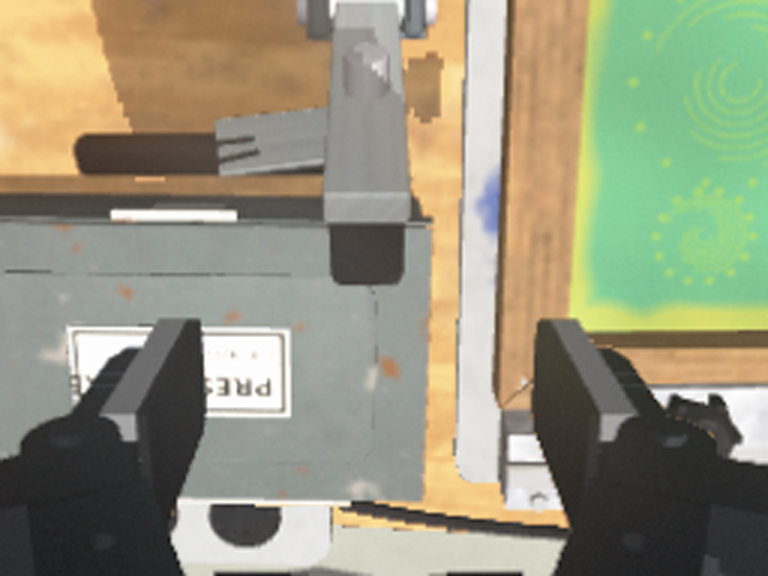

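Emit:
{"op": "play_rows", "data": {
  "rot": [
    [0, 0, 0],
    [0, 0, 0],
    [0, 0, 0],
    [0, 0, 0],
    [0, 0, 0],
    [0, 0, 0],
    [0, 0, 0],
    [0, 0, 0],
    [0, 0, 0],
    [0, 0, 0]
  ],
  "dp": [
    [-0.001, 0, 0.01],
    [-0.002, 0, 0.025],
    [-0.002, 0, 0.042],
    [-0.002, 0, 0.058],
    [-0.002, 0, 0.07],
    [-0.002, 0, 0.077],
    [-0.002, 0, 0.08],
    [-0.002, 0, 0.0805],
    [-0.002, 0, 0.0805],
    [-0.002, 0, 0.0805]
  ],
  "hand": [0.06, 0.06, 0.06, 0.06, 0.06, 0.06, 0.06, 0.06, 0.06, 0.05]
}}

```text
t: 37.37
tool_pos: [0.7119, 0.1463, 0.3212]
ee_rot: [[-1.0, -0.012, 0.002], [-0.012, 1.0, 0.0], [-0.002, 0.0, -1.0]]
ft_force: [-0.7, -0.7, -0.1]
opening: 0.593
```

```bash
python3 - <<'E'
from h import *
s=sense();print(s["t"],s["tool_pos"],s["opening"],s["ft_force"])
c=cam("wrist"); crop(c,130,170,256,192,3,"w28")
c=cam("side"); crop(c,190,140,80,70,9,"s28")
E
```

```text
37.3667 [0.71187551 0.14632273 0.32124509] 0.5928513098294133 [-0.68425462 -0.71873839 -0.13333011]
```

View pics/w28.png

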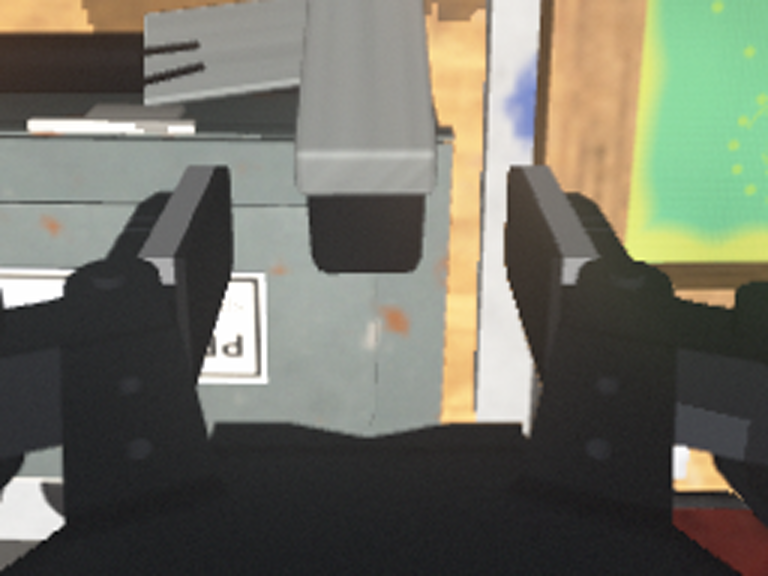

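View pics/s28.png

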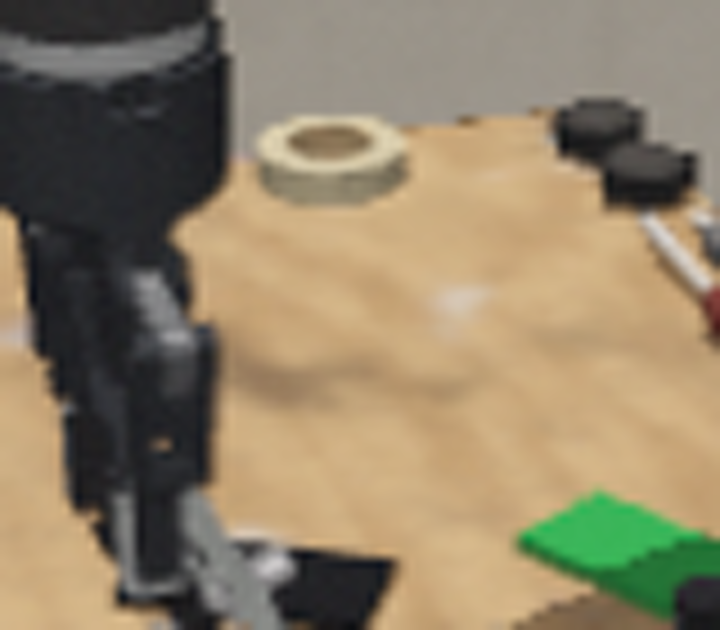

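Emit:
{"op": "play_rows", "data": {
  "rot": [
    [0, 0, 0],
    [0, 0, 0],
    [0, 0, 0],
    [0, 0, 0],
    [0, 0, 0],
    [0, 0, 0],
    [0, 0, 0],
    [0, 0, 0],
    [0, 0, 0],
    [0, 0, 0]
  ],
  "dp": [
    [0, 0, 0],
    [0, 0, 0],
    [0, 0, 0],
    [0, 0, 0],
    [0, 0, 0],
    [0, 0, 0],
    [0, 0, 0],
    [0, 0, 0],
    [0, 0, 0],
    [0, 0, 0]
  ],
  "hand": [0.03, 0.025, 0.016, 0.016, 0.016, 0.016, 0.016, 0.016, 0.016, 0.016],
  "force": 30
}}

```text
t: 38.3
tool_pos: [0.7116, 0.1461, 0.3207]
ee_rot: [[-1.0, -0.012, 0.001], [-0.012, 1.0, -0.0], [-0.001, -0.0, -1.0]]
ft_force: [-0.5, -2.6, 5.1]
opening: 0.225
```

```bash
python3 - <<'E'
from h import *
s=sense();print(s["t"],s["tool_pos"],s["opening"],s["ft_force"])
c=cam("wrist"); crop(c,130,170,256,192,3,"w29")
import math
th0=1.99;p0=strap_pt(th0,.105,.019)
for th in np.linspace(th0,0,31)[1:]:
    p=strap_pt(th,.105,.019)-p0
    print(round(th,3),"dx_tool",round(-p[0],4),"dz_tool",round(-p[2],4))
E
```

```text
38.3 [0.71162068 0.14606361 0.32074778] 0.22492571234974623 [-0.48676354 -2.57082624  5.06533617]
1.924 dx_tool 0.006 dz_tool -0.0038
1.857 dx_tool 0.0122 dz_tool -0.0072
1.791 dx_tool 0.0186 dz_tool -0.0101
1.725 dx_tool 0.0252 dz_tool -0.0127
1.658 dx_tool 0.032 dz_tool -0.0148
1.592 dx_tool 0.0389 dz_tool -0.0164
1.526 dx_tool 0.0458 dz_tool -0.0176
1.459 dx_tool 0.0529 dz_tool -0.0183
1.393 dx_tool 0.06 dz_tool -0.0185
1.327 dx_tool 0.067 dz_tool -0.0183
1.26 dx_tool 0.0741 dz_tool -0.0176
1.194 dx_tool 0.0811 dz_tool -0.0165
1.128 dx_tool 0.0879 dz_tool -0.0148
1.061 dx_tool 0.0947 dz_tool -0.0128
0.995 dx_tool 0.1013 dz_tool -0.0102
0.929 dx_tool 0.1078 dz_tool -0.0073
0.862 dx_tool 0.114 dz_tool -0.0039
0.796 dx_tool 0.12 dz_tool -0.0001
0.73 dx_tool 0.1257 dz_tool 0.004
0.663 dx_tool 0.1311 dz_tool 0.0086
0.597 dx_tool 0.1362 dz_tool 0.0134
0.531 dx_tool 0.141 dz_tool 0.0186
0.464 dx_tool 0.1455 dz_tool 0.0242
0.398 dx_tool 0.1495 dz_tool 0.03
0.332 dx_tool 0.1532 dz_tool 0.036
0.265 dx_tool 0.1564 dz_tool 0.0423
0.199 dx_tool 0.1593 dz_tool 0.0488
0.133 dx_tool 0.1616 dz_tool 0.0555
0.066 dx_tool 0.1636 dz_tool 0.0623
0.0 dx_tool 0.1651 dz_tool 0.0692
```

View pics/w29.png

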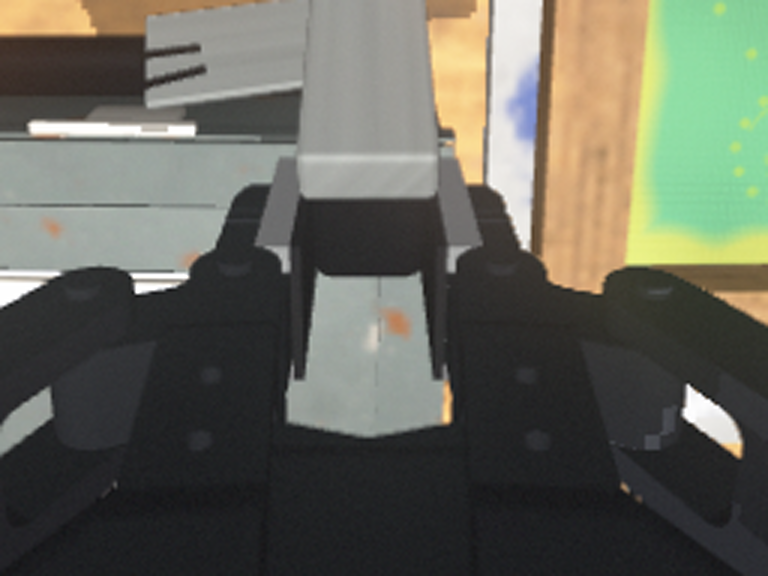

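Emit:
{"op": "play_rows", "data": {
  "rot": [
    [0, 0, 0],
    [0, 0, 0],
    [0, 0, 0],
    [0, 0, 0],
    [0, 0, 0],
    [0, 0, 0],
    [0, 0, 0],
    [0, 0, 0],
    [0, 0, 0],
    [0, 0, 0]
  ],
  "dp": [
    [0, 0, 0],
    [0, 0, 0],
    [-0.002, 0, 0],
    [-0.004, 0, 0],
    [-0.004, 0, 0],
    [-0.004, 0, 0],
    [-0.004, 0, 0],
    [-0.004, 0, 0],
    [-0.004, 0, 0],
    [-0.004, 0, 0]
  ],
  "hand": [0.03, 0.03, 0.03, 0.03, 0.025, 0.016, 0.016, 0.016, 0.016, 0.016],
  "force": 30
}}

```text
t: 39.18
tool_pos: [0.7156, 0.1461, 0.32]
ee_rot: [[-1.0, -0.012, -0.0], [-0.012, 1.0, -0.0], [0.0, -0.0, -1.0]]
ft_force: [0.3, -1.4, -0.5]
opening: 0.225
```

```bash
python3 - <<'E'
from h import *
s=sense();print(s["t"],s["tool_pos"],s["opening"],s["ft_force"])
E
```

```text
39.1833 [0.71555373 0.14611808 0.32003821] 0.2253067180911361 [ 0.34034511 -1.40318246 -0.45366205]
```

```bash
python3 - <<'E'
from h import *
th0=1.985;p0=strap_pt(th0,.1055,.022)
prev=p0
for k,(a,b) in enumerate([(1.985,1.45),(1.45,0.75),(.75,0.1)]):
    X=[];b0=strap_pt(a,.1055,.022)
    for th in np.linspace(a,b,11)[1:]:
        p=strap_pt(th,.1055,.022)-b0
        X.append([round(-p[0],4),0,round(-p[2],4)])
    print(X)
print(strap_pt(0,.1055,.022)-p0)
E
```

```text
[[np.float64(0.0048), 0, np.float64(-0.0032)], [np.float64(0.0097), 0, np.float64(-0.0062)], [np.float64(0.0148), 0, np.float64(-0.0089)], [np.float64(0.0201), 0, np.float64(-0.0113)], [np.float64(0.0254), 0, np.float64(-0.0134)], [np.float64(0.0309), 0, np.float64(-0.0153)], [np.float64(0.0364), 0, np.float64(-0.0168)], [np.float64(0.0421), 0, np.float64(-0.0181)], [np.float64(0.0477), 0, np.float64(-0.019)], [np.float64(0.0535), 0, np.float64(-0.0197)]]
[[np.float64(0.0075), 0, np.float64(-0.0004)], [np.float64(0.0151), 0, np.float64(-0.0002)], [np.float64(0.0226), 0, np.float64(0.0005)], [np.float64(0.03), 0, np.float64(0.0017)], [np.float64(0.0374), 0, np.float64(0.0034)], [np.float64(0.0446), 0, np.float64(0.0056)], [np.float64(0.0516), 0, np.float64(0.0083)], [np.float64(0.0584), 0, np.float64(0.0116)], [np.float64(0.065), 0, np.float64(0.0152)], [np.float64(0.0713), 0, np.float64(0.0194)]]
[[np.float64(0.0056), 0, np.float64(0.0042)], [np.float64(0.0109), 0, np.float64(0.0088)], [np.float64(0.0159), 0, np.float64(0.0137)], [np.float64(0.0205), 0, np.float64(0.0189)], [np.float64(0.0248), 0, np.float64(0.0245)], [np.float64(0.0288), 0, np.float64(0.0303)], [np.float64(0.0323), 0, np.float64(0.0363)], [np.float64(0.0355), 0, np.float64(0.0425)], [np.float64(0.0383), 0, np.float64(0.049)], [np.float64(0.0406), 0, np.float64(0.0556)]]
[-0.16808506 -0.00218523 -0.06572447]
```

Emit:
{"op": "play_rows", "data": {
  "rot": [
    [0, 0, 0],
    [0, 0, 0],
    [0, 0, 0],
    [0, 0, 0],
    [0, 0, 0],
    [0, 0, 0],
    [0, 0, 0],
    [0, 0, 0],
    [0, 0, 0],
    [0, 0, 0]
  ],
  "dp": [
    [0.0048, 0, -0.0032],
    [0.0097, 0, -0.0062],
    [0.0148, 0, -0.0089],
    [0.0201, 0, -0.0113],
    [0.0254, 0, -0.0134],
    [0.0309, 0, -0.0153],
    [0.0364, 0, -0.0168],
    [0.0421, 0, -0.0181],
    [0.0477, 0, -0.019],
    [0.0535, 0, -0.0197]
  ],
  "hand": [0.016, 0.016, 0.016, 0.016, 0.016, 0.016, 0.016, 0.016, 0.016, 0.016]
}}

```text
t: 40.02
tool_pos: [0.6618, 0.1454, 0.3407]
ee_rot: [[-1.0, -0.012, 0.002], [-0.012, 1.0, -0.001], [-0.002, -0.001, -1.0]]
ft_force: [3.2, -4.0, -1.1]
opening: 0.226
```

```bash
python3 - <<'E'
from h import *
s=sense();print(s["t"],s["tool_pos"],s["opening"],s["ft_force"],s["wrist_torque"])
c=cam("wrist"); crop(c,130,170,256,192,3,"w30")
c=cam("side"); crop(c,190,130,100,90,7,"s30")
E
```

```text
40.0167 [0.66181094 0.14537151 0.34069355] 0.2258741347367082 [ 3.20526378 -3.96525574 -1.11285081] [-0.87051271 -0.88963541  0.11684389]
```

View pics/w30.png

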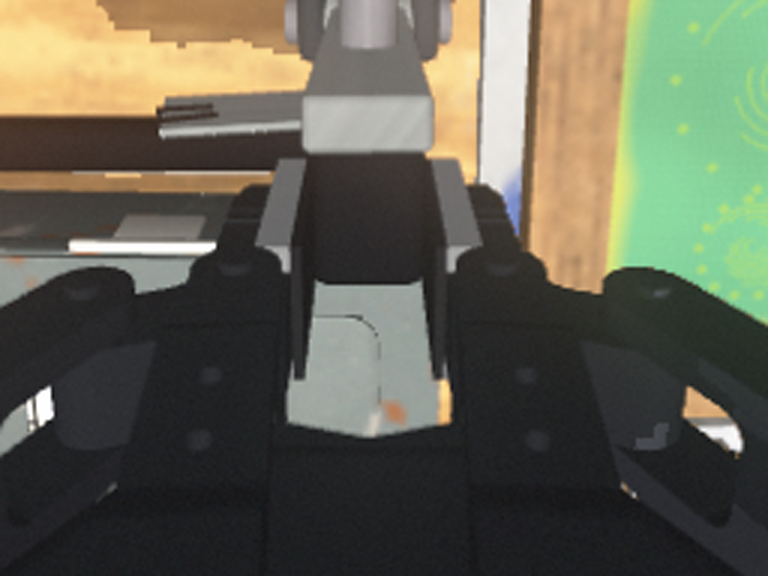

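View pics/s30.png

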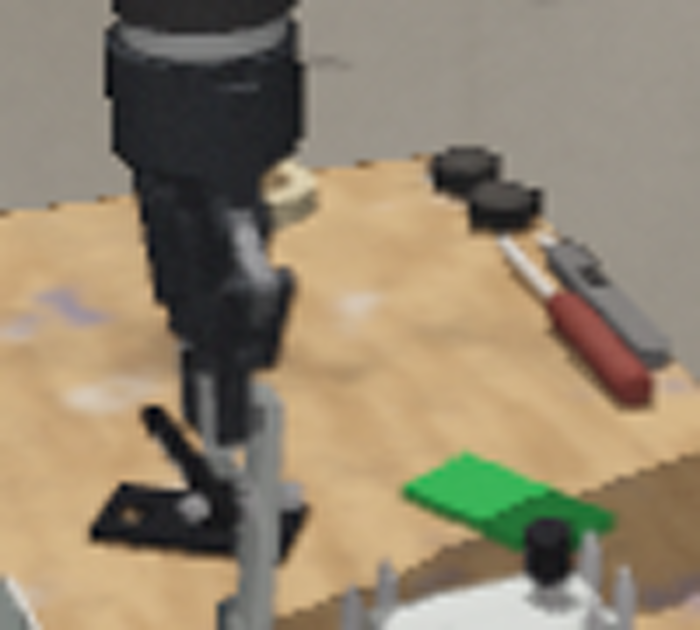

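Emit:
{"op": "play_rows", "data": {
  "rot": [
    [0, 0, 0],
    [0, 0, 0],
    [0, 0, 0],
    [0, 0, 0],
    [0, 0, 0],
    [0, 0, 0],
    [0, 0, 0],
    [0, 0, 0],
    [0, 0, 0],
    [0, 0, 0]
  ],
  "dp": [
    [0.0075, -0.0003, -0.0004],
    [0.0151, -0.0003, -0.0002],
    [0.0226, -0.0003, 0.0005],
    [0.03, -0.0003, 0.0017],
    [0.0374, -0.0003, 0.0034],
    [0.0446, -0.0003, 0.0056],
    [0.0516, -0.0003, 0.0083],
    [0.0584, -0.0003, 0.0116],
    [0.065, -0.0003, 0.0152],
    [0.0713, -0.0003, 0.0194]
  ],
  "hand": [0.016, 0.016, 0.016, 0.016, 0.016, 0.016, 0.016, 0.016, 0.016, 0.016]
}}

```text
t: 40.95
tool_pos: [0.5909, 0.1442, 0.323]
ee_rot: [[-1.0, -0.012, 0.004], [-0.012, 1.0, -0.0], [-0.004, -0.001, -1.0]]
ft_force: [-0.8, -6.1, 6.6]
opening: 0.228
```

```bash
python3 - <<'E'
from h import *
s=sense();print(s["t"],s["tool_pos"],s["opening"],s["ft_force"],s["wrist_torque"])
c=cam("wrist"); crop(c,130,170,256,192,3,"w31")
c=cam("side"); crop(c,190,130,100,90,7,"s31")
E
```

```text
40.95 [0.59085922 0.14420129 0.32298944] 0.227514963427456 [-0.83122081 -6.06030545  6.60879054] [-1.12086521 -0.41644968  0.10805039]
```

View pics/w31.png

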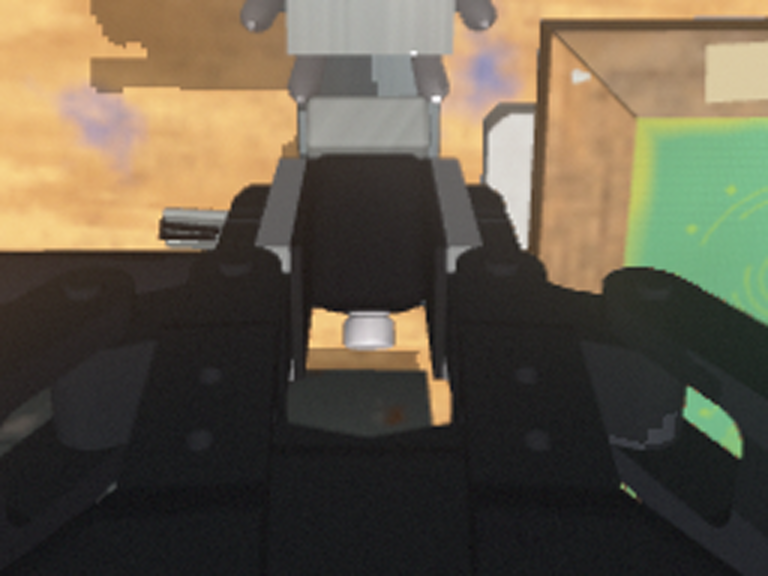

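View pics/s31.png

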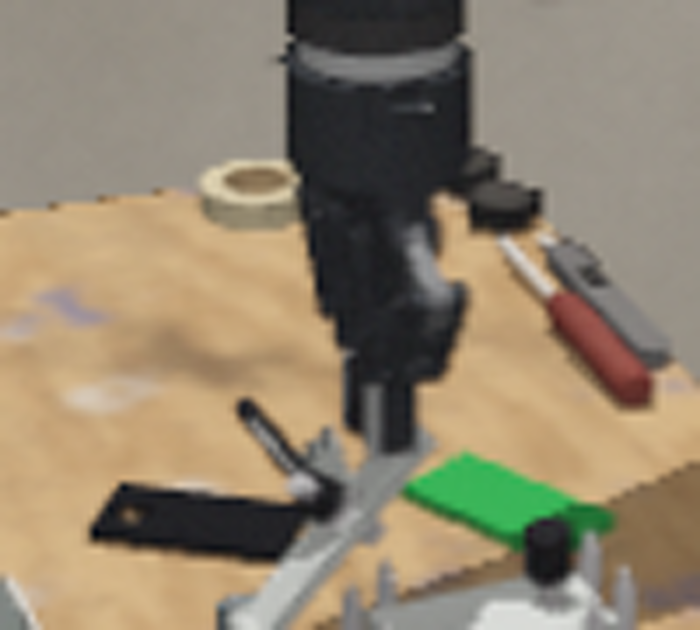

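Emit:
{"op": "play_rows", "data": {
  "rot": [
    [0, 0, 0],
    [0, 0, 0],
    [0, 0, 0],
    [0, 0, 0],
    [0, 0, 0],
    [0, 0, 0],
    [0, 0, 0],
    [0, 0, 0],
    [0, 0, 0],
    [0, 0, 0]
  ],
  "dp": [
    [0.0056, -0.0005, 0.0034],
    [0.0109, -0.001, 0.0078],
    [0.0159, -0.001, 0.0127],
    [0.0205, -0.001, 0.0179],
    [0.0248, -0.001, 0.0235],
    [0.0288, -0.001, 0.0293],
    [0.0323, -0.001, 0.0353],
    [0.0355, -0.001, 0.0415],
    [0.0383, -0.001, 0.048],
    [0.0406, -0.001, 0.0546]
  ],
  "hand": [0.016, 0.016, 0.016, 0.016, 0.016, 0.016, 0.016, 0.016, 0.016, 0.016]
}}

```text
t: 41.88
tool_pos: [0.5479, 0.1432, 0.2658]
ee_rot: [[-1.0, -0.013, -0.005], [-0.013, 1.0, 0.001], [0.005, 0.001, -1.0]]
ft_force: [-4.0, -1.7, 4.1]
opening: 0.224
```

```bash
python3 - <<'E'
from h import *
s=sense();print(s["t"],s["tool_pos"],s["opening"],s["ft_force"],s["wrist_torque"])
c=cam("wrist"); crop(c,130,150,256,192,3,"w32")
c=cam("side"); crop(c,190,150,100,90,7,"s32")
E
```

```text
41.8833 [0.54786128 0.14318153 0.26583734] 0.22367907129372092 [-3.96162332 -1.6603918   4.12762986] [-0.50591642  0.56875783  0.02846843]
```

View pics/w32.png

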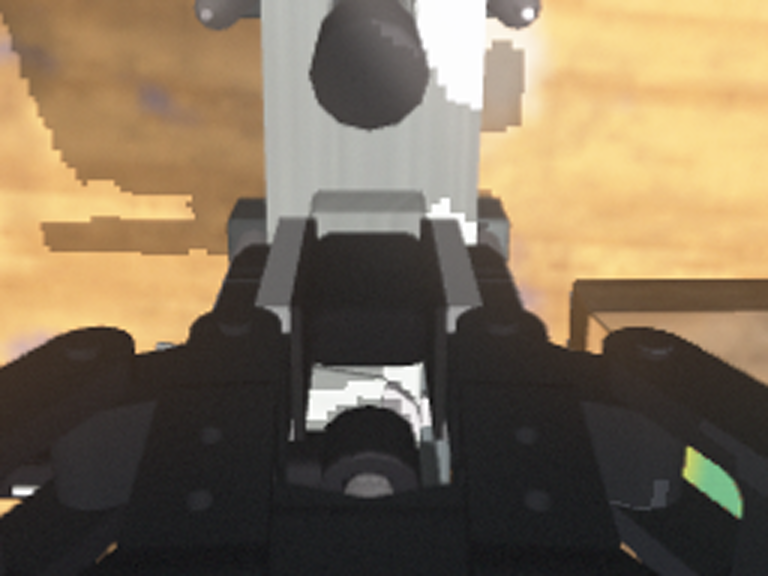

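View pics/s32.png

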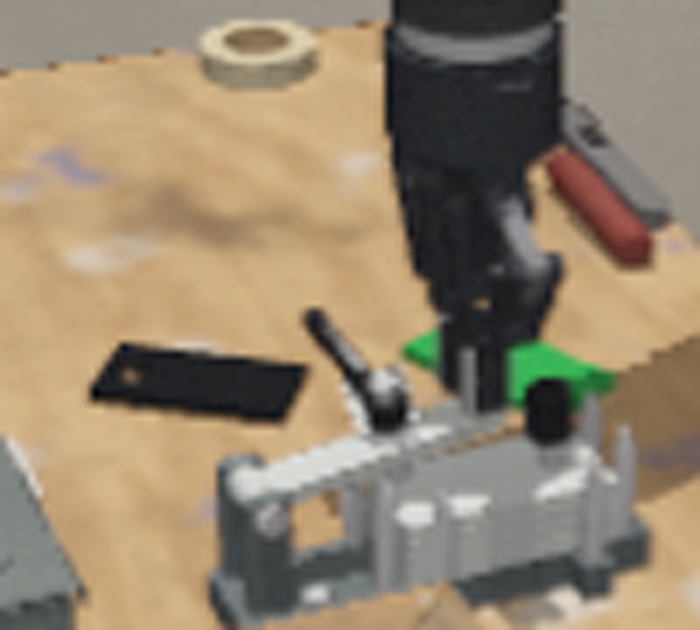

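Emit:
{"op": "play_rows", "data": {
  "rot": [
    [0, 0, 0],
    [0, 0, 0],
    [0, 0, 0],
    [0, 0, 0],
    [0, 0, 0],
    [0, 0, 0],
    [0, 0, 0],
    [0, 0, 0],
    [0, 0, 0],
    [0, 0, 0]
  ],
  "dp": [
    [0.0002, 0, 0.0015],
    [0.0003, 0, 0.003],
    [0.0004, 0, 0.0045],
    [0.0006, 0, 0.006],
    [0.0008, 0, 0.0075],
    [0.0009, 0, 0.009],
    [0.001, 0, 0.0102],
    [0.001, 0, 0.0102],
    [0.001, 0, 0.0102],
    [0.001, 0, 0.0102]
  ],
  "hand": [0.016, 0.016, 0.016, 0.016, 0.016, 0.016, 0.016, 0.016, 0.016, 0.016]
}}

```text
t: 42.82
tool_pos: [0.5456, 0.1431, 0.255]
ee_rot: [[-1.0, -0.013, -0.01], [-0.013, 1.0, 0.001], [0.01, 0.001, -1.0]]
ft_force: [-9.2, -1.8, 4.9]
opening: 0.226
```

```bash
python3 - <<'E'
from h import *
s=sense();print(s["t"],s["tool_pos"],s["opening"],s["ft_force"],s["wrist_torque"])
c=cam("side"); crop(c,190,150,100,90,7,"s33")
E
```

```text
42.8167 [0.54562467 0.14312695 0.25499637] 0.22562582297489614 [-9.15935506 -1.75026319  4.85428485] [-0.34308016  1.51953807  0.0220883 ]
```

View pics/s33.png

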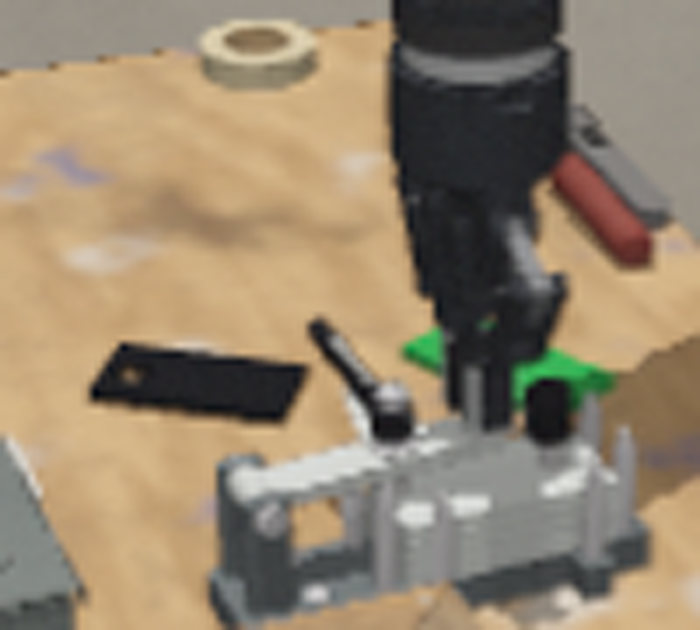

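Emit:
{"op": "play_rows", "data": {
  "rot": [
    [0, 0, 0],
    [0, 0, 0],
    [0, 0, 0],
    [0, 0, 0],
    [0, 0, 0],
    [0, 0, 0],
    [0, 0, 0],
    [0, 0, 0],
    [0, 0, 0],
    [0, 0, 0]
  ],
  "dp": [
    [0.0005, 0, 0.0005],
    [0.001, 0, 0.001],
    [0.0015, 0, 0.0015],
    [0.0015, 0, 0.002],
    [0.0015, 0, 0.0025],
    [0.0015, 0, 0.0025],
    [0.0015, 0, 0.0025],
    [0.0015, 0, 0.0025],
    [0.0015, 0, 0.0025],
    [0.0015, 0, 0.0025]
  ],
  "hand": [0.016, 0.016, 0.016, 0.016, 0.016, 0.016, 0.016, 0.016, 0.016, 0.016]
}}

```text
t: 43.7
tool_pos: [0.5448, 0.1431, 0.2527]
ee_rot: [[-1.0, -0.013, -0.008], [-0.013, 1.0, 0.001], [0.008, 0.001, -1.0]]
ft_force: [-7.6, -1.5, 3.2]
opening: 0.223
```

```bash
python3 - <<'E'
from h import *
s=sense();print(s["t"],s["tool_pos"],s["opening"],s["ft_force"],s["wrist_torque"])
E
```

```text
43.7 [0.54483999 0.14313842 0.25273621] 0.22256264584820679 [-7.57869847 -1.48633798  3.1902777 ] [-0.32572537  1.17061828  0.00863788]
```

Emit:
{"op": "play_rows", "data": {
  "rot": [
    [0, 0, 0],
    [0, 0, 0],
    [0, 0, 0],
    [0, 0, 0],
    [0, 0, 0],
    [0, 0, 0],
    [0, 0, 0],
    [0, 0, 0],
    [0, 0, 0],
    [0, 0, 0]
  ],
  "dp": [
    [0.0005, 0, 0.0005],
    [0.001, 0, 0.001],
    [0.0015, 0, 0.0015],
    [0.002, 0, 0.002],
    [0.002, 0, 0.0025],
    [0.002, 0, 0.003],
    [0.002, 0, 0.003],
    [0.002, 0, 0.003],
    [0.002, 0, 0.003],
    [0.002, 0, 0.003]
  ],
  "hand": [0.016, 0.016, 0.016, 0.016, 0.016, 0.016, 0.016, 0.016, 0.016, 0.016]
}}

```text
t: 44.53
tool_pos: [0.5438, 0.1431, 0.25]
ee_rot: [[-1.0, -0.013, -0.005], [-0.013, 1.0, 0.001], [0.005, 0.001, -1.0]]
ft_force: [-5.3, -1.6, 2.3]
opening: 0.228
```

```bash
python3 - <<'E'
from h import *
s=sense();print(s["t"],s["tool_pos"],s["opening"],s["ft_force"],s["wrist_torque"])
c=cam("wrist"); crop(c,130,150,256,192,3,"w34")
E
```

```text
44.5333 [0.54380637 0.14313587 0.25003323] 0.22794087989906764 [-5.26171168 -1.62131435  2.25928827] [-0.43134177  0.71271351  0.03491485]
```

View pics/w34.png

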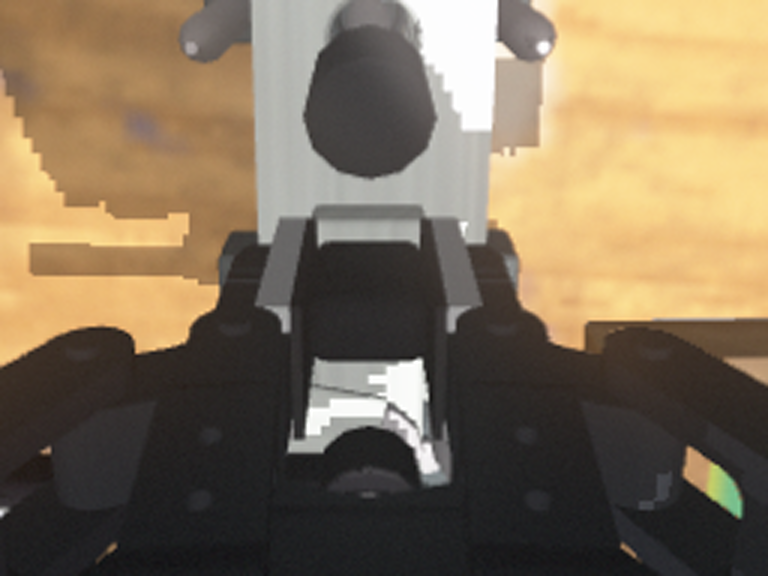

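Emit:
{"op": "play_rows", "data": {
  "rot": [
    [0, 0, 0],
    [0, 0, 0],
    [0, 0, 0],
    [0, 0, 0],
    [0, 0, 0],
    [0, 0, 0],
    [0, 0, 0],
    [0, 0, 0],
    [0, 0, 0],
    [0, 0, 0]
  ],
  "dp": [
    [0, 0, 0],
    [0, 0, 0],
    [0, 0, 0],
    [0, 0, 0],
    [0, 0, -0.01],
    [0, 0, -0.03],
    [0, 0, -0.06],
    [0, 0, -0.09],
    [0, 0, -0.12],
    [0, 0, -0.13]
  ],
  "hand": [0.04, 0.04, 0.04, 0.04, 0.04, 0.04, 0.04, 0.04, 0.04, 0.04]
}}

```text
t: 45.42
tool_pos: [0.5468, 0.1433, 0.3858]
ee_rot: [[-1.0, -0.012, 0.008], [-0.012, 1.0, 0.002], [-0.008, 0.002, -1.0]]
ft_force: [1.5, -0.1, 1.0]
opening: 0.47
```

```bash
python3 - <<'E'
from h import *
for i in range(3): read_camera("wrist")
s=sense();print(s["t"],s["tool_pos"],s["opening"],s["ft_force"],s["wrist_torque"])
c=cam("wrist"); crop(c,110,90,256,192,3,"w35"); np.savez("w35.npz",**c)
c=cam("side"); crop(c,200,150,100,90,7,"s35"); np.savez("s35.npz",**c)
E
```

```text
45.5667 [0.54593281 0.14302165 0.38108567] 0.4645811573325155 [ 0.22758686  0.41472157 -0.61091588] [0.00927326 0.01590902 0.03637471]
```

View pics/w35.png

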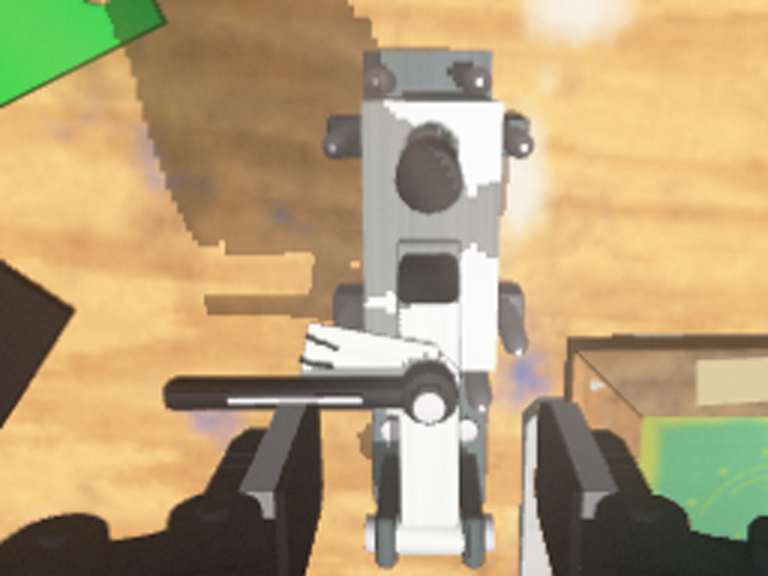

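View pics/s35.png

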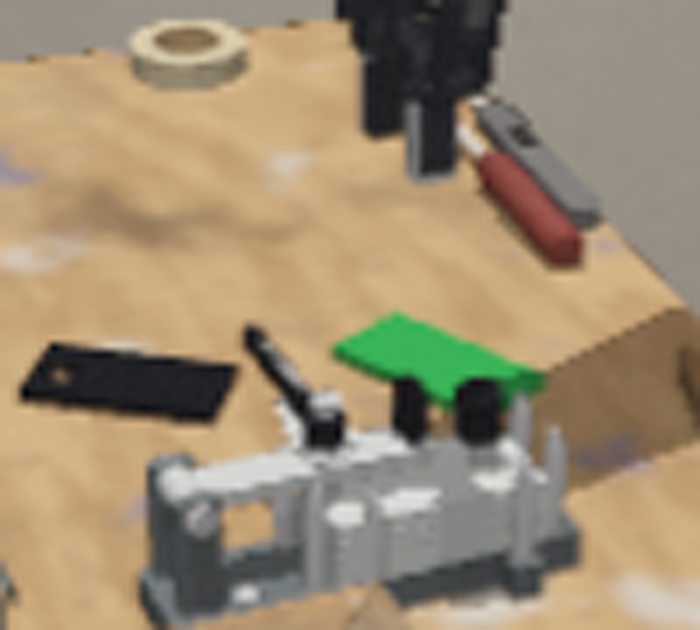

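```bash
python3 - <<'E'
from h import *
c=dict(np.load("w35.npz")); s=dict(np.load("s35.npz"))
f=lambda a: np.array(a)/3.+[110,90]
print("line top",unproj(c,f([(228,401),(322,402)]),.093).round(4),"lever top edges at y",unproj(c,f([(200,378),(200,403),(320,379),(320,406)]),.093).round(4),"tip",unproj(c,f([(166,393)]),.093).round(4))
print("screw head top",unproj(c,f([(428,405)]),.099).round(4))
print("tab top",unproj(c,f([(430,265)]),.101).round(4))
for th in (-.02,0,.02,.04):
  print(th,((proj(c,[strap_pt(th,.065,.018),strap_pt(th,.065,.024,-.09),strap_pt(th,.111,.005,.011),strap_pt(th,.111,.005,-.011)])-[110,90])*3).round(0).tolist(),((proj(s,[strap_pt(th,.111,.005,.011),strap_pt(th,.111,-.005,.011),strap_pt(th,.105,.0325)])-[200,150])*7).round(0).tolist())
rel([.5838,.0748,.36],down(.013))
E
```

```text
line top [[0.5858 0.0777 0.093 ]
 [0.5858 0.1093 0.093 ]] lever top edges at y [[0.5777 0.0687 0.093 ]
 [0.5867 0.0682 0.093 ]
 [0.5775 0.1088 0.093 ]
 [0.5872 0.1086 0.093 ]] tip [[0.5833 0.057  0.093 ]]
screw head top [[0.5839 0.1448 0.099 ]]
tab top [[0.5364 0.1448 0.101 ]]
-0.02 [[428.0, 389.0], [161.0, 395.0], [460.0, 250.0], [396.0, 250.0]] [[425.0, 448.0], [424.0, 467.0], [404.0, 383.0]]
0 [[428.0, 391.0], [160.0, 398.0], [460.0, 251.0], [396.0, 251.0]] [[425.0, 443.0], [425.0, 463.0], [403.0, 379.0]]
0.02 [[428.0, 394.0], [159.0, 401.0], [460.0, 253.0], [395.0, 253.0]] [[425.0, 439.0], [425.0, 459.0], [401.0, 375.0]]
0.04 [[428.0, 396.0], [158.0, 403.0], [460.0, 255.0], [395.0, 255.0]] [[425.0, 435.0], [425.0, 454.0], [400.0, 372.0]]
dp [-0.0379, -0.0685, 0.0186] rot [-0.0025, -0.0016, 1.57] steps 1.9 12.6
```

Emit:
{"op": "play_rows", "data": {
  "rot": [
    [0, 0, 0.12],
    [0, 0, 0.24],
    [0, 0, 0.36],
    [0, 0, 0.48],
    [0, 0, 0.6],
    [0, 0, 0.72],
    [0, 0, 0.84],
    [0, 0, 0.96],
    [0, 0, 1.08],
    [0, 0, 1.2]
  ],
  "dp": [
    [-0.004, -0.007, 0],
    [-0.008, -0.015, 0],
    [-0.012, -0.023, 0],
    [-0.016, -0.031, 0],
    [-0.02, -0.04, 0],
    [-0.025, -0.048, 0],
    [-0.03, -0.056, 0],
    [-0.034, -0.064, 0],
    [-0.037, -0.0685, 0.005],
    [-0.037, -0.0685, 0.01]
  ],
  "hand": [0.04, 0.04, 0.04, 0.04, 0.04, 0.04, 0.04, 0.04, 0.04, 0.04]
}}

```text
t: 46.5
tool_pos: [0.5835, 0.0739, 0.3678]
ee_rot: [[-0.367, 0.93, -0.003], [0.93, 0.367, -0.001], [0.0, -0.003, -1.0]]
ft_force: [0.5, -0.3, 0.2]
opening: 0.468
```

Emit:
{"op": "play_rows", "data": {
  "rot": [
    [0, 0, 0.12],
    [0, 0, 0.24],
    [0, 0, 0.35],
    [0, 0, 0.37],
    [0, 0, 0.37],
    [0, 0, 0.37],
    [0, 0, 0.37],
    [0, 0, 0.37],
    [0, 0, 0.37],
    [0, 0, 0.37]
  ],
  "dp": [
    [0, 0, 0.015],
    [0, 0, 0.03],
    [0, 0, 0.04],
    [0, 0, 0.05],
    [0, 0, 0.05],
    [0, 0, 0.05],
    [0, 0, 0.05],
    [0, 0, 0.05],
    [0, 0, 0.05],
    [0, 0, 0.05]
  ],
  "hand": [0.035, 0.035, 0.035, 0.035, 0.035, 0.035, 0.035, 0.035, 0.035, 0.035]
}}

```text
t: 47.33
tool_pos: [0.5837, 0.0749, 0.3209]
ee_rot: [[-0.013, 1.0, 0.001], [1.0, 0.013, 0.0], [0.0, 0.001, -1.0]]
ft_force: [0.6, -0.3, -0.2]
opening: 0.407
```

```bash
python3 - <<'E'
from h import *
s=sense();print(s["t"],s["tool_pos"],s["opening"],s["ft_force"],s["ee_rot"].round(3).tolist())
c=cam("wrist"); crop(c,130,90,256,192,3,"w36"); np.savez("w36.npz",**c)
rel([.583,.0745,.25],down(.013))
E
```

```text
47.3333 [0.58372039 0.07494355 0.32090154] 0.4069355599802032 [ 0.61963956 -0.34643194 -0.22300117] [[-0.013, 1.0, 0.001], [1.0, 0.013, 0.0], [0.0, 0.001, -1.0]]
dp [-0.0004, -0.0008, 0.0708] rot [0.0012, -0.0001, 0.0004] steps 1.7 0.0
```

View pics/w36.png

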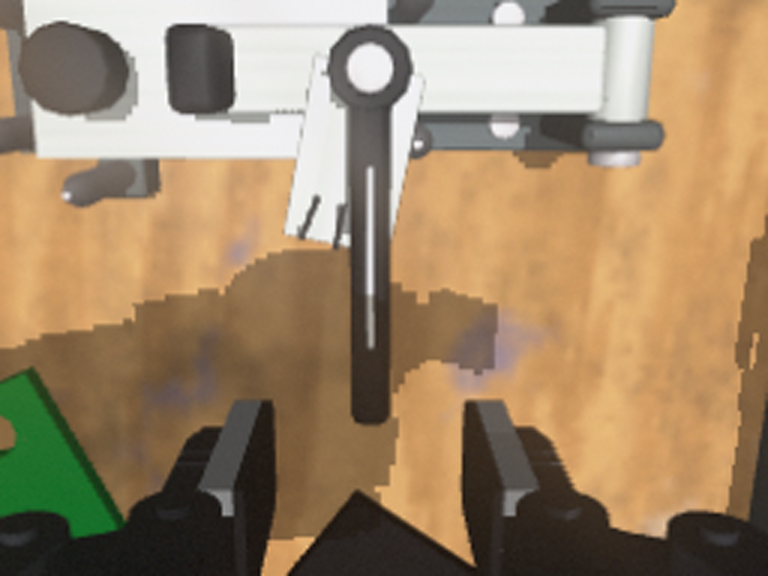

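Emit:
{"op": "play_rows", "data": {
  "rot": [
    [0, 0, 0],
    [0, 0, 0],
    [0, 0, 0],
    [0, 0, 0],
    [0, 0, 0],
    [0, 0, 0],
    [0, 0, 0],
    [0, 0, 0],
    [0, 0, 0],
    [0, 0, 0]
  ],
  "dp": [
    [0, 0, 0.01],
    [0, 0, 0.025],
    [0, 0, 0.04],
    [0, 0, 0.053],
    [0, 0, 0.062],
    [0, 0, 0.068],
    [0, 0, 0.07],
    [0, 0, 0.0705],
    [0, 0, 0.0705],
    [0, 0, 0.0705]
  ],
  "hand": [0.035, 0.035, 0.035, 0.035, 0.035, 0.035, 0.035, 0.035, 0.035, 0.035]
}}

```text
t: 48.22
tool_pos: [0.5839, 0.075, 0.2504]
ee_rot: [[-0.013, 1.0, 0.001], [1.0, 0.013, 0.0], [0.0, 0.001, -1.0]]
ft_force: [-0.2, 0.1, 0.1]
opening: 0.408
```

```bash
python3 - <<'E'
from h import *
s=sense();print(s["t"],s["tool_pos"],s["opening"],s["ft_force"])
c=cam("wrist"); crop(c,130,120,256,192,3,"w37"); np.savez("w37.npz",**c)
c=cam("side"); crop(c,200,150,100,90,7,"s37")
E
```

```text
48.2167 [0.58390146 0.074978   0.25043368] 0.4076376018607215 [-0.18800636  0.13821691  0.09775927]
```

View pics/w37.png

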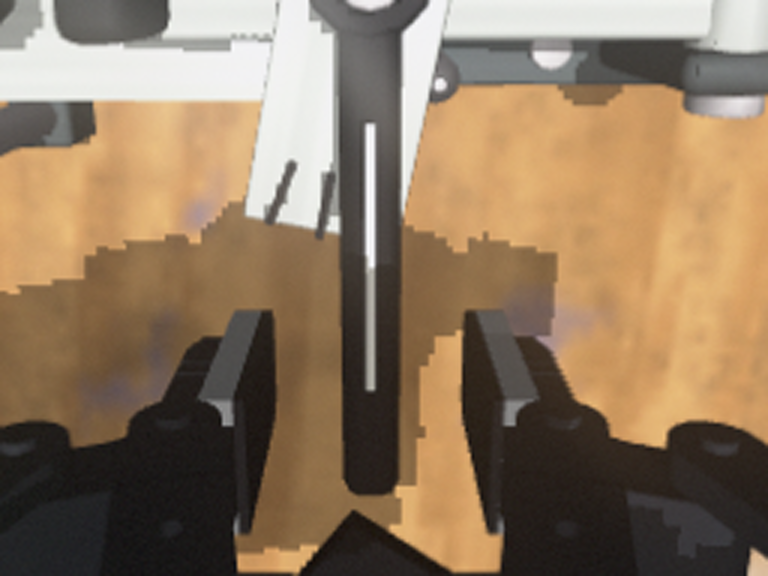

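View pics/s37.png

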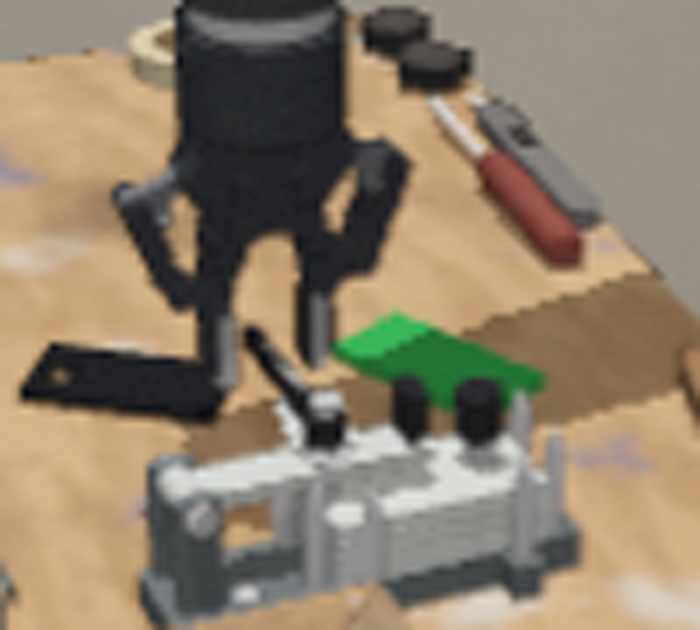

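Emit:
{"op": "play_rows", "data": {
  "rot": [
    [0, 0, 0],
    [0, 0, 0],
    [0, 0, 0],
    [0, 0, 0],
    [0, 0, 0],
    [0, 0, 0],
    [0, 0, 0],
    [0, 0, 0],
    [0, 0, 0],
    [0, 0, 0]
  ],
  "dp": [
    [0, 0, 0],
    [0, 0, 0],
    [0, 0, 0],
    [0, 0, 0],
    [0, 0, 0],
    [0, 0, 0],
    [0, 0, 0],
    [0, 0, 0],
    [0, 0, 0],
    [0, 0, 0]
  ],
  "hand": [0.02, 0.015, 0.006, 0.006, 0.006, 0.006, 0.006, 0.006, 0.006, 0.006],
  "force": 30
}}

```text
t: 49.15
tool_pos: [0.5838, 0.0748, 0.2499]
ee_rot: [[-0.013, 1.0, 0.001], [1.0, 0.013, -0.0], [-0.0, 0.001, -1.0]]
ft_force: [0.7, -1.1, 2.0]
opening: 0.107
```

```bash
python3 - <<'E'
from h import *
s=sense();print(s["t"],s["tool_pos"],s["opening"],s["ft_force"],s["wrist_torque"])
ax=np.array([.5838,.1447]); p=s["tool_pos"]; r=p[:2]-ax; R0=s["ee_rot"]
print(r)
for d in (.03,.06,.09,.12,.15,.18,.21,.24,.27,.3):
    c,sn=np.cos(-d),np.sin(-d); q=ax+np.array([[c,-sn],[sn,c]])@r
    dp=R0.T@np.array([*(q-p[:2]),0]); print(d,dp.round(4).tolist())
E
```

```text
49.15 [0.58379742 0.07484046 0.24994334] 0.10674720297759407 [ 0.73348091 -1.10131661  2.0473161 ] [-0.09327231 -0.39673854 -0.11983491]
[-2.57565063e-06 -6.98595421e-02]
0.03 [0.0001, -0.0021, -0.0]
0.06 [0.0002, -0.0042, -0.0]
0.09 [0.0004, -0.0063, -0.0]
0.12 [0.0006, -0.0084, -0.0]
0.15 [0.0009, -0.0104, -0.0]
0.18 [0.0013, -0.0125, -0.0]
0.21 [0.0017, -0.0145, -0.0]
0.24 [0.0022, -0.0166, -0.0]
0.27 [0.0028, -0.0186, -0.0]
0.3 [0.0034, -0.0206, -0.0]
```

Emit:
{"op": "play_rows", "data": {
  "rot": [
    [0, 0, 0.015],
    [0, 0, 0.03],
    [0, 0, 0.045],
    [0, 0, 0.06],
    [0, 0, 0.08],
    [0, 0, 0.1],
    [0, 0, 0.12],
    [0, 0, 0.135],
    [0, 0, 0.15],
    [0, 0, 0.15]
  ],
  "dp": [
    [0, -0.001, 0],
    [0.0001, -0.0021, 0],
    [0.0001, -0.0031, 0],
    [0.0002, -0.0042, 0],
    [0.0003, -0.0056, 0],
    [0.0004, -0.007, 0],
    [0.0006, -0.0084, 0],
    [0.0007, -0.0094, 0],
    [0.0009, -0.0104, 0],
    [0.0009, -0.0104, 0]
  ],
  "hand": [0.006, 0.006, 0.006, 0.006, 0.006, 0.006, 0.006, 0.006, 0.006, 0.006]
}}

```text
t: 49.98
tool_pos: [0.5736, 0.0756, 0.25]
ee_rot: [[0.138, 0.99, 0.002], [0.99, -0.138, -0.0], [-0.0, 0.002, -1.0]]
ft_force: [5.6, -2.3, 1.6]
opening: 0.108
```

```bash
python3 - <<'E'
from h import *
s=sense();print(s["t"],s["tool_pos"],s["opening"],s["ft_force"],s["wrist_torque"])
c=cam("wrist"); crop(c,170,90,170,150,4.5,"w38"); np.savez("w38.npz",**c)
E
```

```text
49.9833 [0.57355729 0.07562562 0.25000631] 0.1084342803366632 [ 5.62676069 -2.2748726   1.61183671] [-0.29470562 -1.03414947  0.13367116]
```

View pics/w38.png

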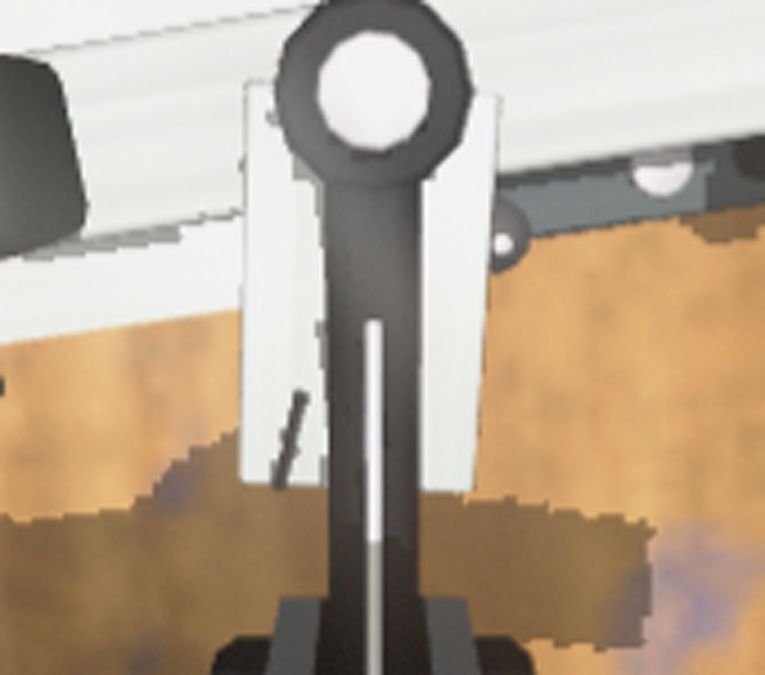

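Emit:
{"op": "play_rows", "data": {
  "rot": [
    [0, 0, 0.015],
    [0, 0, 0.03],
    [0, 0, 0.045],
    [0, 0, 0.06],
    [0, 0, 0.08],
    [0, 0, 0.1],
    [0, 0, 0.12],
    [0, 0, 0.135],
    [0, 0, 0.15],
    [0, 0, 0.15]
  ],
  "dp": [
    [0, -0.001, 0],
    [0.0001, -0.0021, 0],
    [0.0001, -0.0031, 0],
    [0.0002, -0.0042, 0],
    [0.0003, -0.0056, 0],
    [0.0004, -0.007, 0],
    [0.0006, -0.0084, 0],
    [0.0007, -0.0094, 0],
    [0.0009, -0.0104, 0],
    [0.0009, -0.0104, 0]
  ],
  "hand": [0.006, 0.006, 0.006, 0.006, 0.006, 0.006, 0.006, 0.006, 0.006, 0.006]
}}

```text
t: 50.87
tool_pos: [0.5639, 0.0778, 0.2501]
ee_rot: [[0.284, 0.959, 0.003], [0.959, -0.284, -0.001], [-0.0, 0.004, -1.0]]
ft_force: [6.6, -3.2, 0.1]
opening: 0.11
```

```bash
python3 - <<'E'
from h import *
s=sense();print(s["t"],s["tool_pos"],s["opening"],s["ft_force"],s["wrist_torque"],s["ee_rot"].round(3).tolist())
c=cam("wrist"); crop(c,170,90,170,150,4.5,"w39"); np.savez("w39.npz",**c)
E
```

```text
50.8667 [0.56392913 0.0778093  0.25013832] 0.10977062734888439 [ 6.58715016 -3.24902407  0.10797945] [-0.54629072 -1.34292838  0.44668822] [[0.284, 0.959, 0.003], [0.959, -0.284, -0.001], [-0.0, 0.004, -1.0]]
```

View pics/w39.png

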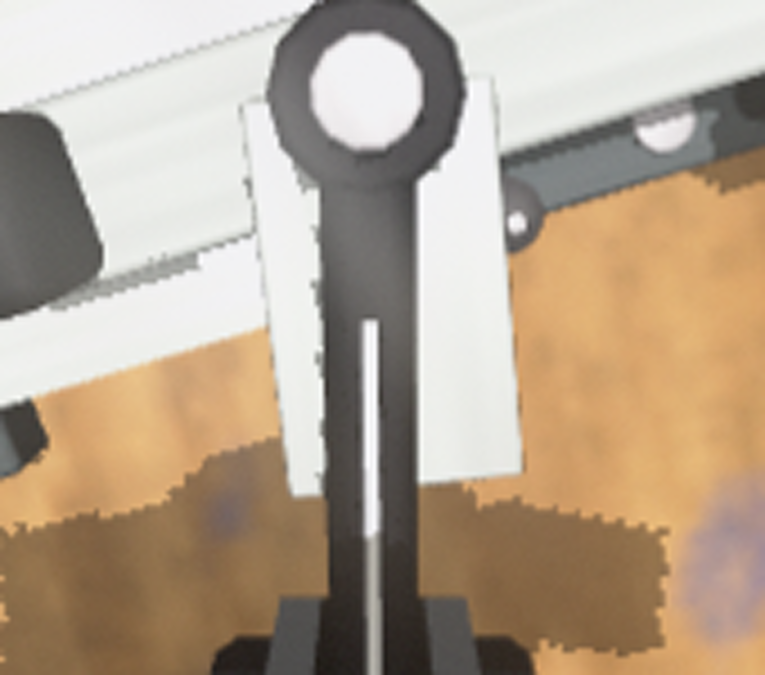

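Emit:
{"op": "play_rows", "data": {
  "rot": [
    [0, 0, 0],
    [0, 0, 0],
    [0, 0, 0],
    [0, 0, 0],
    [0, 0, 0],
    [0, 0, 0],
    [0, 0, 0],
    [0, 0, 0],
    [0, 0, 0],
    [0, 0, 0]
  ],
  "dp": [
    [0, 0, 0],
    [0, 0, 0],
    [0, 0, 0],
    [0, 0, 0],
    [0, 0, 0],
    [0, 0, 0],
    [0, 0, 0],
    [0, 0, 0],
    [0, 0, 0],
    [0, 0, 0]
  ],
  "hand": [0.006, 0.006, 0.006, 0.006, 0.006, 0.006, 0.006, 0.006, 0.006, 0.006]
}}

```text
t: 51.75
tool_pos: [0.564, 0.0777, 0.2501]
ee_rot: [[0.283, 0.959, 0.003], [0.959, -0.283, -0.001], [-0.0, 0.003, -1.0]]
ft_force: [6.7, -2.9, 1.4]
opening: 0.106
```

Emit:
{"op": "play_rows", "data": {
  "rot": [
    [0, 0, 0],
    [0, 0, 0],
    [0, 0, 0],
    [0, 0, 0],
    [0, 0, 0],
    [0, 0, 0],
    [0, 0, 0],
    [0, 0, 0],
    [0, 0, 0],
    [0, 0, 0]
  ],
  "dp": [
    [0, 0, 0],
    [0, 0, 0],
    [0, 0, 0],
    [0, 0, 0],
    [0, 0, 0],
    [0, 0, 0],
    [0, 0, 0],
    [0, 0, 0],
    [0, 0, 0],
    [0, 0, 0]
  ],
  "hand": [0.006, 0.006, 0.006, 0.006, 0.006, 0.006, 0.006, 0.006, 0.006, 0.006]
}}

```text
t: 52.58
tool_pos: [0.564, 0.0777, 0.2501]
ee_rot: [[0.283, 0.959, 0.003], [0.959, -0.283, -0.001], [-0.0, 0.003, -1.0]]
ft_force: [6.9, -2.1, 0.2]
opening: 0.102
```

Emit:
{"op": "play_rows", "data": {
  "rot": [
    [0, 0, 0],
    [0, 0, 0],
    [0, 0, 0],
    [0, 0, 0],
    [0, 0, 0],
    [0, 0, 0],
    [0, 0, 0],
    [0, 0, 0],
    [0, 0, 0],
    [0, 0, 0]
  ],
  "dp": [
    [0, 0, 0],
    [0, 0, 0],
    [0, 0, 0],
    [0, 0, 0],
    [0, 0, 0],
    [0, 0, 0],
    [0, 0, 0],
    [0, 0, 0],
    [0, 0, 0],
    [0, 0, 0]
  ],
  "hand": [0.006, 0.006, 0.006, 0.006, 0.006, 0.006, 0.006, 0.006, 0.006, 0.006]
}}

```text
t: 53.42
tool_pos: [0.564, 0.0778, 0.2501]
ee_rot: [[0.283, 0.959, 0.003], [0.959, -0.283, -0.001], [-0.0, 0.003, -1.0]]
ft_force: [6.1, -2.3, 0.7]
opening: 0.107
```

```bash
python3 - <<'E'
from h import *
s=sense();print(s["t"],s["tool_pos"],s["opening"],s["ft_force"],s["wrist_torque"],s["ee_rot"].round(3).tolist())
c=cam("wrist"); crop(c,170,90,170,150,4.5,"w40")
E
```

```text
53.4167 [0.56396873 0.07775454 0.25007379] 0.10742841373090875 [ 6.09937063 -2.3447815   0.65855993] [-0.58396105 -1.3289305   0.35702819] [[0.283, 0.959, 0.003], [0.959, -0.283, -0.001], [-0.0, 0.003, -1.0]]
```

View pics/w40.png

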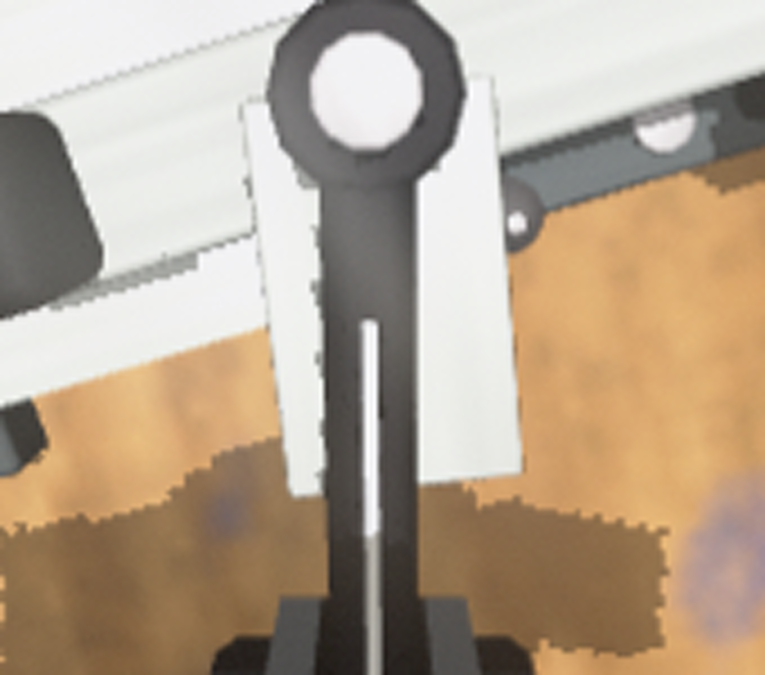

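Emit:
{"op": "play_rows", "data": {
  "rot": [
    [0, 0, 0],
    [0, 0, 0],
    [0, 0, 0],
    [0, 0, 0],
    [0, 0, 0],
    [0, 0, 0],
    [0, 0, 0],
    [0, 0, 0],
    [0, 0, 0],
    [0, 0, 0]
  ],
  "dp": [
    [0, 0, 0],
    [0, 0, 0],
    [0, 0, 0],
    [0, 0, 0],
    [0, 0, 0],
    [0, 0, 0],
    [0, 0, 0],
    [0, 0, 0],
    [0, 0, 0],
    [0, 0, 0]
  ],
  "hand": [0.006, 0.006, 0.006, 0.006, 0.006, 0.006, 0.006, 0.006, 0.006, 0.006]
}}

```text
t: 54.3
tool_pos: [0.564, 0.0777, 0.2501]
ee_rot: [[0.283, 0.959, 0.003], [0.959, -0.283, -0.001], [-0.0, 0.003, -1.0]]
ft_force: [7.2, -2.4, 1.8]
opening: 0.111
```

Emit:
{"op": "play_rows", "data": {
  "rot": [
    [0, 0, 0],
    [0, 0, 0],
    [0, 0, 0],
    [0, 0, 0],
    [0, 0, 0],
    [0, 0, 0],
    [0, 0, 0],
    [0, 0, 0],
    [0, 0, 0],
    [0, 0, 0]
  ],
  "dp": [
    [0, 0, 0],
    [0, 0, 0],
    [0, 0, 0],
    [0, 0, 0],
    [0, 0, 0],
    [0, 0, 0],
    [0, 0, 0],
    [0, 0, 0],
    [0, 0, 0],
    [0, 0, 0]
  ],
  "hand": [0.006, 0.006, 0.006, 0.006, 0.006, 0.006, 0.006, 0.006, 0.006, 0.006]
}}

```text
t: 55.13
tool_pos: [0.564, 0.0778, 0.2501]
ee_rot: [[0.283, 0.959, 0.003], [0.959, -0.283, -0.001], [-0.0, 0.003, -1.0]]
ft_force: [5.8, -2.7, 0.5]
opening: 0.108
```

Emit:
{"op": "play_rows", "data": {
  "rot": [
    [0, 0, 0],
    [0, 0, 0],
    [0, 0, 0],
    [0, 0, 0],
    [0, 0, 0],
    [0, 0, 0],
    [0, 0, 0],
    [0, 0, 0],
    [0, 0, 0],
    [0, 0, 0]
  ],
  "dp": [
    [0, 0, 0],
    [0, 0, 0],
    [0, 0, 0],
    [0, 0, 0],
    [0, 0, 0],
    [0, 0, 0],
    [0, 0, 0],
    [0, 0, 0],
    [0, 0, 0],
    [0, 0, 0]
  ],
  "hand": [0.006, 0.006, 0.006, 0.006, 0.006, 0.006, 0.006, 0.006, 0.006, 0.006]
}}

```text
t: 55.97
tool_pos: [0.564, 0.0778, 0.2501]
ee_rot: [[0.283, 0.959, 0.003], [0.959, -0.283, -0.001], [-0.0, 0.003, -1.0]]
ft_force: [5.6, -3.5, 0.8]
opening: 0.107
```

Emit:
{"op": "play_rows", "data": {
  "rot": [
    [0, 0, 0],
    [0, 0, 0],
    [0, 0, 0],
    [0, 0, 0],
    [0, 0, 0],
    [0, 0, 0],
    [0, 0, 0],
    [0, 0, 0],
    [0, 0, 0],
    [0, 0, 0]
  ],
  "dp": [
    [0, 0, 0],
    [0, 0, 0],
    [0, 0, 0],
    [0, 0, 0],
    [0, 0, 0],
    [0, 0, 0],
    [0, 0, 0],
    [0, 0, 0],
    [0, 0, 0],
    [0, 0, 0]
  ],
  "hand": [0.006, 0.006, 0.006, 0.006, 0.006, 0.006, 0.006, 0.006, 0.006, 0.006]
}}

```text
t: 56.8
tool_pos: [0.564, 0.0778, 0.2501]
ee_rot: [[0.283, 0.959, 0.003], [0.959, -0.283, -0.001], [-0.0, 0.003, -1.0]]
ft_force: [6.7, -3.5, 0.2]
opening: 0.107
```

Emit:
{"op": "play_rows", "data": {
  "rot": [
    [0, 0, 0],
    [0, 0, 0],
    [0, 0, 0],
    [0, 0, 0],
    [0, 0, 0],
    [0, 0, 0],
    [0, 0, 0],
    [0, 0, 0],
    [0, 0, 0],
    [0, 0, 0]
  ],
  "dp": [
    [0, 0, 0],
    [0, 0, 0],
    [0, 0, 0],
    [0, 0, 0],
    [0, 0, 0],
    [0, 0, 0],
    [0, 0, 0],
    [0, 0, 0],
    [0, 0, 0],
    [0, 0, 0]
  ],
  "hand": [0.006, 0.006, 0.006, 0.006, 0.006, 0.006, 0.006, 0.006, 0.006, 0.006]
}}

```text
t: 57.63
tool_pos: [0.564, 0.0778, 0.2501]
ee_rot: [[0.283, 0.959, 0.003], [0.959, -0.283, -0.001], [-0.0, 0.003, -1.0]]
ft_force: [6.2, -1.6, 0.9]
opening: 0.111
```

Emit:
{"op": "play_rows", "data": {
  "rot": [
    [0, 0, -0.03],
    [0, 0, -0.06],
    [0, 0, -0.09],
    [0, 0, -0.12],
    [0, 0, -0.15],
    [0, 0, -0.18],
    [0, 0, -0.21],
    [0, 0, -0.24],
    [0, 0, -0.27],
    [0, 0, -0.295]
  ],
  "dp": [
    [0, 0.0021, 0],
    [0.0001, 0.0042, 0],
    [0.0003, 0.0063, 0],
    [0.0005, 0.0084, 0],
    [0.0008, 0.0104, 0],
    [0.0011, 0.0125, 0],
    [0.0015, 0.0145, 0],
    [0.002, 0.0166, 0],
    [0.0025, 0.0186, 0],
    [0.003, 0.0203, 0]
  ],
  "hand": [0.006, 0.006, 0.006, 0.006, 0.006, 0.006, 0.006, 0.006, 0.006, 0.006]
}}

```text
t: 58.47
tool_pos: [0.5833, 0.0749, 0.2499]
ee_rot: [[-0.008, 1.0, 0.0], [1.0, 0.008, -0.0], [-0.0, 0.0, -1.0]]
ft_force: [3.0, -1.5, 2.9]
opening: 0.102
```

Emit:
{"op": "play_rows", "data": {
  "rot": [
    [0, 0, 0],
    [0, 0, 0],
    [0, 0, 0],
    [0, 0, 0],
    [0, 0, 0],
    [0, 0, 0],
    [0, 0, 0],
    [0, 0, 0],
    [0, 0, 0],
    [0, 0, 0]
  ],
  "dp": [
    [0, 0, 0],
    [0, 0, 0],
    [0, 0, 0],
    [0, 0, 0],
    [0, 0, 0],
    [0, 0, -0.01],
    [0, 0, -0.03],
    [0, 0, -0.06],
    [0, 0, -0.09],
    [0, 0, -0.1]
  ],
  "hand": [0.035, 0.035, 0.035, 0.035, 0.035, 0.035, 0.035, 0.035, 0.035, 0.035]
}}

```text
t: 59.3
tool_pos: [0.5843, 0.0753, 0.3549]
ee_rot: [[-0.008, 1.0, 0.007], [1.0, 0.008, 0.001], [0.001, 0.007, -1.0]]
ft_force: [0.5, 0.7, 0.8]
opening: 0.411
```

```bash
python3 - <<'E'
from h import *
for i in range(3): read_camera("wrist")
s=sense();print(s["t"],s["tool_pos"],s["opening"],s["ft_force"])
c=cam("wrist"); crop(c,130,60,256,192,3,"w41"); np.savez("w41.npz",**c)
c=cam("side"); crop(c,200,150,100,90,7,"s41")
E
```

```text
59.45 [0.5834442  0.07516837 0.3506842 ] 0.4088491614571141 [-0.39655623  0.22838113 -0.97981098]
```

View pics/w41.png

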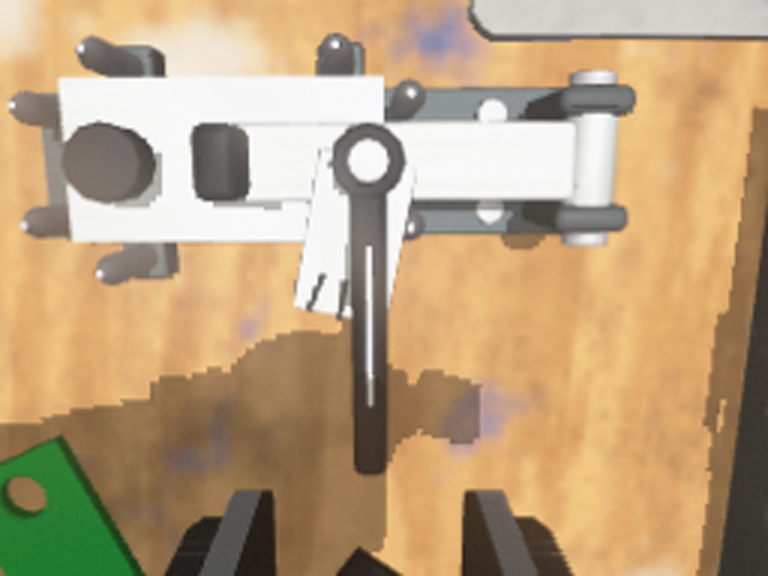

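View pics/s41.png

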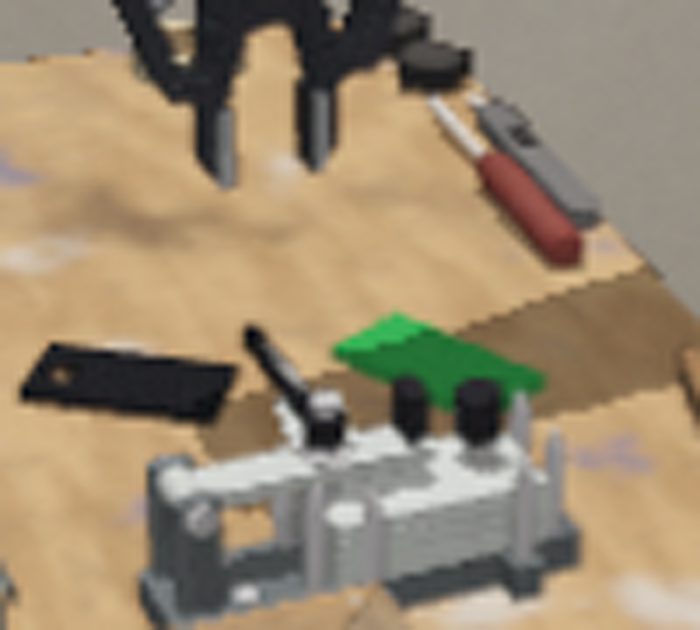

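```bash
python3 - <<'E'
from h import *
c=cam("top"); crop(c,140,90,260,195,3,"t42")
w=dict(np.load("w41.npz")); f=lambda a: np.array(a)/3.+[130,60]
print("pin head top",unproj(w,f([(103,163)]),.090).round(4), "hinge",unproj(w,f([(595,158)]),.075).round(4))
print("exp pin",((proj(w,[[.5047,.1442,.09]])-[130,60])*3).round(0), "foot strap0",((proj(w,[strap_pt(0,.065,.028),strap_pt(0,.105,.0325)])-[130,60])*3).round(0).tolist())
E
```

```text
pin head top [[0.5124 0.1433 0.09  ]] hinge [[0.6494 0.146  0.075 ]]
exp pin [[ 74. 160.]] foot strap0 [[367.0, 159.0], [211.0, 160.0]]
```

View pics/t42.png

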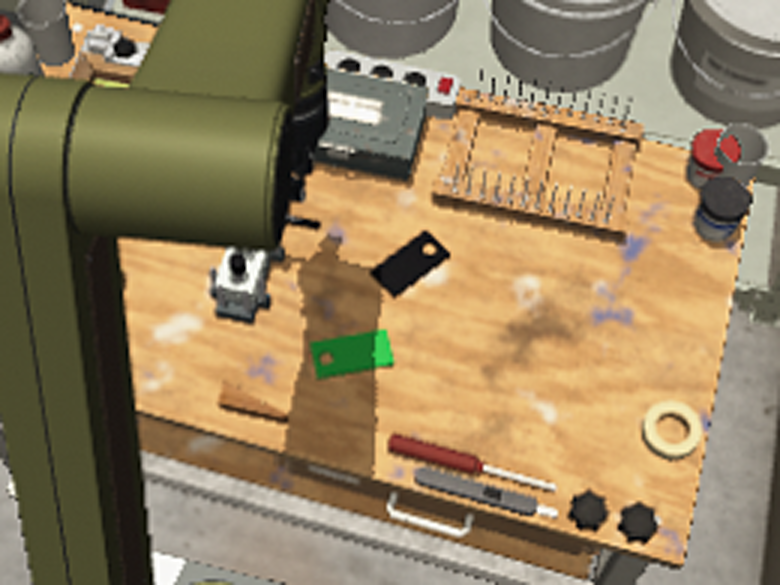

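```bash
python3 - <<'E'
from h import *
w=dict(np.load("w25.npz")); crop(w,225,150,70,60,10,"w25z")
w=dict(np.load("w41.npz")); crop(w,130,90,70,60,10,"w41z")
w=dict(np.load("w35.npz")); crop(w,230,115,60,50,10,"w35z")
E
```

```text
(no output)
```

View pics/w25z.png

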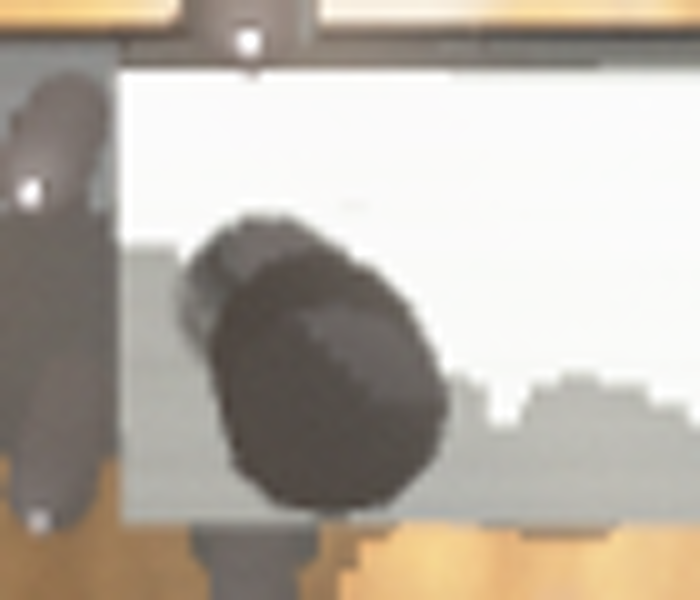

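View pics/w41z.png

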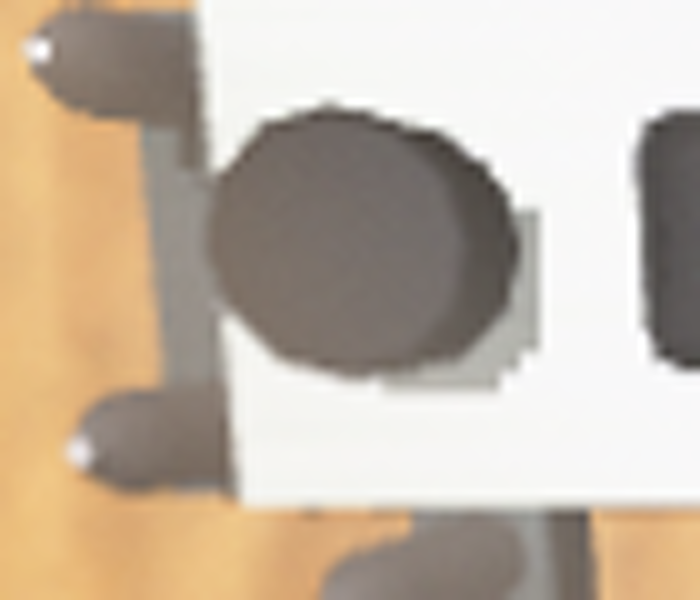

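View pics/w35z.png

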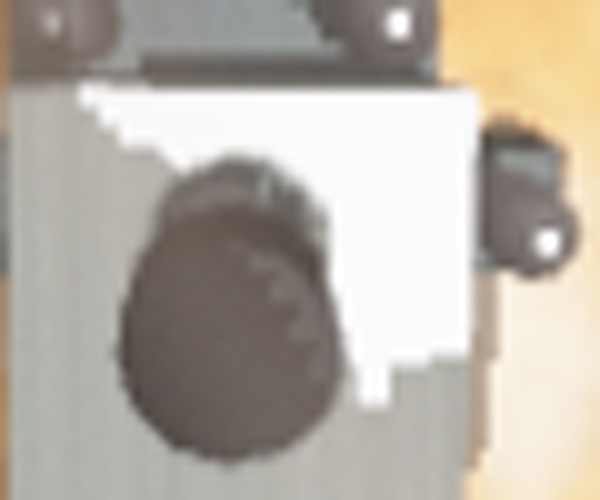

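```bash
python3 - <<'E'
from h import *
obs=[("w25",(225,150),(338,400)),("w41",(130,90),(337,243)),("w35",(230,115),(228,355))]
A=np.zeros((3,3));B=np.zeros(3)
for n,o,p in obs:
    c=dict(np.load(n+".npz")); oo,v=ray(c,[np.array(p)/10.+o]); print(n,unproj(c,[np.array(p)/10.+o],.09).round(4))
    v=v[0]/np.linalg.norm(v[0]);M=np.eye(3)-np.outer(v,v);A+=M;B+=M@oo
print(np.linalg.solve(A,B))
E
```

```text
w25 [[0.5118 0.1436 0.09  ]]
w41 [[0.5119 0.1433 0.09  ]]
w35 [[0.5119 0.144  0.09  ]]
[0.5118655  0.14363712 0.09012253]
```

```bash
python3 - <<'E'
from rig import *
print(job_done())
E
```

```text
the job is handed in; nothing more can be done
None
```

I stacked the four silver spacers in the fixture, dropped the locating pin home, lowered the strap onto the pack and proved the screw. The job was handed in at about 60 s.

- **Lever:** I turned it to about 0.3 rad, midway between the marks, and held it there for about 7 s. The load about the screw's axis worked out at 0.95 N m, so the second mark was not passed. The lever was then back at rest, and the dial sector showed no clear turn of the screw.
- **Strap:** it sat level, at an angle of about 0, which is the expected resting position for four spacers.
- **Pin:** its head top measured 90 mm above the table, which is fully home. It leans about 0.085 rad towards the strap within its hole clearance; I left that as it was.
- **Left alone:** the last picture shows the tape roll and the green and black look-alike plates in place. The white ink jar was not in that last view, but the arm never worked close to it. The gripper was clear of everything at hand-in.

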